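# Line up clamp plates in the marking station and start it

## Robot

A 6-joint arm with a two-finger parallel gripper is mounted at the origin on the work surface. World frame = base frame: x ahead of the robot, y to its left, z up, the work surface at z = 0. Lengths are in m, angles in rad, forces in N, time in s.
With the tool pointing down it reaches from about 0.35 to 0.85 m from the base axis. Payload 8.1 kg.
Tool frame: the origin (TCP) lies on the mounting face of the last link; the fingertips stand ahead of it and the grasp point (between the pads) lies 167 mm ahead of it (robot.tcp_to_tips is the z of the fingertips in the tool frame, in m); z points along the fingers, y is the direction in which the jaws open and shut (so a half turn about z gives the same grasp; the last joint's range is limited). The gripper opens to 93 mm and grips with 3 to 60 N. Pads are 15 mm wide; open, the fingers measure 128 mm over their backs; the gripper's body (75 mm by 188 mm) begins 65 mm behind the grasp point.
Start: joints at [1.106, 0.13, 1.488, -0, 1.523, -0.085], TCP at [0.222, 0.557, 0.405] pointing down, gripper open.
Joint ranges: [-2.96, 2.96], [-0.89, 2.26], [0.02, 2.5], [-1.34, 4.48], [0, 2.73], [-2.66, 2.66]. Speed limits (rad/s): [2.39, 2.39, 2.79, 3.14, 3.14, 3.14].

## Interface

Orientations are given as a rotation vector (axis times angle).
In Python, from plant import read_state, vision, ticket, robot gives the robot as it stands. The module is installed in compiled form; this text tells all that it offers.
- The arm moves only by the tool send_rows, never from a script. Its argument "rows" is a list of rows, each a list of 7 numbers: the shift along the tool's x, y, z in units of 50 cm (1.0 is 50 cm), then the turn, a rotation vector about the tool's x, y, z in units of 45 degrees (1.0 is 45 degrees), then the closure, from 0 (fully open) to 1 (shut). A call has 1 to 20 rows; each row is the pose to reach, as a shift and turn from the pose commanded when the call began, along the tool's axes at that moment; what a row does not reach only later rows make up. A row lasts 1/10 s, in which the tool goes at most 50 mm and 8.59 degrees, less where a joint would pass 70% of its speed; a pose out of reach is approached as far as the arm can. A call with a number of a shift or a turn outside -1 to 1 is refused whole. A call with a gripper value outside its range is refused whole. The fingers move at their own pace and stop on an object; "grip_force" is the grip in N (left out, the last holds). Time passes only in rows, so rows that repeat a pose let the fingers close. It gives the time, the measured TCP pose, the force and the opening at its end, in the units of the state.
- read_state(): the state, without advancing time (a new reading comes with each control period).
- vision.read_camera(name): name is "side" or "top"; returns a dict with "img" (400x640x3 uint8, red, green, blue), "fx", "fy", "cx", "cy" (pixels), "k1" (the pictures are not rectified: a ray, as slopes to the right and down, at radius r is drawn at 1 + k1 r^2 times it, then the intrinsics apply), "rvec" (rotation vector, rad) and "tvec" (3), from world to camera coordinates, as OpenCV has them. Camera axes: x right, y down, z forward; pixel columns grow to the right and rows downward; lengths in m; the calibration is good to about 2 mm. A picture is of the moment at which its call begins. There is no depth.
- ticket.close_job(): hands the job in, once; it reports no verdict.
The state is a dict: "t": time; "q": joint angles; "dq": joint speeds; "joint_torque": joint torques, N m; "tool_pos": TCP position; "orientation": TCP orientation; "force": force on the tool from outside, world axes, zero at the start; "wrist_torque": the same for the moment, N m; "opening": finger opening in m.
Only numpy, scipy, OpenCV 4.12 (cv2) and the standard library are available. Lean on these libraries where they do the work, as an engineer would, in place of code of your own. Each camera call takes 0.05 s, during which the arm holds its last target.

## Task

Swing the clear guard of the marking station right up, load every steel clamp plate from the bench and nudge them into one even row: long side flush against the fence, each centred on its own yellow line, starting at the line next to the red stop and leaving no line empty in between. Then lower the guard fully closed and, only with the guard closed, press the green start button; the plates must still be in their row at the end, and everything else on the bench is left alone.

Things in the scene. Friction and masses are not known exactly. Their poses are not given: they have to be found in the camera images.
- station: Marking station, fixed, turned 0.15 to 0.45 rad. Origin on the table under its bed's middle; +x points away from the robot (to fence and hinge), +y along the fence to the red stop. Grey bed: top 20 mm above the table, x -85 to 95, y -165 to 165 mm. Blue housing behind: x 97 to 177, 70 mm high. Grey control box with the button: x -72 to 12, y 170 to 240, 40 mm high. Yellow lines mark 4 places.
- fence (a point): Middle of the fence's face, at bed height. The fence is five aluminium blocks, each 24 mm wide, 12 mm thick and 24 mm high, 66 mm apart (station y 132, 66, 0, -66, -132); their faces lie in the plane station x = 40 mm. A plate spans two blocks; the 42 mm gap between them, behind each place, leaves room for a finger (57 mm deep to the housing).
- stop (a point): Middle of the red end stop, at bed height: a block 40 mm (station x) by 10 mm, 20 mm above the bed, at the fence's +y end; its inner face is at station y = 137 mm.
- guard (a joint): Angle of the clear yellow-edged guard hood: 0 = closed over the bed, grows as its front swings up and back, stop at 1.95. Axis: station y through guard_hinge. Stiff: it stays where it is left (3 to 6 N at the handle moves it). Closed: covers station x -85 to 86, y -162 to 162, top 80 mm above the table, clear of plates. From about 1.8 it is clear of the space over the bed. Starts 0 to 0.3.
- guard_handle (a point): Centre of the guard's black bar handle: round bar 12 mm thick, 110 mm long, along station y, 41 mm in front of the guard's front wall. It moves with the guard, 212 mm before and 10 mm below the hinge when closed (65 mm above the table). Can be pinched from above and turns within the fingers.
- guard_hinge (a point): Point on the guard's hinge line, at the middle of the guard (75 mm above the table, station x = 86 mm). The raised guard stands here: with the gripper upright over a plate at the fence, open it no more than about 60 mm along station x, or it touches the guard.
- start (a joint): Travel of the green start button, 0 = up, 0.006 = fully pressed down (5 N); springs back by itself.
- start_top (a point): Middle of the top face of the green button (28 mm across, yellow surround) on the station's control box; it is pressed straight down.
- slot1 (a point): Place 1 of the row, counted from the red end stop: the point on the bed where the middle of a plate's underside belongs (22 mm in front of the fence, on the yellow line). Axes as the station's; places are 66 mm apart along station y, so plates 56 mm long stand 10 mm apart (and 10 mm from the stop).
- slot2 (a point): Place 2 of the row, counted from the red end stop: the point on the bed where the middle of a plate's underside belongs (22 mm in front of the fence, on the yellow line). Axes as the station's; places are 66 mm apart along station y, so plates 56 mm long stand 10 mm apart (and 10 mm from the stop).
- slot3 (a point): Place 3 of the row, counted from the red end stop: the point on the bed where the middle of a plate's underside belongs (22 mm in front of the fence, on the yellow line). Axes as the station's; places are 66 mm apart along station y, so plates 56 mm long stand 10 mm apart (and 10 mm from the stop).
- slot4 (a point): Place 4 of the row, counted from the red end stop: the point on the bed where the middle of a plate's underside belongs (22 mm in front of the fence, on the yellow line). Axes as the station's; places are 66 mm apart along station y, so plates 56 mm long stand 10 mm apart (and 10 mm from the stop).
- plate1: Loose steel clamp plate, 44 (x) x 56 (y) x 16 mm high, about 0.3 kg, two dark holes on top in a line along its long side. Origin at the middle of the underside. All plates are alike; any may be absent.
- plate2: Loose steel clamp plate, 44 (x) x 56 (y) x 16 mm high, about 0.3 kg, two dark holes on top in a line along its long side. Origin at the middle of the underside. All plates are alike; any may be absent.
- plate3: Loose steel clamp plate, 44 (x) x 56 (y) x 16 mm high, about 0.3 kg, two dark holes on top in a line along its long side. Origin at the middle of the underside. All plates are alike; any may be absent.
- plate4: Loose steel clamp plate, 44 (x) x 56 (y) x 16 mm high, about 0.3 kg, two dark holes on top in a line along its long side. Origin at the middle of the underside. All plates are alike; any may be absent.
- nut: Bystander to leave alone: brass hex nut, 32 mm across, 20 mm high, standing among the plates.
- spray: Bystander to leave alone: spray can, 64 mm across, 170 mm tall.
- wrench: Bystander to leave alone: wrench, 190 mm long, lying flat.
- tape: Bystander to leave alone: roll of yellow tape, 90 mm across, 25 mm high.
- mug: Bystander to leave alone: blue mug, 76 mm across, 90 mm tall.
- coupler: Bystander to leave alone: steel scaffold coupler, 50 x 90 x 37 mm.
- carton: Bystander to leave alone: cardboard box, 90 x 130 x 70 mm.

How it is judged:
On the way, in this order (a step that is already met when the one before it is completed fails the run):
1. the guard is swung right up (past 1.4 rad) (value of joint guard above 1.4 rad), for 0.2 s.
2. with the guard up, every plate lies in the row: flush to the fence, on the yellow lines, from the red stop on without a gap (((x of plate1 in the frame of slot1 between -0.003 and 0.003 m and y of plate1 in the frame of slot1 between -0.007 and 0.007 m and z of plate1 in the frame of slot1 between -0.004 and 0.004 m) or (x of plate1 in the frame of slot2 between -0.003 and 0.003 m and y of plate1 in the frame of slot2 between -0.007 and 0.007 m and z of plate1 in the frame of slot2 between -0.004 and 0.004 m) or (x of plate1 in the frame of slot3 between -0.003 and 0.003 m and y of plate1 in the frame of slot3 between -0.007 and 0.007 m and z of plate1 in the frame of slot3 between -0.004 and 0.004 m) or (x of plate1 in the frame of slot4 between -0.003 and 0.003 m and y of plate1 in the frame of slot4 between -0.007 and 0.007 m and z of plate1 in the frame of slot4 between -0.004 and 0.004 m)) and angle between the y axis of each of plate1, plate2, plate3, plate4 and the y axis of station, either way round below 0.07 rad and angle between each of plate1, plate2, plate3, plate4's own z axis and vertical below 0.06 rad and linear speed of each of plate1, plate2, plate3, plate4 below 0.02 m/s and (horizontal distance between plate1 and plate2 below 0.085 m or horizontal distance between plate1 and plate3 below 0.085 m or horizontal distance between plate1 and plate4 below 0.085 m) and ((x of plate2 in the frame of slot1 between -0.003 and 0.003 m and y of plate2 in the frame of slot1 between -0.007 and 0.007 m and z of plate2 in the frame of slot1 between -0.004 and 0.004 m) or (x of plate2 in the frame of slot2 between -0.003 and 0.003 m and y of plate2 in the frame of slot2 between -0.007 and 0.007 m and z of plate2 in the frame of slot2 between -0.004 and 0.004 m) or (x of plate2 in the frame of slot3 between -0.003 and 0.003 m and y of plate2 in the frame of slot3 between -0.007 and 0.007 m and z of plate2 in the frame of slot3 between -0.004 and 0.004 m) or (x of plate2 in the frame of slot4 between -0.003 and 0.003 m and y of plate2 in the frame of slot4 between -0.007 and 0.007 m and z of plate2 in the frame of slot4 between -0.004 and 0.004 m)) and (horizontal distance between plate2 and plate1 below 0.085 m or horizontal distance between plate2 and plate3 below 0.085 m or horizontal distance between plate2 and plate4 below 0.085 m) and ((x of plate3 in the frame of slot1 between -0.003 and 0.003 m and y of plate3 in the frame of slot1 between -0.007 and 0.007 m and z of plate3 in the frame of slot1 between -0.004 and 0.004 m) or (x of plate3 in the frame of slot2 between -0.003 and 0.003 m and y of plate3 in the frame of slot2 between -0.007 and 0.007 m and z of plate3 in the frame of slot2 between -0.004 and 0.004 m) or (x of plate3 in the frame of slot3 between -0.003 and 0.003 m and y of plate3 in the frame of slot3 between -0.007 and 0.007 m and z of plate3 in the frame of slot3 between -0.004 and 0.004 m) or (x of plate3 in the frame of slot4 between -0.003 and 0.003 m and y of plate3 in the frame of slot4 between -0.007 and 0.007 m and z of plate3 in the frame of slot4 between -0.004 and 0.004 m)) and (horizontal distance between plate3 and plate1 below 0.085 m or horizontal distance between plate3 and plate2 below 0.085 m or horizontal distance between plate3 and plate4 below 0.085 m) and ((x of plate4 in the frame of slot1 between -0.003 and 0.003 m and y of plate4 in the frame of slot1 between -0.007 and 0.007 m and z of plate4 in the frame of slot1 between -0.004 and 0.004 m) or (x of plate4 in the frame of slot2 between -0.003 and 0.003 m and y of plate4 in the frame of slot2 between -0.007 and 0.007 m and z of plate4 in the frame of slot2 between -0.004 and 0.004 m) or (x of plate4 in the frame of slot3 between -0.003 and 0.003 m and y of plate4 in the frame of slot3 between -0.007 and 0.007 m and z of plate4 in the frame of slot3 between -0.004 and 0.004 m) or (x of plate4 in the frame of slot4 between -0.003 and 0.003 m and y of plate4 in the frame of slot4 between -0.007 and 0.007 m and z of plate4 in the frame of slot4 between -0.004 and 0.004 m)) and (horizontal distance between plate4 and plate1 below 0.085 m or horizontal distance between plate4 and plate2 below 0.085 m or horizontal distance between plate4 and plate3 below 0.085 m) and ((x of plate1 in the frame of slot1 between -0.003 and 0.003 m and y of plate1 in the frame of slot1 between -0.007 and 0.007 m and z of plate1 in the frame of slot1 between -0.004 and 0.004 m) or (x of plate2 in the frame of slot1 between -0.003 and 0.003 m and y of plate2 in the frame of slot1 between -0.007 and 0.007 m and z of plate2 in the frame of slot1 between -0.004 and 0.004 m) or (x of plate3 in the frame of slot1 between -0.003 and 0.003 m and y of plate3 in the frame of slot1 between -0.007 and 0.007 m and z of plate3 in the frame of slot1 between -0.004 and 0.004 m) or (x of plate4 in the frame of slot1 between -0.003 and 0.003 m and y of plate4 in the frame of slot1 between -0.007 and 0.007 m and z of plate4 in the frame of slot1 between -0.004 and 0.004 m)) and value of joint guard above 1 rad), for 0.2 s.
3. the guard is closed (below 0.06 rad) (value of joint guard below 0.06 rad), for 0.2 s.
4. the start button is pressed with the guard closed (value of joint start above 0.004 m and value of joint guard below 0.06 rad).
At the end, for the whole second after the job is handed in: Every plate lies flat and still on the bed, within 3 mm of flush with the fence, within 7 mm of its own yellow line, turned under 0.07 rad; the line by the red stop is taken and none between plates is empty; guard closed (below 0.06 rad), button released (((x of plate1 in the frame of slot1 between -0.003 and 0.003 m and y of plate1 in the frame of slot1 between -0.007 and 0.007 m and z of plate1 in the frame of slot1 between -0.004 and 0.004 m) or (x of plate1 in the frame of slot2 between -0.003 and 0.003 m and y of plate1 in the frame of slot2 between -0.007 and 0.007 m and z of plate1 in the frame of slot2 between -0.004 and 0.004 m) or (x of plate1 in the frame of slot3 between -0.003 and 0.003 m and y of plate1 in the frame of slot3 between -0.007 and 0.007 m and z of plate1 in the frame of slot3 between -0.004 and 0.004 m) or (x of plate1 in the frame of slot4 between -0.003 and 0.003 m and y of plate1 in the frame of slot4 between -0.007 and 0.007 m and z of plate1 in the frame of slot4 between -0.004 and 0.004 m)) and angle between the y axis of each of plate1, plate2, plate3, plate4 and the y axis of station, either way round below 0.07 rad and angle between each of plate1, plate2, plate3, plate4's own z axis and vertical below 0.06 rad and linear speed of each of plate1, plate2, plate3, plate4 below 0.02 m/s and (horizontal distance between plate1 and plate2 below 0.085 m or horizontal distance between plate1 and plate3 below 0.085 m or horizontal distance between plate1 and plate4 below 0.085 m) and ((x of plate2 in the frame of slot1 between -0.003 and 0.003 m and y of plate2 in the frame of slot1 between -0.007 and 0.007 m and z of plate2 in the frame of slot1 between -0.004 and 0.004 m) or (x of plate2 in the frame of slot2 between -0.003 and 0.003 m and y of plate2 in the frame of slot2 between -0.007 and 0.007 m and z of plate2 in the frame of slot2 between -0.004 and 0.004 m) or (x of plate2 in the frame of slot3 between -0.003 and 0.003 m and y of plate2 in the frame of slot3 between -0.007 and 0.007 m and z of plate2 in the frame of slot3 between -0.004 and 0.004 m) or (x of plate2 in the frame of slot4 between -0.003 and 0.003 m and y of plate2 in the frame of slot4 between -0.007 and 0.007 m and z of plate2 in the frame of slot4 between -0.004 and 0.004 m)) and (horizontal distance between plate2 and plate1 below 0.085 m or horizontal distance between plate2 and plate3 below 0.085 m or horizontal distance between plate2 and plate4 below 0.085 m) and ((x of plate3 in the frame of slot1 between -0.003 and 0.003 m and y of plate3 in the frame of slot1 between -0.007 and 0.007 m and z of plate3 in the frame of slot1 between -0.004 and 0.004 m) or (x of plate3 in the frame of slot2 between -0.003 and 0.003 m and y of plate3 in the frame of slot2 between -0.007 and 0.007 m and z of plate3 in the frame of slot2 between -0.004 and 0.004 m) or (x of plate3 in the frame of slot3 between -0.003 and 0.003 m and y of plate3 in the frame of slot3 between -0.007 and 0.007 m and z of plate3 in the frame of slot3 between -0.004 and 0.004 m) or (x of plate3 in the frame of slot4 between -0.003 and 0.003 m and y of plate3 in the frame of slot4 between -0.007 and 0.007 m and z of plate3 in the frame of slot4 between -0.004 and 0.004 m)) and (horizontal distance between plate3 and plate1 below 0.085 m or horizontal distance between plate3 and plate2 below 0.085 m or horizontal distance between plate3 and plate4 below 0.085 m) and ((x of plate4 in the frame of slot1 between -0.003 and 0.003 m and y of plate4 in the frame of slot1 between -0.007 and 0.007 m and z of plate4 in the frame of slot1 between -0.004 and 0.004 m) or (x of plate4 in the frame of slot2 between -0.003 and 0.003 m and y of plate4 in the frame of slot2 between -0.007 and 0.007 m and z of plate4 in the frame of slot2 between -0.004 and 0.004 m) or (x of plate4 in the frame of slot3 between -0.003 and 0.003 m and y of plate4 in the frame of slot3 between -0.007 and 0.007 m and z of plate4 in the frame of slot3 between -0.004 and 0.004 m) or (x of plate4 in the frame of slot4 between -0.003 and 0.003 m and y of plate4 in the frame of slot4 between -0.007 and 0.007 m and z of plate4 in the frame of slot4 between -0.004 and 0.004 m)) and (horizontal distance between plate4 and plate1 below 0.085 m or horizontal distance between plate4 and plate2 below 0.085 m or horizontal distance between plate4 and plate3 below 0.085 m) and ((x of plate1 in the frame of slot1 between -0.003 and 0.003 m and y of plate1 in the frame of slot1 between -0.007 and 0.007 m and z of plate1 in the frame of slot1 between -0.004 and 0.004 m) or (x of plate2 in the frame of slot1 between -0.003 and 0.003 m and y of plate2 in the frame of slot1 between -0.007 and 0.007 m and z of plate2 in the frame of slot1 between -0.004 and 0.004 m) or (x of plate3 in the frame of slot1 between -0.003 and 0.003 m and y of plate3 in the frame of slot1 between -0.007 and 0.007 m and z of plate3 in the frame of slot1 between -0.004 and 0.004 m) or (x of plate4 in the frame of slot1 between -0.003 and 0.003 m and y of plate4 in the frame of slot1 between -0.007 and 0.007 m and z of plate4 in the frame of slot1 between -0.004 and 0.004 m)) and value of joint guard below 0.06 rad and value of joint start below 0.002 m); the robot touches nothing.
It fails at once if the start button is pressed while the guard is open (above 0.12 rad) (value of joint start above 0.004 m and value of joint guard above 0.12 rad).
It fails at once if a bystander is moved more than 50 mm (distance of any of nut, spray, wrench, tape, mug, coupler, carton from where it was at the start of the episode above 0.05 m).
Of plate1, plate2, plate3, plate4 only 3 to 4 are there at a start; the rules pass over those that are not, and their reading is None.
At some moment in a run one of plate1, plate2, plate3, plate4 may be knocked a few centimetres aside while the robot is not near it.
Once in a run the grip may slacken for a moment while it holds something.
It also fails if it takes over 210 s, if anything falls off the work surface, if the arm or the gripper's body presses on something with over 40 N, if the wrist force passes 120 N, or if a joint passes its speed limit or range.

## Working session

There is one attempt and no reset: what is moved stays moved. The work goes in short steps, Python scripts to look and compute and a tool call to move; the robot and the scene stay as the last step left them, time stands still between calls to the robot, and variables do not carry over. Pictures are saved under pics/ and viewed, and the job is handed in when it is done.

Besides the shell and the picture viewer there is one more tool, called after "Emit:" in YAML: its name, and indented under it one key for each argument. send_rows: Moves the arm, as the interface text tells. Its arguments: {"type":"object","properties":{"rows":{"type":"array"},"grip_force":{"type":"number"}},"required":["rows"]}

I'll start by reading the state and taking pictures from both cameras.

```bash
mkdir -p pics; ls; python3 - <<'E'
from plant import read_state, vision, ticket, robot
import cv2, numpy as np
print(read_state())
print([a for a in dir(robot) if not a.startswith('_')], robot.tcp_to_tips)
for n in ("top","side"):
    c=vision.read_camera(n)
    print(n,{k:(v if k!='img' else v.shape) for k,v in c.items()})
    cv2.imwrite(f"pics/{n}0.png",c["img"][:,:,::-1])
    np.savez(f"{n}0.npz",**c)
E
```

```text
pics
{'t': 0.0, 'q': array([ 1.10561468e+00,  1.31148035e-01,  1.48927087e+00, -1.25593033e-05,
        1.52300618e+00, -8.53804743e-02]), 'dq': array([-0.00117847,  0.00020605, -0.00085663,  0.00225987,  0.00073077,
       -0.00211064]), 'joint_torque': array([ 1.44576818e-03, -5.59862816e+01, -4.91742969e+01,  7.70213362e-02,
        3.53850983e-02, -1.30117860e-04]), 'tool_pos': array([0.2223085 , 0.55704835, 0.4036996 ]), 'orientation': array([-5.92918098e-01, -3.08463796e+00,  2.77493168e-03]), 'force': array([-0.60243079, -0.27145633, -0.80331192]), 'wrist_torque': array([ 0.02719222, -0.03552477, -0.02077386]), 'opening': 0.09319077749998925}
['IKError', 'tcp_to_tips'] 0.1861
top {'img': (400, 640, 3), 'fx': 390.17848700121175, 'fy': 390.17848700121175, 'cx': 320.88389866454844, 'cy': 197.76373575771376, 'k1': -0.054367720114321824, 'rvec': array([ 2.15639641, -2.12226676,  0.20947924]), 'tvec': array([-0.02151101,  0.47962297,  1.33748013])}
side {'img': (400, 640, 3), 'fx': 373.38725278040755, 'fy': 373.38725278040755, 'cx': 314.60671037120926, 'cy': 198.61500917820658, 'k1': -0.0014466015228681128, 'rvec': array([ 2.16436726, -0.58909023,  0.29778881]), 'tvec': array([-0.41208041,  0.19689462,  1.056213  ])}
```

View pics/top0.png

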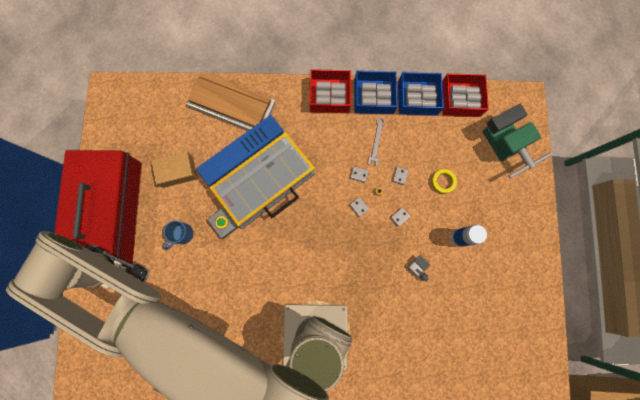

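View pics/side0.png

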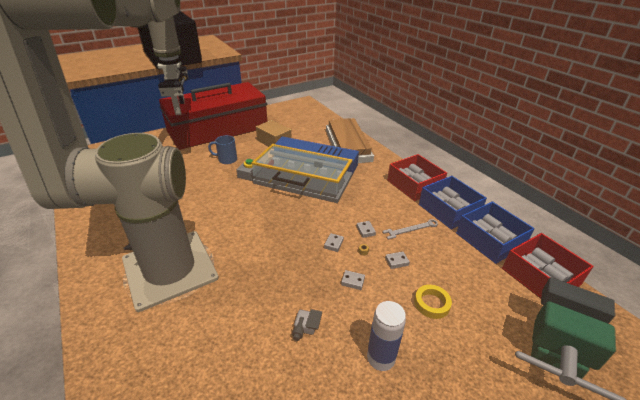

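Top view: the station (blue housing, yellow guard edge) is around (255,180) and the button at (221,223). There are four plates at about (358,174), (400,176), (359,208) and (400,216), with the nut at (379,191). I'll build the geometry helpers next.

```bash
cat > h.py <<'E'
import numpy as np, cv2
from scipy.spatial.transform import Rotation as Rn
from plant import read_state, vision, robot
def grab(name,save=None):
    c=vision.read_camera(name)
    if save: cv2.imwrite(f"pics/{save}.png",c["img"][:,:,::-1])
    return c
def load(f): 
    d=np.load(f); return {k:d[k] for k in d.files}
def rays(c,uv):
    uv=np.atleast_2d(np.asarray(uv,float))
    xd=(uv[:,0]-c["cx"])/c["fx"]; yd=(uv[:,1]-c["cy"])/c["fy"]
    x,y=xd.copy(),yd.copy()
    for _ in range(20):
        s=1+c["k1"]*(x*x+y*y); x=xd/s; y=yd/s
    R=Rn.from_rotvec(c["rvec"]).as_matrix()
    d=np.stack([x,y,np.ones_like(x)],1)@R   # R^T d
    o=-R.T@c["tvec"]
    return o,d/np.linalg.norm(d,axis=1,keepdims=True)
def onplane(c,uv,z):
    o,d=rays(c,uv); t=(z-o[2])/d[:,2]
    return o+d*t[:,None]
def proj(c,P):
    P=np.atleast_2d(np.asarray(P,float)); R=Rn.from_rotvec(c["rvec"]).as_matrix()
    p=P@R.T+c["tvec"]; x=p[:,0]/p[:,2]; y=p[:,1]/p[:,2]
    s=1+c["k1"]*(x*x+y*y)
    return np.stack([c["fx"]*x*s+c["cx"],c["fy"]*y*s+c["cy"]],1)
def crop(c,u0,v0,u1,v1,k,name):
    im=c["img"][v0:v1,u0:u1,::-1]
    im=cv2.resize(im,None,fx=k,fy=k,interpolation=cv2.INTER_CUBIC)
    cv2.imwrite(f"pics/{name}.png",im)
E
python3 - <<'E'
from h import *
c=load("top0.npz"); s=load("side0.npz")
print(rays(c,[[0,0]])[0], rays(s,[[0,0]])[0])
crop(c,190,110,320,240,6,"top0_st"); crop(c,340,155,420,235,7,"top0_pl")
crop(s,230,120,370,210,5,"side0_st"); crop(s,310,210,420,300,7,"side0_pl")
E
```

```text
[0.239976   0.01261605 1.40057358] [-0.01451089 -0.82468685  0.80239934]
```

View pics/top0_st.png

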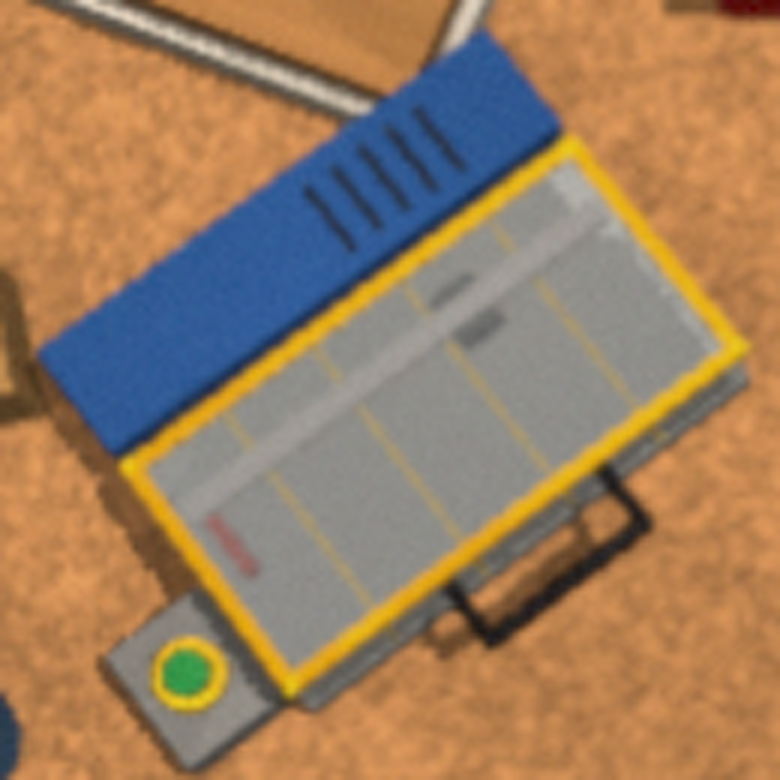

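View pics/top0_pl.png

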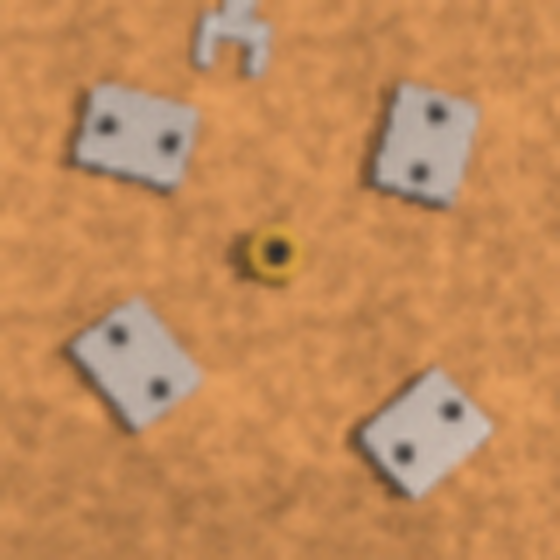

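View pics/side0_st.png

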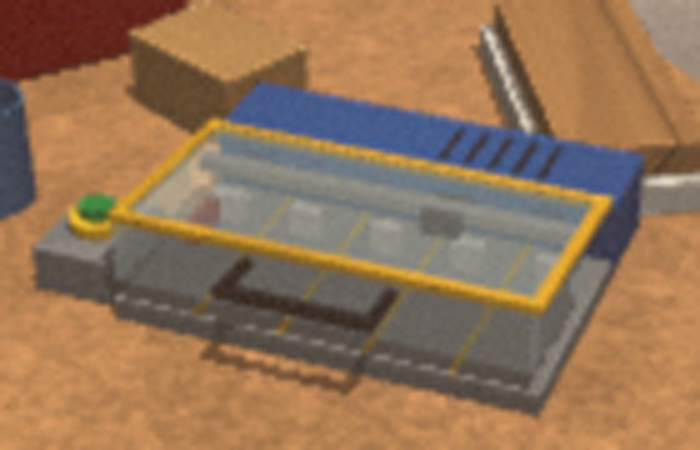

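View pics/side0_pl.png

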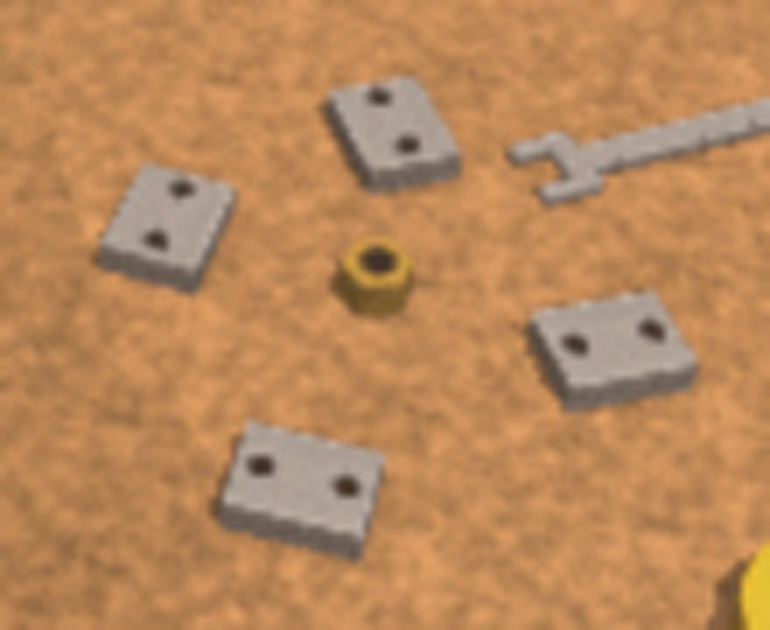

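```bash
python3 - <<'E'
from h import *
c=load("top0.npz"); s=load("side0.npz")
im=c["img"]; hsv=cv2.cvtColor(im,cv2.COLOR_RGB2HSV)
# plates: grey low saturation, bright
m=((hsv[...,1]<60)&(hsv[...,2]>110)).astype(np.uint8)
roi=np.zeros_like(m); roi[160:235,342:420]=1; m*=roi
cs,_=cv2.findContours(cv2.resize(m,None,fx=1,fy=1),cv2.RETR_EXTERNAL,cv2.CHAIN_APPROX_NONE)
for k in cs:
    if cv2.contourArea(k)<60: continue
    (u,v),wh,a=cv2.minAreaRect(k); M=cv2.moments(k)
    print("px",np.round([u,v],1),np.round(wh,1),round(a,1),"mom",M["m10"]/M["m00"],M["m01"]/M["m00"])
    P=onplane(c,k[:,0,:],0.016)[:,:2].astype(np.float32)
    r=cv2.minAreaRect(P*1000); print("  world",np.round(r[0],1),np.round(r[1],1),round(r[2],1))
# blue
b=((hsv[...,0]>100)&(hsv[...,0]<125)&(hsv[...,1]>120)&(hsv[...,2]>100)).astype(np.uint8)
b[:, :190]=0; b[:,320:]=0; b[:110]=0; b[240:]=0
cs,_=cv2.findContours(b,cv2.RETR_EXTERNAL,cv2.CHAIN_APPROX_NONE)
k=max(cs,key=cv2.contourArea)
P=onplane(c,k[:,0,:],0.07)[:,:2].astype(np.float32)
r=cv2.minAreaRect(P*1000); print("housing",r, np.round(cv2.boxPoints(r)))
# green button
g=((hsv[...,0]>45)&(hsv[...,0]<85)&(hsv[...,1]>100)).astype(np.uint8); g[:, :190]=0; g[:,320:]=0
ys,xs=np.nonzero(g); print("button px",xs.mean(),ys.mean(),len(xs), onplane(c,[[xs.mean(),ys.mean()]],0.05))
hs=cv2.cvtColor(s["img"],cv2.COLOR_RGB2HSV)
g2=((hs[...,0]>45)&(hs[...,0]<85)&(hs[...,1]>100)).astype(np.uint8); g2[:,300:]=0;g2[200:]=0
ys2,xs2=np.nonzero(g2); print("side button",xs2.mean(),ys2.mean(),len(xs2), xs2.min(),xs2.max(),ys2.min(),ys2.max())
def tri(p,q):
    o1,d1=rays(c,[p]);o2,d2=rays(s,[q]);d1=d1[0];d2=d2[0]
    A=np.stack([d1,-d2],1); t=np.linalg.lstsq(A,o2-o1,rcond=None)[0]
    a=o1+t[0]*d1;b=o2+t[1]*d2; return (a+b)/2,np.linalg.norm(a-b)
print(tri([xs.mean(),ys.mean()],[xs2.mean(),ys2.mean()]))
E
```

```text
px [400.  216.5] [12.  14.8] 45.0 mom 400.11934156378595 216.4537037037037
  world [ 421.2 -300.1] [42.8 54.9] 44.7
px [358.8 206.3] [15.1 12. ] 52.1 mom 358.83122362869193 206.40506329113924
  world [ 456.  -151.4] [54.1 43.9] 38.0
px [358.9 174.1] [14.7 11.5] 15.9 mom 358.9183673469388 174.1893424036281
  world [ 574.8 -152. ] [53.7 43.5] 74.8
px [400.1 175.4] [11.7 14.5] 18.4 mom 400.1940639269406 175.3538812785388
  world [ 573.1 -303.9] [42.9 55.4] 72.2
housing ((643.4248657226562, 276.50189208984375), (77.33827209472656, 323.6536560058594), 39.03816223144531) [[511. 378.]
 [715. 126.]
 [775. 175.]
 [572. 427.]]
button px 220.5897435897436 221.82051282051282 39 [[0.3875029  0.33328789 0.05      ]]
side button 248.65217391304347 160.69565217391303 23 246 252 159 163
(array([0.38652621, 0.33130868, 0.05841307]), np.float64(0.00012102479272231833))
```

Four plates measured at (421,-300), (456,-151), (575,-152) and (573,-304) mm, each close to 43x55 mm. The housing is about 327x80 mm and turned 39°. The button triangulates to (386,331,58) mm, which agrees with the housing-based pose to 2 mm. Next I'll check the gripper's shape and the handle.

```bash
python3 - <<'E'
from h import *
c=load("top0.npz"); s=load("side0.npz")
crop(s,130,0,230,130,5,"side0_grip")
st=read_state(); R=Rn.from_rotvec(st["orientation"]).as_matrix(); print(R.round(3))
p=st["tool_pos"]
for nm,P in (("tips",[0,0,.1861]),("b+y",[0,.094,.102]),("b+x",[.094,0,.102])):
    print(nm, proj(s,[p+R@np.array(P)]).round(1), proj(c,[p+R@np.array(P)]).round(1))
# predicted station features
yaw=0.6813; ex=np.array([np.cos(yaw),np.sin(yaw)]); ey=np.array([-ex[1],ex[0]])
O=np.array([.6434,.2765])-0.137*ex; print("O",O)
def S(x,y,z): return np.r_[O+ex*x/1000+ey*y/1000,z/1000]
k=1
for nm,P in (("bed corners",[S(-85,165,20),S(-85,-165,20),S(95,-165,20)]),("box",[S(-72,240,40),S(12,240,40),S(-72,170,40),S(12,170,40)]),("btn",[S(-30,205,50)]),
   ("housing",[S(97,165,70),S(97,-165,70),S(177,-165,70),S(177,165,70)]),
   ("handle ends th0",[S(-126,55,65),S(-126,-55,65)]),("guard top",[S(-85,162,80),S(-85,-162,80),S(86,-162,80),S(86,162,80)])):
    a=proj(c,P); b=proj(s,P)
    print(nm,"top",a.round(1).tolist(),"side",b.round(1).tolist())
E
```

```text
[[-0.929  0.371 -0.001]
 [ 0.371  0.929 -0.002]
 [ 0.    -0.002 -1.   ]]
tips [[179.7 108.2]] [[130.5 269. ]]
b+y [[178.2  77.2]] [[ 87.7 255.7]]
b+x [[147.4  87.6]] [[101.7 300.7]]
O [0.53698462 0.19021694]
bed corners top [[241.5, 228.9], [315.0, 173.0], [284.9, 135.6]] side [[251.8, 179.3], [337.4, 198.7], [351.8, 171.7]]
box top [[220.9, 238.7], [206.9, 219.7], [237.2, 226.3], [223.1, 207.5]] side [[235.0, 168.9], [245.9, 157.9], [251.8, 172.7], [262.1, 161.3]]
btn top [[221.3, 222.7]] side [[248.5, 162.8]]
housing top [[208.0, 186.3], [283.6, 130.6], [270.2, 113.9], [194.9, 168.7]] side [[272.3, 144.5], [352.8, 160.1], [358.4, 150.0], [280.7, 135.5]]
handle ends th0 top [[272.1, 217.3], [297.4, 198.0]] side [[273.4, 181.3], [303.1, 188.0]]
guard top top [[239.1, 226.7], [314.4, 169.4], [284.6, 132.4], [209.8, 187.7]] side [[250.9, 165.6], [337.3, 184.3], [351.4, 159.1], [271.7, 143.6]]
```

View pics/side0_grip.png

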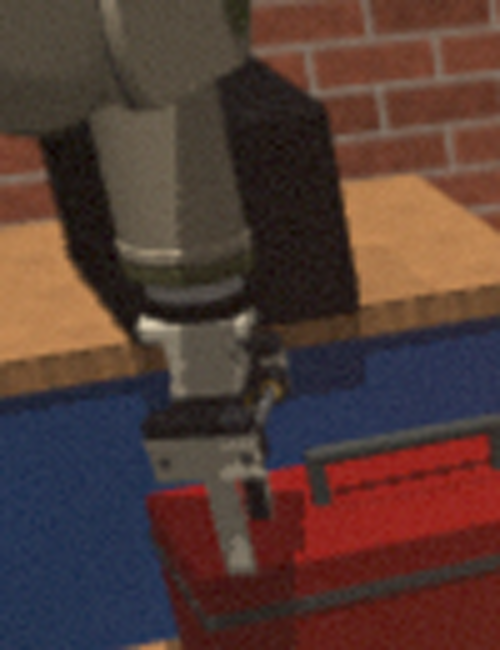

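The body is narrow along tool x and wide along the jaws, so the guard clearance note is about jaw opening. Next I'll triangulate the handle bar.

```bash
cat >> h.py <<'E'
def tri(c,s,p,q):
    o1,d1=rays(c,[p]);o2,d2=rays(s,[q]);d1=d1[0];d2=d2[0]
    A=np.stack([d1,-d2],1); t=np.linalg.lstsq(A,o2-o1,rcond=None)[0]
    a=o1+t[0]*d1;b=o2+t[1]*d2; return (a+b)/2,np.linalg.norm(a-b)
yaw=0.6813; ex=np.array([np.cos(yaw),np.sin(yaw)]); ey=np.array([-ex[1],ex[0]])
O=np.array([.6434,.2765])-0.137*ex
def S(x,y,z): return np.r_[O+ex*x/1000+ey*y/1000,z/1000]
def toS(P):
    P=np.asarray(P); d=P[...,:2]-O; return np.stack([d@ex*1000,d@ey*1000,P[...,2]*1000],-1)
E
python3 - <<'E'
from h import *
c=load("top0.npz"); s=load("side0.npz")
def dark(c,u0,v0,u1,v1,t):
    g=c["img"][v0:v1,u0:u1].max(2); m=(g<t).astype(np.uint8)
    ys,xs=np.nonzero(m); return xs+u0,ys+v0,m
for n,cc,box in (("top",c,(262,185,302,222)),("side",s,(268,168,312,190))):
    x,y,m=dark(cc,*box,70)
    print(n,len(x)); print("\n".join("".join(".#"[v] for v in r) for r in m))
E
```

```text
top 126
........................................
........................................
........................................
............................##..........
............................###.........
............................###.........
.............................###........
...............................##.......
................................#.......
.................................#......
.................................##.....
.................................###....
.................................###....
................................####....
...............................###......
..............................###.......
...........................#####........
..........................####..........
.........................####...........
.......................#####............
......................####..............
....................#####...............
...##..............#####................
..###.............####..................
...###...........####...................
...###..........####....................
....##.........###........
[... 723 characters left out ...]
.........................
.......###..................................
......###...................................
.....####...................................
.....#########.........................##...
.....############......................##...
.........###########..................##....
..............############...........###....
..................#############.....###.....
.......................###########..##......
...........................##########.......
...............................######.......
............................................
............................................
............................................
............................................
```

```bash
python3 - <<'E'
from h import *
c=load("top0.npz"); s=load("side0.npz")
for p,q in (((271.5,216.2),(274,178.8)),((297.2,197.3),(303.3,184.9)),((284.2,206.6),(288.5,181.3))):
    P,e=tri(c,s,p,q); print(P.round(4),round(e,4),toS(P).round(1))
# guard front corners
for p,q in (((238.3,225),(253,162.6)),((314.2,168),(339,180.6))):
    P,e=tri(c,s,p,q); print("corner",P.round(4),round(e,4),toS(P).round(1))
# box corner / bed corner for checking station
print(toS(onplane(c,[[221.7,238.3]],.04)), toS(onplane(c,[[190+745/6,110+370/6]],.02)))
for th in (0,.05,.1,.15,.2):
    print(th, 86-212*np.cos(th)-10*np.sin(th), 75+212*np.sin(th)-10*np.cos(th))
E
```

```text
[0.4075 0.1546 0.0738] 0.0005 [-123.    53.9   73.8]
[0.4743 0.0682 0.0774] 0.0009 [-125.6  -55.3   77.4]
[0.4412 0.1119 0.0772] 0.001 [-123.7   -0.5   77.2]
corner [0.3756 0.2628 0.0902] 0.0045 [-79.6 158.   90.2]
corner [0.5766 0.0108 0.0932] 0.004 [ -82.3 -164.3   93.2]
[[-72.71602486 237.06992831  40.        ]] [[ -79.35749941 -165.75078975   20.        ]]
0 -126.0 65.0
0.05 -126.23484689643963 75.60808128143414
0.1 -125.93921720540976 86.21464267634731
0.15 -125.11384984717697 96.79317330504261
0.2 -123.76080781029384 107.31723235014056
```

The handle triangulates to station (-124..-126, 0, 76) mm, so the guard starts at about 0.055 rad. Now a helper to compute moves in tool axes and units.

```bash
cat >> h.py <<'E'
def pose(g,alpha_deg):
    """target TCP for grasp point g (m, world), jaws along world angle alpha, tool down"""
    a=np.deg2rad(alpha_deg)
    R=np.stack([[-np.sin(a),np.cos(a),0],[np.cos(a),np.sin(a),0],[0,0,-1]],1)
    return np.asarray(g)+[0,0,.167],R
def cur():
    st=read_state(); return st["tool_pos"],Rn.from_rotvec(st["orientation"]).as_matrix(),st
def rel(p,R,p0,R0):
    return np.r_[R0.T@(p-p0)/0.5, Rn.from_matrix(R0.T@R).as_rotvec()/np.deg2rad(45)]
def show(tag="",ref=None):
    p,R,st=cur(); g=p+R@[0,0,.167]; al=np.rad2deg(np.arctan2(R[1,1],R[0,1]))
    print(tag,"t",round(float(st["t"]),2),"grasp",g.round(4),"S",toS(g).round(1),"alpha",round(al,2),"open",round(float(st["opening"])*1000,1),"F",st["force"].round(1),"q",st["q"].round(2))
def plan(*targets):
    """targets: (grasp xyz m, alpha) list -> rows relative to current measured pose"""
    p0,R0,st=cur(); show("now")
    for g,a in targets:
        p,R=pose(g,a); print(rel(p,R,p0,R0).round(4).tolist())
YD=np.rad2deg(yaw)
def handle(th): return 86-212*np.cos(th)-10*np.sin(th), 75+212*np.sin(th)-10*np.cos(th)
E
python3 - <<'E'
from h import *
x,z=handle(.055); print(x,z,S(x,0,z),YD)
plan((S(x,0,z+75),YD))
E
```

```text
-126.22915357264155 76.66924349336237 [0.43893554 0.1107174  0.07666924] 39.03561458226299
now t 0.1 grasp [0.2222 0.5568 0.2368] S [-13.6 483.  236.8] alpha 68.24 open 93.0 F [0.2 0.4 0.1] q [ 1.11  0.13  1.49  0.    1.52 -0.09]
[-0.7333, -0.6682, 0.1712, -0.0022, 0.0004, 0.649]
```

Emit:
send_rows:
  rows:
    - [-0.04, -0.03, 0, 0, 0, 0.05, 0.3]
    - [-0.1, -0.09, 0, 0, 0, 0.12, 0.5]
    - [-0.18, -0.16, 0, 0, 0, 0.2, 0.68]
    - [-0.26, -0.23, 0, 0, 0, 0.28, 0.68]
    - [-0.33, -0.3, 0, 0, 0, 0.36, 0.68]
    - [-0.4, -0.36, 0, 0, 0, 0.44, 0.68]
    - [-0.47, -0.43, 0, 0, 0, 0.52, 0.68]
    - [-0.54, -0.49, 0.02, 0, 0, 0.6, 0.68]
    - [-0.6, -0.55, 0.06, 0, 0, 0.649, 0.68]
    - [-0.66, -0.6, 0.1, 0, 0, 0.649, 0.68]
    - [-0.7, -0.64, 0.14, -0.002, 0, 0.649, 0.68]
    - [-0.725, -0.66, 0.16, -0.002, 0, 0.649, 0.68]
    - [-0.733, -0.668, 0.171, -0.002, 0, 0.649, 0.68]
    - [-0.733, -0.668, 0.171, -0.002, 0, 0.649, 0.68]
  grip_force: 20

```text
t: 1.5
tool_pos: [0.4387, 0.1108, 0.3183]
orientation: [-1.353, -2.834, -0.001]
force: [-1.2, 0.6, 0.1]
opening: 0.0296
```

```bash
python3 - <<'E'
from h import *
x,z=handle(.055)
plan((S(x,0,z),YD))
c=grab("top"); s=grab("side"); 
crop(c,190,110,330,240,5,"top1"); crop(s,220,80,370,210,5,"side1")
np.savez("top1.npz",**c); np.savez("side1.npz",**s)
print(proj(c,[S(x,0,z)]),proj(s,[S(x,0,z)]))
E
```

```text
now t 1.5 grasp [0.4385 0.111  0.1513] S [-126.4    0.4  151.3] alpha 38.96 open 29.6 F [-1.2  0.6  0.1] q [ 0.13 -0.22  1.99  0.    1.38 -0.55]
[-0.0006, 0.0003, 0.1493, -0.0002, -0.002, -0.0017]
[[284.59130385 207.14980229]] [[287.9261086  181.82888676]]
```

View pics/top1.png

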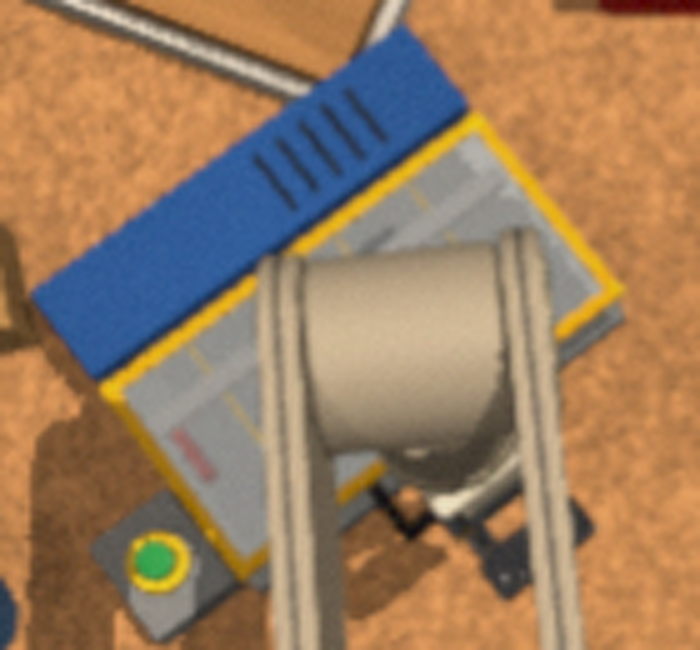

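View pics/side1.png

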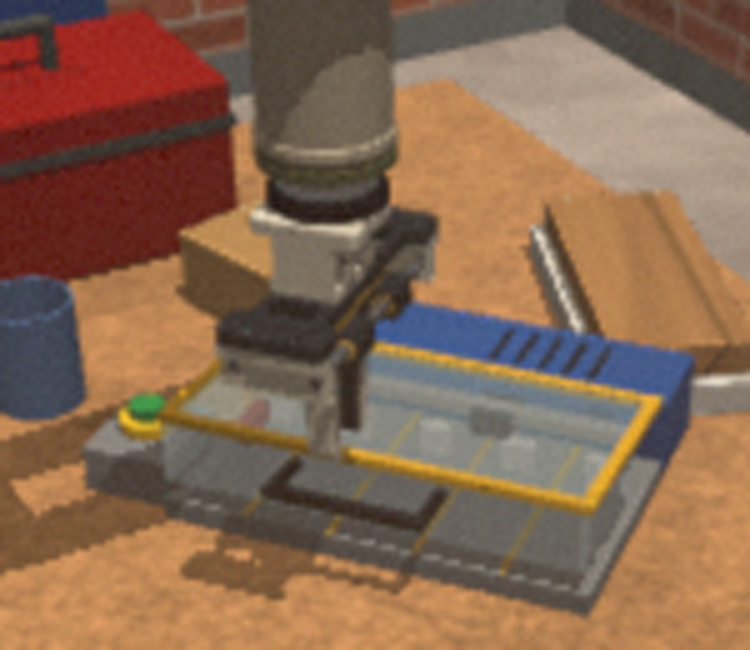

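The gripper is upright above the middle of the bar (side view, bar around (355,495)/5). I'll descend and check the forces before closing.

Emit:
send_rows:
  rows:
    - [0, 0, 0.03, 0, 0, 0, 0.68]
    - [0, 0, 0.06, 0, 0, 0, 0.68]
    - [0, 0, 0.09, 0, 0, 0, 0.68]
    - [0, 0, 0.11, 0, 0, 0, 0.68]
    - [0, 0, 0.13, 0, 0, 0, 0.68]
    - [0, 0, 0.145, 0, 0, 0, 0.68]
    - [0, 0, 0.149, 0, 0, 0, 0.68]
    - [0, 0, 0.149, 0, 0, 0, 0.68]

```text
t: 2.4
tool_pos: [0.439, 0.1114, 0.2447]
orientation: [1.351, 2.836, 0.002]
force: [-0.4, 0.4, -0.2]
opening: 0.0297
```

```bash
python3 - <<'E'
from h import *
show()
s=grab("side"); crop(s,250,120,330,210,7,"side2")
p,R,st=cur()
for w in (62.5,94): print(w,[proj(s,[p+R@np.array([0,q*w/1000,.09])]).round(1).tolist() for q in (-1,1)])
E
```

```text
t 2.4 grasp [0.4391 0.1116 0.0777] S [-125.5    0.5   77.7] alpha 39.04 open 29.7 F [-0.4  0.4 -0.2] q [ 0.13 -0.13  2.05  0.    1.22 -0.55]
62.5 [[[279.0, 171.9]], [[294.5, 152.7]]]
94 [[[274.7, 177.2]], [[298.0, 148.3]]]
```

View pics/side2.png

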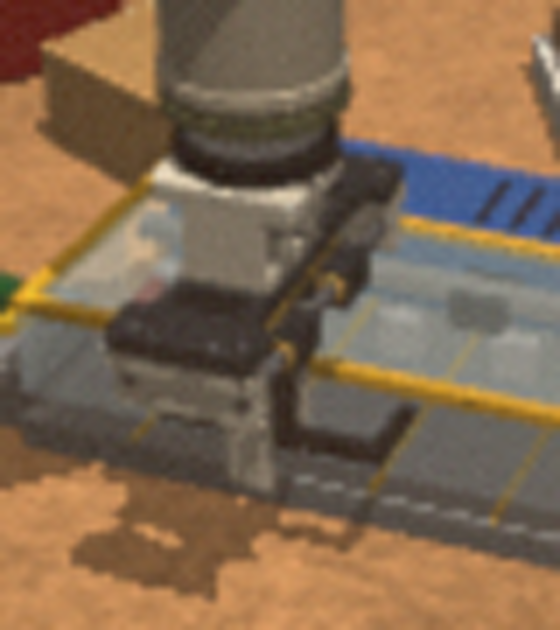

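The bar is between the fingers, with no contact force. Closing on it now.

Emit:
send_rows:
  rows:
    - [0, 0, 0, 0, 0, 0, 0.8]
    - [0, 0, 0, 0, 0, 0, 1]
    - [0, 0, 0, 0, 0, 0, 1]
    - [0, 0, 0, 0, 0, 0, 1]
    - [0, 0, 0, 0, 0, 0, 1]
    - [0, 0, 0, 0, 0, 0, 1]
  grip_force: 25

```text
t: 3.05
tool_pos: [0.4398, 0.1117, 0.2454]
orientation: [1.351, 2.834, 0.006]
force: [3.7, 3.8, -2.1]
opening: 0.0111
```

```bash
python3 - <<'E'
from h import *
show()
p0,R0,st=cur()
th0=0.055
x0,z0=handle(th0)
# tool axes: x= S +y dir(alpha+90), y = S +x, z down
for th in np.arange(0.1,2.0,0.1):
    x,z=handle(th); print(round(th,2), "dy",round((x-x0)/500,3),"dz",round(-(z-z0)/500,3))
E
```

```text
t 3.05 grasp [0.4404 0.1122 0.0784] S [-124.2    0.2   78.4] alpha 39.03 open 11.1 F [ 3.7  3.8 -2.1] q [ 0.13 -0.13  2.05  0.    1.22 -0.55]
0.1 dy 0.001 dz -0.019
0.2 dy 0.005 dz -0.061
0.3 dy 0.013 dz -0.103
0.4 dy 0.026 dz -0.143
0.5 dy 0.043 dz -0.182
0.6 dy 0.063 dz -0.22
0.7 dy 0.087 dz -0.255
0.8 dy 0.115 dz -0.287
0.9 dy 0.145 dz -0.316
1.0 dy 0.179 dz -0.343
1.1 dy 0.214 dz -0.365
1.2 dy 0.252 dz -0.385
1.3 dy 0.292 dz -0.4
1.4 dy 0.333 dz -0.411
1.5 dy 0.375 dz -0.418
1.6 dy 0.417 dz -0.421
1.7 dy 0.459 dz -0.42
1.8 dy 0.501 dz -0.414
1.9 dy 0.543 dz -0.404
```

Gripped at 11.1 mm (the bar is 12 mm) with about 5 N of force. Swinging the guard up along the arc.

Emit:
send_rows:
  rows:
    - [0.0, 0.001, -0.01, 0, 0, 0, 1]
    - [0, 0.001, -0.019, 0, 0, 0, 1]
    - [0, 0.003, -0.04, 0, 0, 0, 1]
    - [0, 0.005, -0.061, 0, 0, 0, 1]
    - [0, 0.009, -0.082, 0, 0, 0, 1]
    - [0, 0.013, -0.103, 0, 0, 0, 1]
    - [0, 0.019, -0.123, 0, 0, 0, 1]
    - [0, 0.026, -0.143, 0, 0, 0, 1]
    - [0, 0.034, -0.163, 0, 0, 0, 1]
    - [0, 0.043, -0.182, 0, 0, 0, 1]
    - [0, 0.053, -0.201, 0, 0, 0, 1]
    - [0, 0.063, -0.22, 0, 0, 0, 1]
    - [0, 0.075, -0.238, 0, 0, 0, 1]
    - [0, 0.087, -0.255, 0, 0, 0, 1]
    - [0, 0.1, -0.271, 0, 0, 0, 1]
    - [0, 0.115, -0.287, 0, 0, 0, 1]

```text
t: 4.65
tool_pos: [0.4851, 0.1484, 0.3855]
orientation: [1.35, 2.834, 0.008]
force: [23.9, 8.9, -30.3]
opening: 0.011
```

```bash
python3 - <<'E'
from h import *
show()
x,z=handle(.8); print(x,z)
x0,z0=handle(.8)
for th in np.arange(0.85,2.0,0.05):
    x,z=handle(th); print(round(th,2), "dy",round((x-x0)/500,3),"dz",round(-(z-z0)/500,3))
E
```

```text
t 4.65 grasp [0.4858 0.149  0.2185] S [-65.8   0.3 218.5] alpha 39.05 open 11.0 F [ 23.9   8.9 -30.3] q [ 0.19 -0.12  1.77  0.    1.48 -0.49]
-68.8753832905943 220.11242417722718
0.85 dy 0.015 dz -0.015
0.9 dy 0.031 dz -0.029
0.95 dy 0.047 dz -0.043
1.0 dy 0.064 dz -0.056
1.05 dy 0.081 dz -0.068
1.1 dy 0.1 dz -0.079
1.15 dy 0.118 dz -0.089
1.2 dy 0.137 dz -0.098
1.25 dy 0.157 dz -0.106
1.3 dy 0.177 dz -0.113
1.35 dy 0.197 dz -0.119
1.4 dy 0.218 dz -0.124
1.45 dy 0.239 dz -0.128
1.5 dy 0.26 dz -0.131
1.55 dy 0.281 dz -0.133
1.6 dy 0.302 dz -0.134
1.65 dy 0.323 dz -0.134
1.7 dy 0.345 dz -0.133
1.75 dy 0.366 dz -0.131
1.8 dy 0.387 dz -0.127
1.85 dy 0.407 dz -0.123
1.9 dy 0.428 dz -0.117
1.95 dy 0.448 dz -0.111
```

Radial force of about 38 N: the commanded radius is 2–3 mm too large. I'll trim the path inward and carry on.

Emit:
send_rows:
  rows:
    - [0, 0.006, 0.004, 0, 0, 0, 1]
    - [0, 0.021, -0.011, 0, 0, 0, 1]
    - [0, 0.037, -0.025, 0, 0, 0, 1]
    - [0, 0.053, -0.039, 0, 0, 0, 1]
    - [0, 0.07, -0.052, 0, 0, 0, 1]
    - [0, 0.087, -0.064, 0, 0, 0, 1]
    - [0, 0.106, -0.075, 0, 0, 0, 1]
    - [0, 0.124, -0.085, 0, 0, 0, 1]
    - [0, 0.143, -0.094, 0, 0, 0, 1]
    - [0, 0.163, -0.102, 0, 0, 0, 1]
    - [0, 0.183, -0.109, 0, 0, 0, 1]

```text
t: 5.75
tool_pos: [0.5552, 0.2048, 0.4438]
orientation: [1.352, 2.835, 0.001]
force: [0.5, -6.7, -3.9]
opening: 0.0112
```

```bash
python3 - <<'E'
from h import *
show()
x0,z0=handle(1.3); print(x0,z0)
for th in np.arange(1.35,2.0,0.05):
    x,z=handle(th); print(round(th,2), "dy",round((x-x0)/500,3),"dz",round(-(z-z0)/500,3))
E
```

```text
t 5.75 grasp [0.5553 0.2048 0.2768] S [ 2.340e+01 -2.000e-01  2.768e+02] alpha 39.0 open 11.2 F [ 0.5 -6.7 -3.9] q [ 0.27  0.09  1.46 -0.    1.59 -0.41]
19.654666477415553 276.599347022199
1.35 dy 0.02 dz -0.006
1.4 dy 0.041 dz -0.011
1.45 dy 0.062 dz -0.015
1.5 dy 0.083 dz -0.018
1.55 dy 0.104 dz -0.02
1.6 dy 0.125 dz -0.021
1.65 dy 0.146 dz -0.021
1.7 dy 0.167 dz -0.02
1.75 dy 0.189 dz -0.018
1.8 dy 0.21 dz -0.014
1.85 dy 0.23 dz -0.01
1.9 dy 0.251 dz -0.004
1.95 dy 0.271 dz 0.002
```

Emit:
send_rows:
  rows:
    - [0, 0.02, -0.006, 0, 0, 0, 1]
    - [0, 0.041, -0.011, 0, 0, 0, 1]
    - [0, 0.062, -0.015, 0, 0, 0, 1]
    - [0, 0.083, -0.018, 0, 0, 0, 1]
    - [0, 0.104, -0.02, 0, 0, 0, 1]
    - [0, 0.125, -0.021, 0, 0, 0, 1]
    - [0, 0.146, -0.021, 0, 0, 0, 1]
    - [0, 0.167, -0.02, 0, 0, 0, 1]
    - [0, 0.189, -0.018, 0, 0, 0, 1]
    - [0, 0.21, -0.014, 0, 0, 0, 1]
    - [0, 0.225, -0.011, 0, 0, 0, 1]
    - [0, 0.24, -0.007, 0, 0, 0, 1]
    - [0, 0.25, -0.004, 0, 0, 0, 1]
    - [0, 0.256, -0.002, 0, 0, 0, 1]
    - [0, 0.256, -0.002, 0, 0, 0, 1]

```text
t: 7.25
tool_pos: [0.655, 0.2855, 0.4461]
orientation: [1.351, 2.833, 0.005]
force: [4.5, -3.7, 0.8]
opening: 0.0109
```

```bash
python3 - <<'E'
from h import *
show()
E
```

```text
t 7.25 grasp [0.6558 0.2857 0.2791] S [152.4  -0.6 279.1] alpha 38.99 open 10.9 F [ 4.5 -3.7  0.8] q [ 0.34  0.43  1.05  0.    1.65 -0.34]
```

The guard is at about 1.92 rad with little force. Releasing and lifting clear.

Emit:
send_rows:
  rows:
    - [0, 0, 0, 0, 0, 0, 0.72]
    - [0, 0, 0, 0, 0, 0, 0.72]
    - [0, 0, 0, 0, 0, 0, 0.72]
    - [0, 0, -0.02, 0, 0, 0, 0.72]
    - [0, 0, -0.05, 0, 0, 0, 0.72]
    - [0, 0, -0.08, 0, 0, 0, 0.72]
    - [0, 0, -0.1, 0, 0, 0, 0.72]
    - [0, 0, -0.1, 0, 0, 0, 0.72]

```text
t: 8.05
tool_pos: [0.6541, 0.2855, 0.4979]
orientation: [1.35, 2.832, 0.008]
force: [0.2, 0.9, 0.5]
opening: 0.0261
```

```bash
python3 - <<'E'
from h import *
show()
# plate D (573,-304), short axis 72 -> from alpha 39
plan(((.5731,-.3039,.12),72.2),((.4212,-.3001,.12),44.7),((.456,-.1514,.12),-52),((.5748,-.152,.12),-15.2))
E
```

```text
t 8.05 grasp [0.6551 0.286  0.3309] S [152.   -0.  330.9] alpha 39.03 open 26.1 F [0.2 0.9 0.5] q [ 0.34  0.43  0.96  0.    1.74 -0.34]
now t 8.05 grasp [0.6551 0.286  0.3309] S [152.   -0.  330.9] alpha 39.03 open 26.1 F [0.2 0.9 0.5] q [ 0.34  0.43  0.96  0.    1.74 -0.34]
[-0.813, -0.8709, 0.4173, 0.0073, 0.004, -0.737]
[-0.6158, -1.1021, 0.4156, 0.008, 0.0021, -0.1259]
[-0.4286, -0.8607, 0.4169, 0.0076, -0.0051, 2.023]
[-0.5792, -0.6769, 0.4183, 0.0082, -0.0023, 1.2052]
```

Emit:
send_rows:
  rows:
    - [-0.03, -0.04, 0, 0, 0, -0.05, 0.5]
    - [-0.09, -0.1, 0, 0, 0, -0.12, 0.29]
    - [-0.15, -0.16, 0, 0, 0, -0.2, 0.29]
    - [-0.21, -0.23, 0, 0, 0, -0.28, 0.29]
    - [-0.28, -0.3, 0.02, 0, 0, -0.36, 0.29]
    - [-0.34, -0.37, 0.05, 0, 0, -0.44, 0.29]
    - [-0.4, -0.44, 0.09, 0, 0, -0.52, 0.29]
    - [-0.47, -0.5, 0.14, 0, 0, -0.6, 0.29]
    - [-0.53, -0.57, 0.19, 0, 0, -0.68, 0.29]
    - [-0.6, -0.64, 0.24, 0, 0, -0.737, 0.29]
    - [-0.66, -0.71, 0.29, 0, 0, -0.737, 0.29]
    - [-0.72, -0.77, 0.32, 0.007, 0.004, -0.737, 0.29]
    - [-0.77, -0.825, 0.345, 0.007, 0.004, -0.737, 0.29]
    - [-0.8, -0.86, 0.355, 0.007, 0.004, -0.737, 0.29]
    - [-0.813, -0.871, 0.357, 0.007, 0.004, -0.737, 0.29]
    - [-0.813, -0.871, 0.357, 0.007, 0.004, -0.737, 0.29]

```text
t: 9.65
tool_pos: [0.5717, -0.3051, 0.3145]
orientation: [-0.488, -3.099, 0.003]
force: [0.6, 0.2, 0.1]
opening: 0.066
```

```bash
python3 - <<'E'
from h import *
show()
c=grab("top","top3"); s=grab("side","side3"); np.savez("top3.npz",**c); np.savez("side3.npz",**s)
crop(c,190,100,330,240,5,"top3_st"); crop(s,225,80,375,210,5,"side3_st")
E
```

```text
t 9.65 grasp [ 0.5708 -0.3052  0.1476] S [-285.7 -406.2  147.6] alpha 72.11 open 66.0 F [0.6 0.2 0.1] q [-0.57  0.31  1.44 -0.    1.39 -1.83]
```

View pics/top3.png

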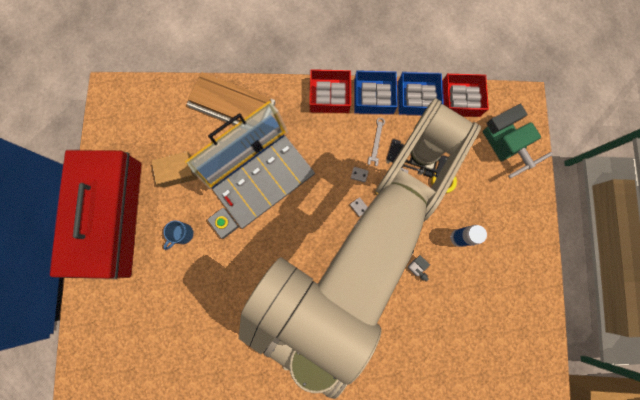

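View pics/top3_st.png

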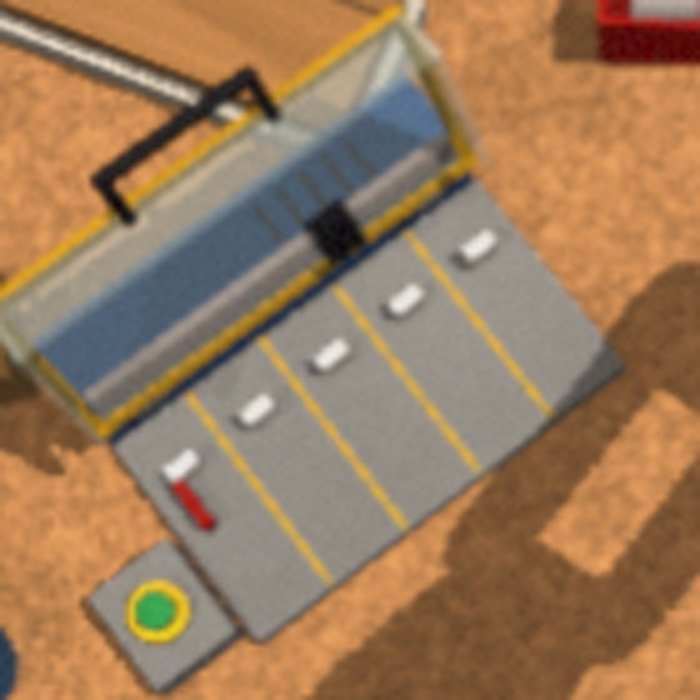

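View pics/side3_st.png

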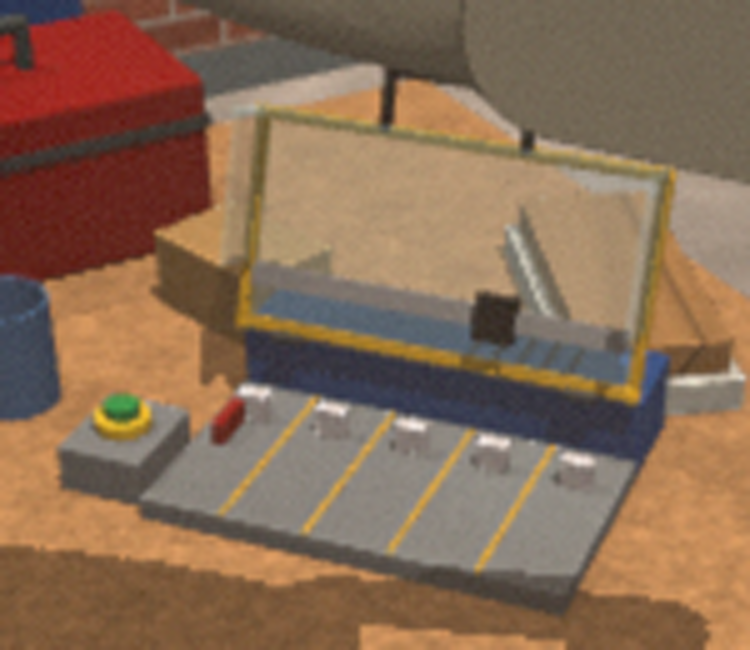

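The guard is open, and the bed, fence blocks, red stop and yellow lines are all visible. I'll refine the station pose from the fence blocks and lines.

```bash
cat > stfit.py <<'E'
from h import *
def fit(c,verbose=True):
    im=c["img"]; hsv=cv2.cvtColor(im,cv2.COLOR_RGB2HSV)
    # block tops: very bright in top view near predicted places
    w=((hsv[...,2]>205)&(hsv[...,1]<40)).astype(np.uint8)
    pts=[];ref=[]
    for y in (132,66,0,-66,-132):
        u,v=proj(c,[S(46,y,44)])[0]
        m=np.zeros_like(w); cv2.circle(m,(int(round(u)),int(round(v))),6,1,-1)
        ww=np.clip((im.min(2).astype(float)-160)/70,0,1)*m
        ys,xs=np.nonzero(ww>0); wt=ww[ys,xs]
        if wt.sum()<1: continue
        p=np.array([(xs*wt).sum(),(ys*wt).sum()])/wt.sum()
        P=onplane(c,[p],.044)[0]; pts.append(P[:2]); ref.append([46,y])
        if verbose: print("block",y,p.round(1),toS(P).round(1),round(wt.sum(),1))
    return np.array(pts),np.array(ref,float)/1000
def yaml(c,x0=-75,x1=15):
    im=c["img"]; hsv=cv2.cvtColor(im,cv2.COLOR_RGB2HSV)
    res=[]
    for y in (99,33,-33,-99):
        # sample across line at several station x
        for x in np.arange(x0,x1,6):
            ys=np.arange(y-14,y+14,0.5)
            uv=proj(c,[S(x,q,20) for q in ys]).astype(np.float32)
            smp=cv2.remap(im.astype(np.float32),uv[None,:,0],uv[None,:,1],cv2.INTER_LINEAR)[0]
            yl=smp[:,0]-smp[:,2]; yl=np.clip(yl-40,0,None)
            if yl.sum()>50: res.append((y,x,(yl*ys).sum()/yl.sum()))
    return np.array(res)
if __name__=="__main__":
    c=load("top3.npz"); P,r=fit(c)
    # rigid fit
    a=P-P.mean(0); b=r-r.mean(0)
    th=np.arctan2((b[:,0]*a[:,1]-b[:,1]*a[:,0]).sum(),(a*b).sum())
    Rm=np.array([[np.cos(th),-np.sin(th)],[np.sin(th),np.cos(th)]])
    o=P.mean(0)-Rm@r.mean(0); print("yaw",th,"O",o, "resid",((P-(r@Rm.T+o))*1000).round(1).tolist())
    L=yaml(c)
    for y in (99,33,-33,-99):
        q=L[L[:,0]==y]; 
        if len(q)>3: print("line",y,len(q),"mean",q[:,2].mean().round(2),"slope",np.polyfit(q[:,1],q[:,2],1).round(4), "xrange",q[:,1].min(),q[:,1].max())
E
python3 stfit.py
```

```text
block 132 [225.7 192.5] [ 48.8 130.9  44. ] 14.3
block 66 [240.9 181.2] [48.6 64.6 44. ] 13.4
block 0 [255.8 170.3] [48.3 -0.9 44. ] 13.5
block -66 [270.7 159.3] [ 48.1 -67.3  44. ] 14.0
block -132 [285.3 148.4] [  48.1 -133.1   44. ] 13.5
yaw 0.6784547801582793 O [0.53946246 0.19090812] resid [[-0.0, 0.1], [0.2, -0.2], [-0.2, 0.1], [-0.0, -0.2], [0.1, 0.1]]
line 99 15 mean 98.38 slope [-2.50000e-03  9.82993e+01] xrange -75.0 9.0
line 33 15 mean 32.38 slope [-3.40000e-03  3.22725e+01] xrange -75.0 9.0
line -33 15 mean -33.68 slope [-3.80000e-03 -3.38054e+01] xrange -75.0 9.0
line -99 15 mean -99.73 slope [-3.50000e-03 -9.98511e+01] xrange -75.0 9.0
```

The five blocks fit to 0.2 mm: yaw 0.6785, O = (0.5395, 0.1909). The +2.4 mm x shift matches what the handle contact showed. I'll update the frame and go down on plate D.

```bash
cat >> h.py <<'E'
yaw=0.6785; ex=np.array([np.cos(yaw),np.sin(yaw)]); ey=np.array([-ex[1],ex[0]])
O=np.array([.53946,.19091]); YD=np.rad2deg(yaw)
def plates(c,zt=0.016,roi=None,verbose=True):
    im=c["img"]; hsv=cv2.cvtColor(im,cv2.COLOR_RGB2HSV)
    m=((hsv[...,1]<60)&(hsv[...,2]>110)).astype(np.uint8)
    r=np.zeros_like(m); u0,v0,u1,v1=roi; r[v0:v1,u0:u1]=1; m*=r
    cs,_=cv2.findContours(m,cv2.RETR_EXTERNAL,cv2.CHAIN_APPROX_NONE); out=[]
    for k in cs:
        if cv2.contourArea(k)<60: continue
        P=onplane(c,k[:,0,:],zt)[:,:2].astype(np.float32)
        (x,y),(w,h),a=cv2.minAreaRect(P*1000)
        if w>h: w,h,a=h,w,a+90
        a=(a+90)%180-90
        out.append((x,y,w,h,a))
        if verbose: print("plate",np.round([x,y],1),"short,long",np.round([w,h],1),"short axis deg",round(a,1),"px",cv2.minAreaRect(k)[0])
    return out
E
python3 - <<'E'
from h import *
c=load("top3.npz"); plates(c,roi=(342,160,420,235))
plan(((.5731,-.3039,.022),72.2))
E
```

```text
plate [ 455.  -151.7] short,long [43.3 56.1] short axis deg -52.0 px (358.90380859375, 206.5192413330078)
now t 9.75 grasp [ 0.5718 -0.3036  0.1484] S [-285.2 -405.2  148.4] alpha 72.24 open 65.9 F [0.1 0.7 0.3] q [-0.57  0.31  1.44 -0.    1.39 -1.83]
[-0.0024, -0.0, 0.2528, -0.0031, -0.0042, 0.0009]
```

Emit:
send_rows:
  rows:
    - [-0.002, 0, 0.03, 0, 0, 0, 0.29]
    - [-0.002, 0, 0.08, 0, 0, 0, 0.29]
    - [-0.002, 0, 0.13, 0, 0, 0, 0.29]
    - [-0.002, 0, 0.18, 0, 0, 0, 0.29]
    - [-0.002, 0, 0.22, 0, 0, 0, 0.29]
    - [-0.002, 0, 0.245, 0, 0, 0, 0.29]
    - [-0.002, 0, 0.252, 0, 0, 0, 0.29]
    - [-0.002, 0, 0.252, 0, 0, 0, 0.29]
    - [-0.002, 0, 0.252, 0, 0, 0, 0.6]
    - [-0.002, 0, 0.252, 0, 0, 0, 0.8]
    - [-0.002, 0, 0.252, 0, 0, 0, 0.8]
    - [-0.002, 0, 0.252, 0, 0, 0, 0.8]
    - [-0.002, 0, 0.252, 0, 0, 0, 0.8]
  grip_force: 40

```text
t: 11.05
tool_pos: [0.5727, -0.305, 0.19]
orientation: [-0.486, -3.101, 0.004]
force: [-0.6, 2.1, 6.3]
opening: 0.0437
```

```bash
python3 - <<'E'
from h import *
show()
s=grab("side"); crop(s,340,180,460,300,6,"side4")
E
```

```text
t 11.05 grasp [ 0.5722 -0.3053  0.023 ] S [-286.  -406.9   23. ] alpha 72.2 open 43.7 F [-0.6  2.1  6.3] q [-0.57  0.45  1.52 -0.    1.18 -1.83]
```

View pics/side4.png

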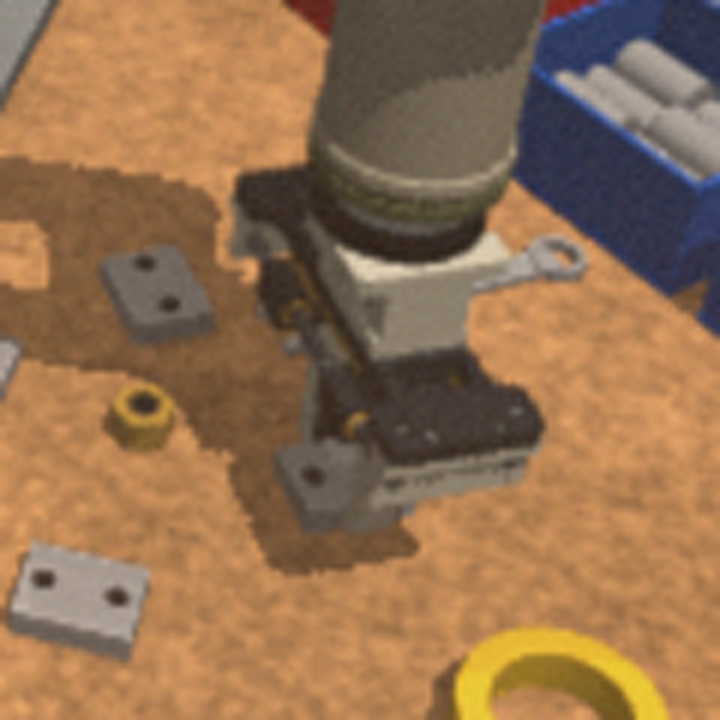

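Gripped at 43.7 mm on the 44 mm side. Before placing near the raised guard, I'll check how wide the gripper body really is at this opening.

```bash
python3 - <<'E'
from h import *
s=grab("side"); k=6;u0,v0=340,180
im=cv2.resize(s["img"][v0:300,u0:460,::-1],None,fx=k,fy=k,interpolation=cv2.INTER_CUBIC)
p,R,st=cur()
for w,col in ((69.5,(0,255,0)),(94,(255,0,255))):
    for zz in (.075,.102):
        P=[p+R@np.array([a*37.5,b*w,zz*1000])/1 for a,b in ()]
        P=[p+R@(np.array([a*37.5,b*w,zz*1000])/1000) for a,b in ((1,1),(1,-1),(-1,-1),(-1,1))]
        q=((proj(s,P)-[u0,v0]+.5)*k).astype(int)
        cv2.polylines(im,[q],True,col,1)
cv2.imwrite("pics/side5.png",im)
E
```

```text
(no output)
```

View pics/side5.png

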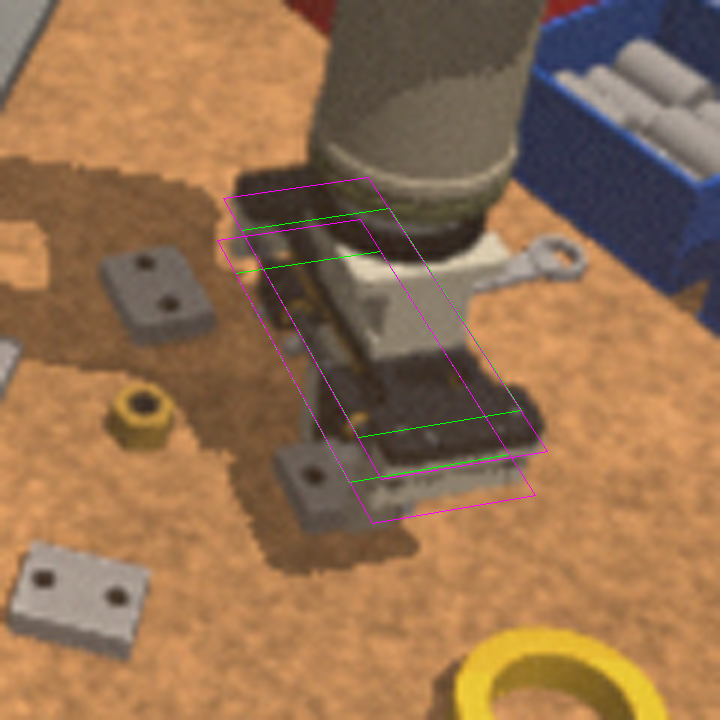

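```bash
python3 - <<'E'
from h import *
s=load("side3.npz"); k=6;u0,v0=340,130
im=cv2.resize(s["img"][v0:250,u0:460,::-1],None,fx=k,fy=k,interpolation=cv2.INTER_CUBIC)
p=np.array([0.5725,-0.3045,0.3150]); R=pose([0,0,0],72.2)[1]
for w,col in ((94,(255,0,255)),(105,(0,255,0))):
    for zz in (.06,.095):
        P=[p+R@(np.array([a*37.5,b*w,zz*1000])/1000) for a,b in ((1,1),(1,-1),(-1,-1),(-1,1))]
        q=((proj(s,P)-[u0,v0]+.5)*k).astype(int)
        cv2.polylines(im,[q],True,col,1)
cv2.imwrite("pics/side6.png",im)
E
```

```text
(no output)
```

View pics/side6.png

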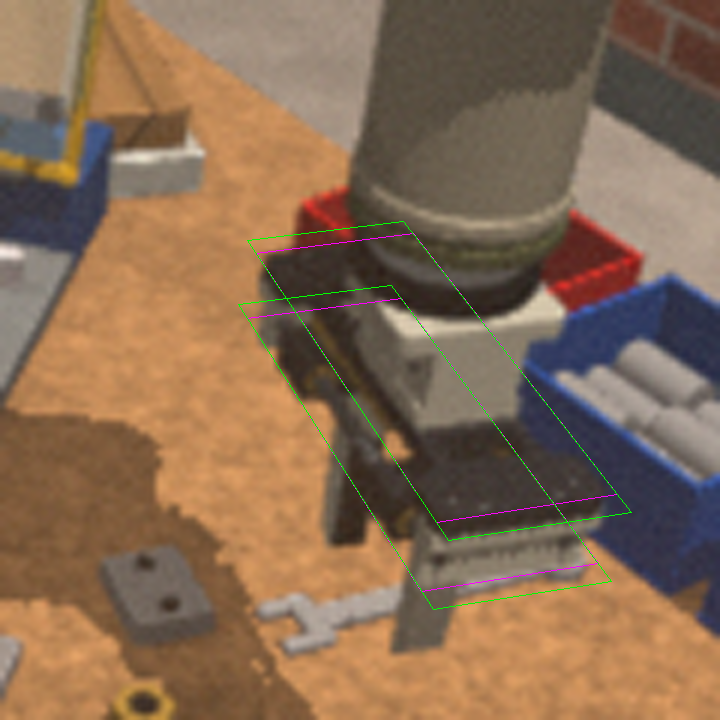

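```bash
python3 - <<'E'
from h import *
s=load("side3.npz"); k=8;u0,v0=375,170
im=cv2.resize(s["img"][v0:245,u0:455,::-1],None,fx=k,fy=k,interpolation=cv2.INTER_CUBIC)
p=np.array([0.5725,-0.3045,0.3150]); R=pose([0,0,0],72.2)[1]
def q(x,y,z): return tuple(((proj(s,[p+R@np.array([x,y,z])/1000])[0]-[u0,v0]+.5)*k).astype(int))
for sg in (-1,1):
  for y,col in ((33,(0,0,255)),(50.5,(0,255,255)),(64,(255,255,0)),(80,(0,255,0)),(94,(255,0,255))):
    for x in (-7.5,7.5) if y<60 else (-37.5,37.5):
        cv2.line(im,q(x,sg*y,186),q(x,sg*y,100),col,1) if y<60 else cv2.line(im,q(-37.5,sg*y,100),q(37.5,sg*y,100),col,1)
cv2.imwrite("pics/side7.png",im)
E
```

```text
(no output)
```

View pics/side7.png

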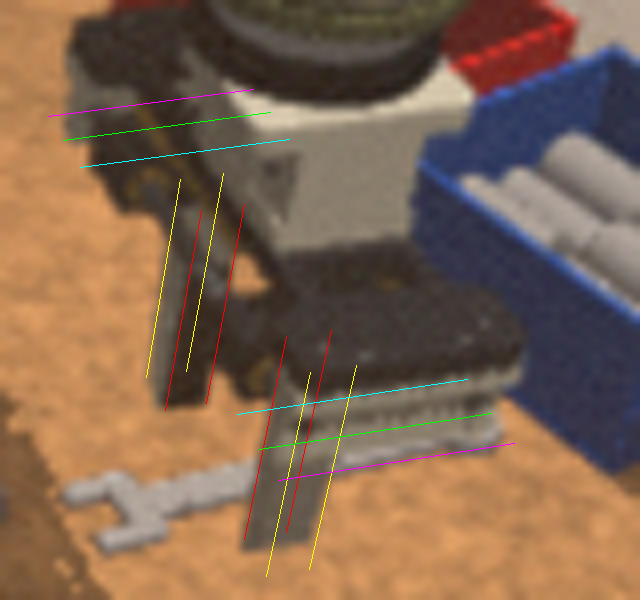

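```bash
python3 - <<'E'
from h import *
c=load("top3.npz"); s=load("side3.npz")
for n,p,q in (("lowL",(211,186),(274,144.4)),("lowR",(284,133),(352.6,159)),("upR",(270.5,102),(358.6,115)),("upL",(189.5,158),(277,102)),("handleL",(209.5,136.5),(303,99)),):
    P,e=tri(c,s,p,q); print(n,toS(P).round(1),round(e*1000,1))
crop(c,190,95,290,195,7,"top3_g"); crop(s,260,90,380,190,6,"side3_g")
E
```

```text
lowL [ 87.3 156.3  75.7] 1.7
lowR [  86.  -161.3   78.6] 7.2
upR [ 143.8 -161.4  229.6] 2.8
upL [146.1 152.5 229.9] 14.8
handleL [159.8  58.  249.6] 2.5
```

View pics/top3_g.png

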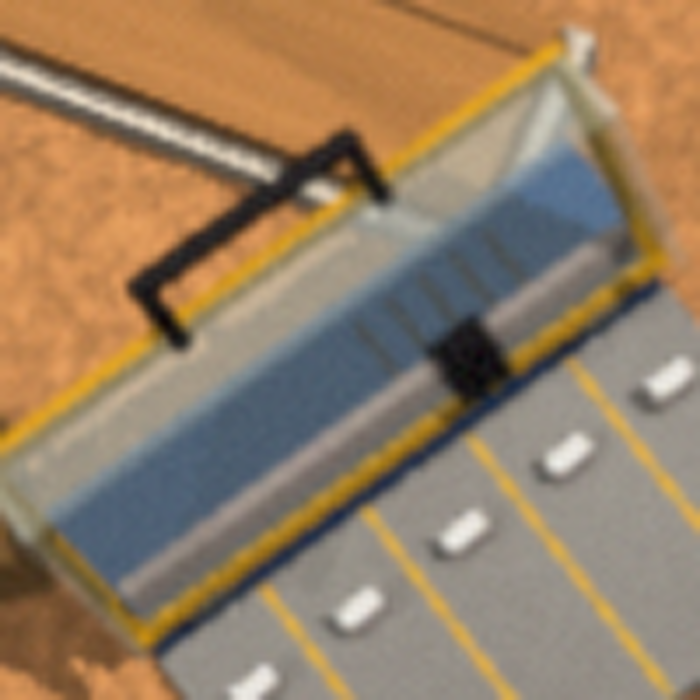

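View pics/side3_g.png

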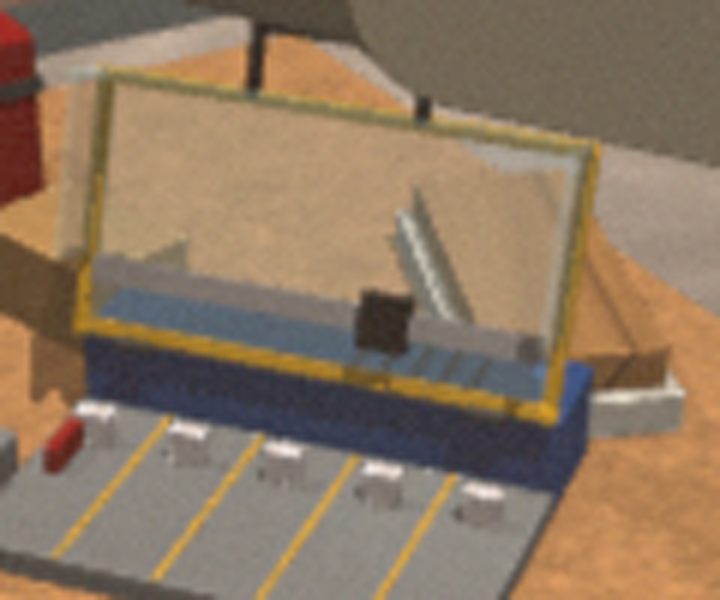

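```bash
python3 - <<'E'
from h import *
c=load("top3.npz"); s=load("side3.npz")
def T(n,a,b):
    P,e=tri(c,s,(190+a[0]/7,95+a[1]/7),(260+b[0]/6,90+b[1]/6)); print(n,toS(P).round(1),round(e*1000,1))
T("block",(470,357),(385,322))
T("railL",(128,590),(95,268)); T("railR",(615,243),(530,348))
T("blk-lowL",(475,400),(358,345)); 
E
```

```text
block [ 90.1 -51.3 119.4] 0.4
railL [ 98.  148.7 114.9] 2.3
railR [  94.4 -142.9  117.5] 1.4
blk-lowL [ 73.8 -40.4 109.8] 1.1
```

```bash
python3 - <<'E'
from h import *
s=load("side1.npz"); k=9;u0,v0=255,110
im=cv2.resize(s["img"][v0:180,u0:325,::-1],None,fx=k,fy=k,interpolation=cv2.INTER_CUBIC)
p=np.array([0.4389,0.1107,0.3185]); R=pose([0,0,0],39.03)[1]
def q(x,y,z): return tuple(((proj(s,[p+R@np.array([x,y,z])/1000])[0]-[u0,v0]+.5)*k).astype(int))
for sg in (-1,1):
  for y,col in ((15,(0,0,255)),(62.5,(0,255,0)),(80,(0,255,255)),(94,(255,0,255))):
    if y<60:
      for x in (-7.5,7.5): cv2.line(im,q(x,sg*y,186),q(x,sg*y,100),col,1)
    else:
      cv2.polylines(im,[np.array([q(-37.5,sg*y,100),q(37.5,sg*y,100),q(37.5,sg*y,65),q(-37.5,sg*y,65)])],True,col,1)
cv2.imwrite("pics/side8.png",im)
E
```

```text
(no output)
```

View pics/side8.png

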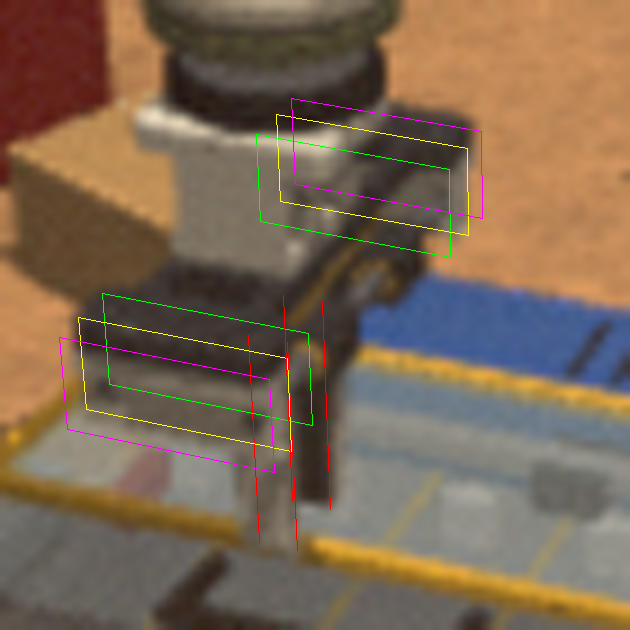

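The geometry check shows the body spans about ±85–94 mm along the jaws. The raised guard also carries a rail at station x≈96, z≈116. So I'll set plates down about 30 mm in front of the fence, where the body is clear, and then push them in from the front with closed fingers. Lifting D now.

```bash
python3 - <<'E'
from h import *
print(YD, S(-12,99,45))
g=S(-12,99,110)
plan((g,YD),(S(-12,99,44),YD))
E
```

```text
38.87518639962636 [0.46798285 0.26045148 0.045     ]
now t 11.15 grasp [ 0.5722 -0.3054  0.023 ] S [-286.  -406.9   23. ] alpha 72.2 open 43.5 F [-1.2  1.9  5.9] q [-0.57  0.45  1.52 -0.    1.18 -1.83]
[0.5456, 1.0122, -0.1757, -0.0045, -0.002, 0.7405]
[0.5453, 1.0126, -0.0437, -0.0045, -0.002, 0.7405]
```

Emit:
send_rows:
  rows:
    - [0, 0, -0.02, 0, 0, 0, 0.8]
    - [0, 0, -0.06, 0, 0, 0, 0.8]
    - [0, 0, -0.11, 0, 0, 0, 0.8]
    - [0.01, 0.02, -0.16, 0, 0, 0.02, 0.8]
    - [0.03, 0.06, -0.18, 0, 0, 0.05, 0.8]
    - [0.06, 0.12, -0.18, 0, 0, 0.1, 0.8]
    - [0.1, 0.19, -0.18, 0, 0, 0.15, 0.8]
    - [0.14, 0.26, -0.18, 0, 0, 0.2, 0.8]
    - [0.18, 0.33, -0.18, 0, 0, 0.25, 0.8]
    - [0.22, 0.4, -0.18, 0, 0, 0.3, 0.8]
    - [0.255, 0.47, -0.18, 0, 0, 0.35, 0.8]
    - [0.29, 0.54, -0.18, 0, 0, 0.4, 0.8]
    - [0.33, 0.61, -0.18, 0, 0, 0.45, 0.8]
    - [0.37, 0.68, -0.18, 0, 0, 0.5, 0.8]
    - [0.405, 0.75, -0.18, 0, 0, 0.55, 0.8]
    - [0.44, 0.81, -0.18, 0, 0, 0.6, 0.8]
    - [0.47, 0.87, -0.18, 0, 0, 0.65, 0.8]
    - [0.495, 0.92, -0.18, 0, 0, 0.7, 0.8]
    - [0.515, 0.955, -0.18, -0.004, 0, 0.74, 0.8]
    - [0.525, 0.97, -0.18, -0.004, 0, 0.74, 0.8]

```text
t: 13.15
tool_pos: [0.4703, 0.2387, 0.2785]
orientation: [-1.352, -2.832, 0.001]
force: [-0.1, -0.2, -2.8]
opening: 0.0438
```

```bash
python3 - <<'E'
from h import *
plan((S(-12,99,100),YD),(S(-12,99,44),YD))
E
```

```text
now t 13.15 grasp [0.4697 0.2388 0.1115] S [-24.2  81.1 111.5] alpha 38.97 open 43.8 F [-0.1 -0.2 -2.8] q [ 0.37  0.03  1.83  0.    1.28 -0.31]
[0.0367, 0.0239, 0.023, -0.0026, -0.0038, 0.0021]
[0.0364, 0.0241, 0.135, -0.0026, -0.0038, 0.0021]
```

Emit:
send_rows:
  rows:
    - [0.015, 0.01, 0.01, 0, 0, 0, 0.8]
    - [0.03, 0.02, 0.03, 0, 0, 0, 0.8]
    - [0.036, 0.024, 0.06, -0.003, -0.004, 0.002, 0.8]
    - [0.036, 0.024, 0.09, -0.003, -0.004, 0.002, 0.8]
    - [0.036, 0.024, 0.115, -0.003, -0.004, 0.002, 0.8]
    - [0.036, 0.024, 0.128, -0.003, -0.004, 0.002, 0.8]
    - [0.036, 0.024, 0.135, -0.003, -0.004, 0.002, 0.8]
    - [0.036, 0.024, 0.137, -0.003, -0.004, 0.002, 0.8]
    - [0.036, 0.024, 0.137, -0.003, -0.004, 0.002, 0.8]

```text
t: 14.05
tool_pos: [0.4692, 0.2588, 0.2104]
orientation: [1.357, 2.832, 0.002]
force: [-0.2, -0.7, -2.2]
opening: 0.0435
```

```bash
python3 - <<'E'
from h import *
show()
s=grab("side"); crop(s,230,100,350,200,6,"side9")
E
```

```text
t 14.05 grasp [0.4694 0.2589 0.0434] S [-11.9  96.9  43.4] alpha 38.79 open 43.5 F [-0.2 -0.7 -2.2] q [ 0.41  0.14  1.85 -0.    1.15 -0.27]
```

View pics/side9.png

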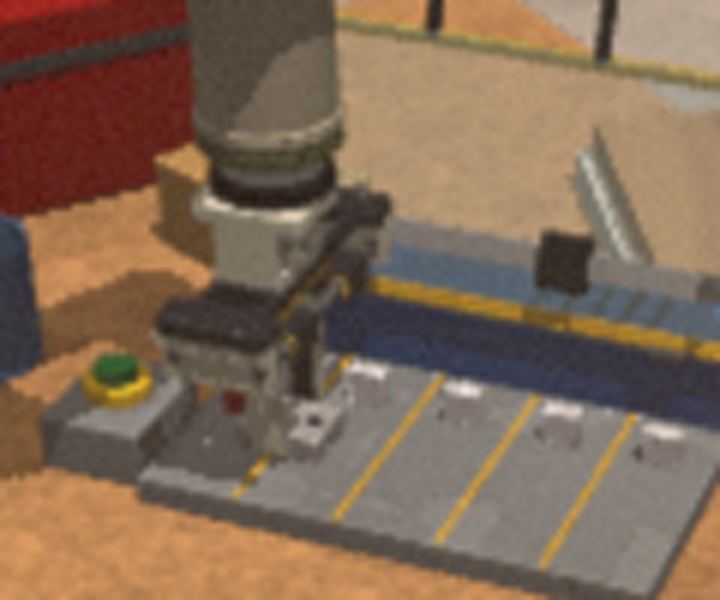

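Emit:
send_rows:
  rows:
    - [0.003, 0, 0.001, 0, 0, 0, 0.8]
    - [0.004, 0, 0.002, 0, 0, 0, 0.8]
    - [0.004, 0, 0.003, 0, 0, 0, 0.8]
    - [0.004, 0, 0.003, 0, 0, 0, 0.6]
    - [0.004, 0, 0.003, 0, 0, 0, 0.35]
    - [0.004, 0, 0.003, 0, 0, 0, 0.35]
    - [0.004, 0, -0.01, 0, 0, 0, 0.35]
    - [0.004, 0, -0.05, 0, 0, 0, 0.35]
    - [0.004, -0.02, -0.08, 0, 0, 0, 0.6]
    - [0.004, -0.06, -0.08, 0, 0, 0, 1]
    - [0.004, -0.1, -0.08, 0, 0, 0, 1]
    - [0.004, -0.12, -0.08, 0, 0, 0, 1]
    - [0.004, -0.12, -0.08, 0, 0, 0, 1]

```text
t: 15.4
tool_pos: [0.4202, 0.2225, 0.2501]
orientation: [1.357, 2.832, 0.001]
force: [-0.0, 0.3, -0.6]
opening: 0.0252
```

```bash
python3 - <<'E'
from h import *
show()
s=grab("side"); crop(s,230,100,350,200,6,"side10"); c=grab("top"); crop(c,190,110,320,240,5,"top10"); np.savez("top10.npz",**c); np.savez("side10.npz",**s)
E
```

```text
t 15.4 grasp [0.4204 0.2225 0.0831] S [-72.9  99.4  83.1] alpha 38.79 open 25.2 F [-0.   0.3 -0.6] q [ 0.38 -0.07  1.99 -0.    1.23 -0.3 ]
```

View pics/side10.png

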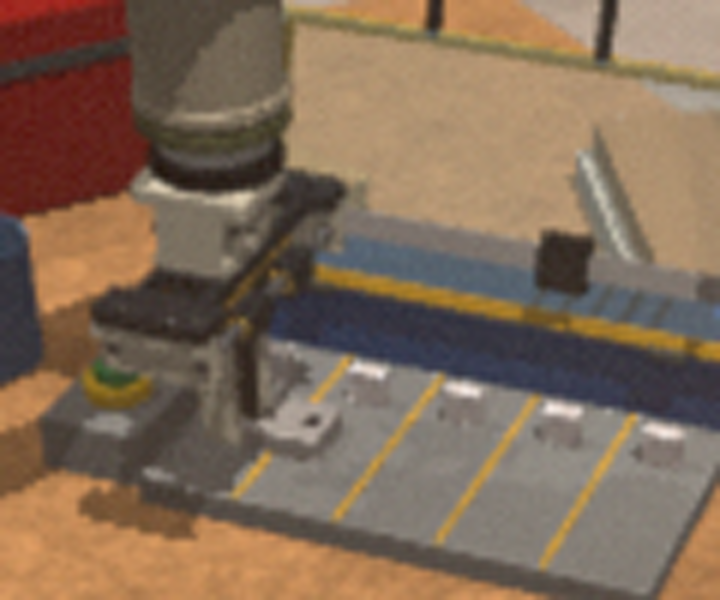

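View pics/top10.png

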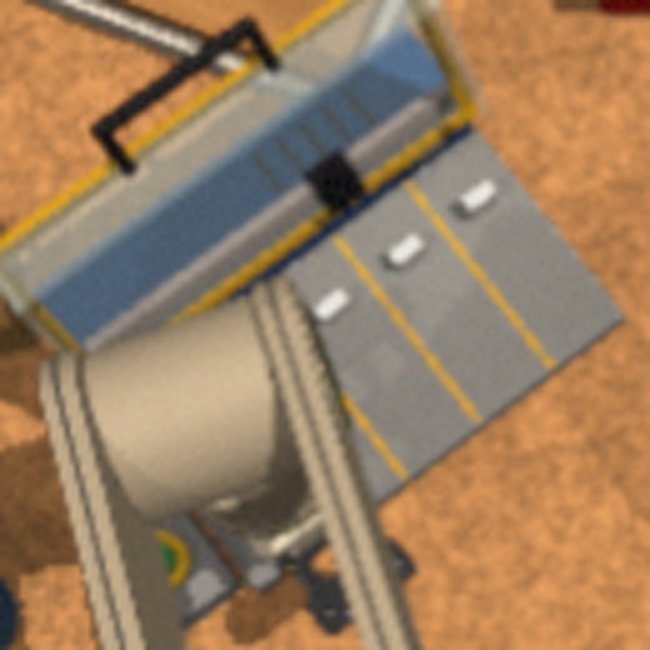

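The plate is flat on the bed about 30 mm in front of the fence. Now down with closed fingers and push it slowly to the fence.

Emit:
send_rows:
  rows:
    - [0, 0, 0.02, 0, 0, 0, 1]
    - [0, 0, 0.05, 0, 0, 0, 1]
    - [0, 0, 0.075, 0, 0, 0, 1]
    - [0, 0, 0.083, 0, 0, 0, 1]
    - [0, 0.015, 0.083, 0, 0, 0, 1]
    - [0, 0.03, 0.083, 0, 0, 0, 1]
    - [0, 0.04, 0.083, 0, 0, 0, 1]
    - [0, 0.05, 0.083, 0, 0, 0, 1]
    - [0, 0.06, 0.083, 0, 0, 0, 1]
    - [0, 0.07, 0.083, 0, 0, 0, 1]
    - [0, 0.08, 0.083, 0, 0, 0, 1]
    - [0, 0.09, 0.083, 0, 0, 0, 1]
    - [0, 0.095, 0.083, 0, 0, 0, 1]
    - [0, 0.1, 0.083, 0, 0, 0, 1]
    - [0, 0.1, 0.083, 0, 0, 0, 1]

```text
t: 17.0
tool_pos: [0.4599, 0.2543, 0.2086]
orientation: [1.357, 2.833, 0.0]
force: [-2.4, -2.0, 2.0]
opening: 0.0002
```

```bash
python3 - <<'E'
from h import *
show(); st=read_state(); F=st["force"]; print("Fx_st",F[:2]@ex,"Fy_st",F[:2]@ey)
s=grab("side"); crop(s,230,100,350,200,6,"side11")
E
```

```text
t 17.0 grasp [0.46   0.2542 0.0416] S [-22.1  99.2  41.6] alpha 38.81 open 0.2 F [-2.4 -2.   2. ] q [ 0.41  0.12  1.88 -0.    1.14 -0.27]
Fx_st -3.090690125401218 Fy_st -0.01501351525919481
```

View pics/side11.png

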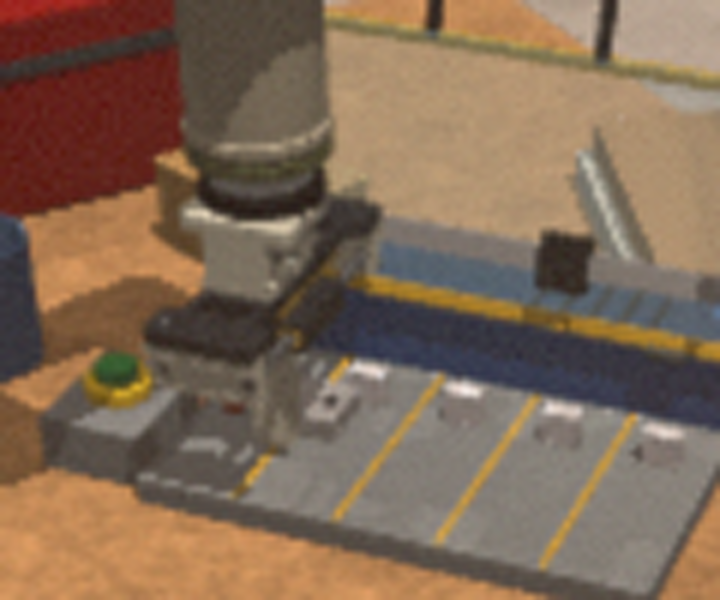

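Emit:
send_rows:
  rows:
    - [0, 0.002, 0, 0, 0, 0, 1]
    - [0, 0.004, 0, 0, 0, 0, 1]
    - [0, 0.006, 0, 0, 0, 0, 1]
    - [0, 0.006, 0, 0, 0, 0, 1]

```text
t: 17.45
tool_pos: [0.462, 0.256, 0.2085]
orientation: [1.357, 2.833, -0.0]
force: [-3.0, -4.0, 4.4]
opening: 0.0005
```

```bash
python3 - <<'E'
from h import *
show(); st=read_state(); F=st["force"]; print("Fx_st",F[:2]@ex,"Fy_st",F[:2]@ey)
E
```

```text
t 17.45 grasp [0.4621 0.2559 0.0415] S [-19.5  99.2  41.5] alpha 38.81 open 0.5 F [-3.  -4.   4.4] q [ 0.41  0.13  1.87 -0.    1.15 -0.27]
Fx_st -4.856614624001724 Fy_st -1.2799605804436736
```

Emit:
send_rows:
  rows:
    - [0, 0.002, 0, 0, 0, 0, 1]
    - [0, 0.004, 0, 0, 0, 0, 1]
    - [0, 0.006, 0, 0, 0, 0, 1]
    - [0, 0.006, 0, 0, 0, 0, 1]

```text
t: 17.85
tool_pos: [0.4633, 0.2569, 0.2085]
orientation: [-1.356, -2.832, 0.007]
force: [-14.1, -11.9, 18.1]
opening: 0.0005
```

```bash
python3 - <<'E'
from h import *
show(); st=read_state(); F=st["force"]; print("Fx_st",F[:2]@ex,"Fy_st",F[:2]@ey)
E
```

```text
t 17.85 grasp [0.4626 0.2564 0.0415] S [-18.7  99.2  41.5] alpha 38.82 open 0.5 F [-14.1 -11.9  18.1] q [ 0.41  0.13  1.86 -0.    1.15 -0.27]
Fx_st -18.444917887390275 Fy_st -0.45196542838742815
```

Force rose from 5 to 18 N over the last 1 mm, so the plate is on the fence. Backing off and heading to the next plate.

Emit:
send_rows:
  rows:
    - [0, -0.01, 0, 0, 0, 0, 1]
    - [0, -0.03, 0, 0, 0, 0, 1]
    - [0, -0.05, -0.03, 0, 0, 0, 0.8]
    - [0, -0.07, -0.08, 0, 0, 0, 0.5]
    - [-0.02, -0.09, -0.14, 0, 0, 0, 0.29]
    - [-0.06, -0.11, -0.16, 0, 0, 0, 0.29]
    - [-0.12, -0.13, -0.16, 0, 0, 0, 0.29]
    - [-0.2, -0.15, -0.16, 0, 0, 0, 0.29]
    - [-0.28, -0.17, -0.16, 0, 0, 0, 0.29]
    - [-0.34, -0.19, -0.16, 0, 0, 0, 0.29]
    - [-0.34, -0.19, -0.16, 0, 0, 0, 0.29]

```text
t: 18.95
tool_pos: [0.4977, 0.0629, 0.2887]
orientation: [1.361, 2.829, 0.001]
force: [-0.2, 0.5, 0.4]
opening: 0.0645
```

```bash
python3 - <<'E'
from h import *
c=grab("top","top12"); np.savez("top12.npz",**c)
crop(c,190,100,330,240,5,"top12_st")
plates(c,roi=(342,160,420,235))
plan(((.4212,-.3001,.10),44.7))
E
```

```text
plate [ 421.3 -300.1] short,long [42.8 54.9] short axis deg 44.7 px (400.0000305175781, 216.5)
plate [ 455.9 -151.2] short,long [43.2 54. ] short axis deg -52.5 px (358.8200378417969, 206.2599639892578)
plate [ 574.9 -152.1] short,long [43.4 53.6] short axis deg -15.5 px (358.8807373046875, 174.06423950195312)
now t 19.0 grasp [0.4973 0.0645 0.1215] S [-112.1  -72.   121.5] alpha 38.62 open 65.1 F [-0.2 -0.4 -0.7] q [ 0.03 -0.05  1.89  0.    1.3  -0.65]
[-0.4748, -0.5737, 0.0425, 0.0017, 0.001, -0.1351]
```

View pics/top12.png

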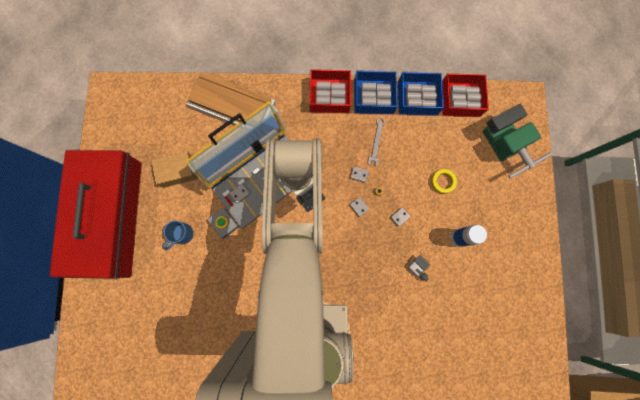

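View pics/top12_st.png

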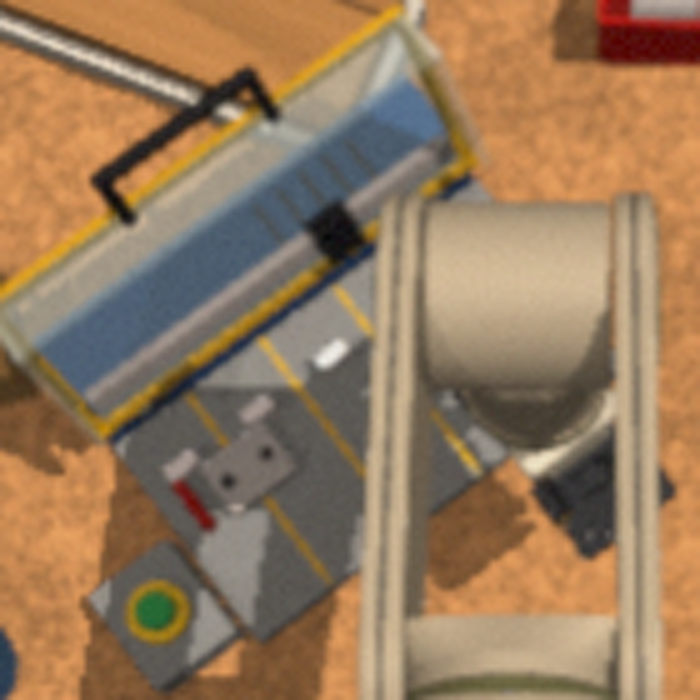

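Plate D sits on line 1 against the fence. The three bench plates haven't moved. On to A at (421,-300).

Emit:
send_rows:
  rows:
    - [-0.03, -0.04, 0, 0, 0, 0, 0.29]
    - [-0.09, -0.1, 0, 0, 0, -0.03, 0.29]
    - [-0.15, -0.17, 0, 0, 0, -0.06, 0.29]
    - [-0.21, -0.25, 0, 0, 0, -0.1, 0.29]
    - [-0.27, -0.33, 0, 0, 0, -0.135, 0.29]
    - [-0.33, -0.4, 0, 0, 0, -0.135, 0.29]
    - [-0.39, -0.47, 0, 0, 0, -0.135, 0.29]
    - [-0.44, -0.53, 0.01, 0, 0, -0.135, 0.29]
    - [-0.465, -0.565, 0.03, 0, 0, -0.135, 0.29]
    - [-0.475, -0.574, 0.06, 0.002, 0.001, -0.135, 0.29]
    - [-0.475, -0.574, 0.1, 0.002, 0.001, -0.135, 0.29]
    - [-0.475, -0.574, 0.13, 0.002, 0.001, -0.135, 0.29]
    - [-0.475, -0.574, 0.13, 0.002, 0.001, -0.135, 0.29]

```text
t: 20.3
tool_pos: [0.4215, -0.2967, 0.2202]
orientation: [-1.201, -2.897, -0.002]
force: [-0.8, 0.2, -1.3]
opening: 0.0659
```

```bash
python3 - <<'E'
from h import *
c=grab("top","top13"); np.savez("top13.npz",**c)
crop(c,190,100,330,240,5,"top13_st")
plan(((.4213,-.3001,.0225),44.7))
E
```

```text
now t 20.35 grasp [ 0.4214 -0.2969  0.0548] S [-398.1 -305.7   54.8] alpha 44.97 open 65.7 F [ 0.4  0.2 -0.2] q [-0.71  0.08  1.89 -0.    1.17 -1.5 ]
[-0.0033, -0.0049, 0.0645, -0.0011, -0.005, 0.006]
```

View pics/top13_st.png

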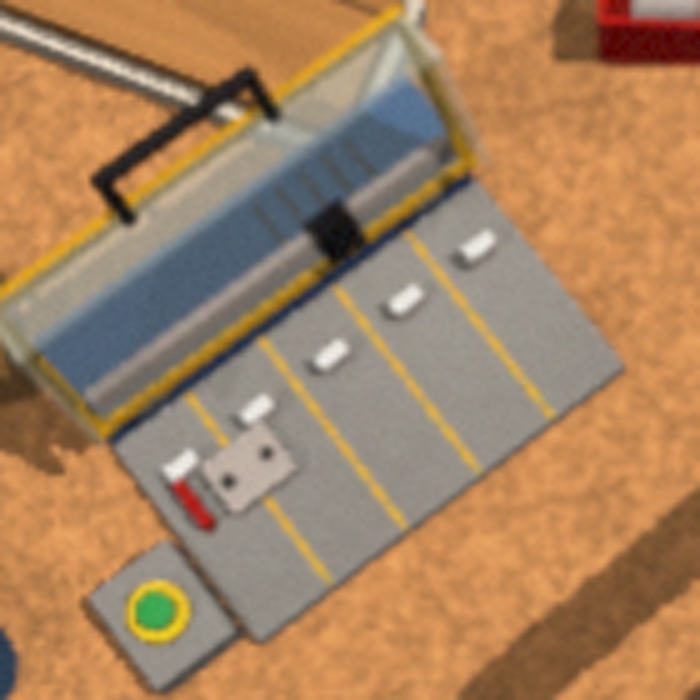

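```bash
cat >> h.py <<'E'
def holes(c,x,y,r=30,zt=36):
    """plate on bed near station (x,y): resample to station grid 0.5mm at height zt, find two dark holes"""
    n=int(4*r)+1; xs=np.linspace(x-r,x+r,n); ys=np.linspace(y-r,y+r,n)
    X,Y=np.meshgrid(xs,ys,indexing="ij")
    P=np.stack([O[0]+ex[0]*X/1000+ey[0]*Y/1000,O[1]+ex[1]*X/1000+ey[1]*Y/1000,np.full_like(X,zt/1000)],-1).reshape(-1,3)
    uv=proj(c,P).astype(np.float32).reshape(n,n,2)
    g=cv2.remap(c["img"].mean(2).astype(np.float32),uv[...,0],uv[...,1],cv2.INTER_CUBIC)
    return xs,ys,g
def platebed(c,y,x=18,verbose=True):
    xs,ys,g=holes(c,x,y,26); med=np.median(g)
    core=(np.abs(xs-x)[:,None]<14)&(np.abs(ys-y)[None]<24)
    d=np.clip(med-35-g,0,None)*core
    out=[]
    for lo,hi in ((y-30,y),(y,y+30)):
        w=d*((ys>=lo)&(ys<hi))[None]
        if w.sum()<50: continue
        out.append([(w.sum(1)*xs).sum()/w.sum(),(w.sum(0)*ys).sum()/w.sum()])
    out=np.array(out)
    if len(out)==2:
        m=out.mean(0); dd=out[1]-out[0]
        print("plate near y",y,"centre",m.round(1),"err",(m-[18,y]).round(1),"hole gap",np.hypot(*dd).round(1),"angle",round(float(np.arctan2(-dd[0],dd[1])),3))
    else: print("holes?",out)
    return out
E
python3 - <<'E'
from h import *
c=load("top13.npz"); platebed(c,99)
# hole geometry check from bench plate B, holes gap
P=onplane(c,[[190+(228+.5)/5-.5,100+(482+.5)/5-.5],[190+(267+.5)/5-.5,100+(453+.5)/5-.5]],.036); print(toS(P).round(1),toS(P).mean(0))
E
```

```text
plate near y 99 centre [17.8 96.3] err [-0.2 -2.7] hole gap 33.5 angle -0.002
[[ 17.4 113.3  36. ]
 [ 17.4  79.1  36. ]] [17.40138468 96.20254512 36.        ]
```

Plate D measures x 17.8 (flush), y −2.7 mm from its line and angle ≈0, all within tolerance. Gripping A.

Emit:
send_rows:
  rows:
    - [-0.003, -0.005, 0.02, 0, -0.005, 0.006, 0.29]
    - [-0.003, -0.005, 0.045, 0, -0.005, 0.006, 0.29]
    - [-0.003, -0.005, 0.06, 0, -0.005, 0.006, 0.29]
    - [-0.003, -0.005, 0.064, 0, -0.005, 0.006, 0.29]
    - [-0.003, -0.005, 0.064, 0, -0.005, 0.006, 0.5]
    - [-0.003, -0.005, 0.064, 0, -0.005, 0.006, 0.8]
    - [-0.003, -0.005, 0.064, 0, -0.005, 0.006, 0.8]
    - [-0.003, -0.005, 0.064, 0, -0.005, 0.006, 0.8]
    - [-0.003, -0.005, 0.064, 0, -0.005, 0.006, 0.8]
  grip_force: 40

```text
t: 21.25
tool_pos: [0.4217, -0.302, 0.192]
orientation: [1.21, 2.895, -0.004]
force: [0.7, 0.9, 1.6]
opening: 0.0437
```

```bash
python3 - <<'E'
from h import *
plan((S(-12,35,110),YD),(S(-12,35,44),YD))
E
```

```text
now t 21.25 grasp [ 0.4221 -0.3027  0.025 ] S [-401.1 -310.6   25. ] alpha 44.62 open 43.7 F [0.7 0.9 1.6] q [-0.72  0.13  1.9  -0.    1.11 -1.5 ]
[0.6076, 0.8431, -0.1735, -0.0007, 0.0058, 0.1276]
[0.6082, 0.8432, -0.0415, -0.0007, 0.0058, 0.1276]
```

Emit:
send_rows:
  rows:
    - [0, 0, -0.02, 0, 0, 0, 0.8]
    - [0, 0, -0.06, 0, 0, 0, 0.8]
    - [0, 0, -0.11, 0, 0, 0, 0.8]
    - [0.01, 0.015, -0.15, 0, 0, 0, 0.8]
    - [0.04, 0.05, -0.17, 0, 0, 0.01, 0.8]
    - [0.08, 0.11, -0.17, 0, 0, 0.03, 0.8]
    - [0.13, 0.18, -0.17, 0, 0, 0.05, 0.8]
    - [0.18, 0.25, -0.17, 0, 0, 0.07, 0.8]
    - [0.23, 0.32, -0.17, 0, 0, 0.09, 0.8]
    - [0.28, 0.39, -0.17, 0, 0, 0.11, 0.8]
    - [0.33, 0.46, -0.17, 0, 0, 0.128, 0.8]
    - [0.38, 0.53, -0.17, 0, 0, 0.128, 0.8]
    - [0.43, 0.6, -0.17, 0, 0, 0.128, 0.8]
    - [0.48, 0.67, -0.17, 0, 0, 0.128, 0.8]
    - [0.53, 0.73, -0.17, 0, 0, 0.128, 0.8]
    - [0.57, 0.79, -0.17, 0, 0, 0.128, 0.8]
    - [0.595, 0.825, -0.17, 0, 0.006, 0.128, 0.8]
    - [0.608, 0.843, -0.16, 0, 0.006, 0.128, 0.8]
    - [0.608, 0.843, -0.13, 0, 0.006, 0.128, 0.8]
    - [0.608, 0.843, -0.11, 0, 0.006, 0.128, 0.8]

```text
t: 23.25
tool_pos: [0.5072, 0.2098, 0.2429]
orientation: [-1.355, -2.832, 0.003]
force: [-0.4, -0.2, -4.0]
opening: 0.0439
```

```bash
python3 - <<'E'
from h import *
plan((S(-12,35,46),YD))
E
```

```text
now t 23.25 grasp [0.5066 0.2097 0.0759] S [-13.8  35.2  75.9] alpha 38.85 open 43.9 F [-0.4 -0.2 -4. ] q [ 0.3   0.13  1.79  0.    1.22 -0.38]
[-0.0001, 0.0027, 0.0599, -0.0039, -0.0017, -0.0005]
```

Emit:
send_rows:
  rows:
    - [0, 0.002, 0.02, -0.004, -0.002, 0, 0.8]
    - [0, 0.003, 0.04, -0.004, -0.002, 0, 0.8]
    - [0, 0.003, 0.055, -0.004, -0.002, 0, 0.8]
    - [0, 0.003, 0.061, -0.004, -0.002, 0, 0.8]
    - [0, 0.003, 0.064, -0.004, -0.002, 0, 0.8]
    - [0, 0.003, 0.064, -0.004, -0.002, 0, 0.8]

```text
t: 23.85
tool_pos: [0.5091, 0.2117, 0.2131]
orientation: [1.355, 2.832, 0.003]
force: [0.6, -0.0, -3.7]
opening: 0.0438
```

```bash
python3 - <<'E'
from h import *
show()
E
```

```text
t 23.85 grasp [0.5095 0.2118 0.0461] S [-10.1  35.1  46.1] alpha 38.85 open 43.8 F [ 0.6 -0.  -3.7] q [ 0.3   0.18  1.8   0.    1.16 -0.38]
```

Emit:
send_rows:
  rows:
    - [0, 0, 0.002, 0, 0, 0, 0.8]
    - [0, 0, 0.004, 0, 0, 0, 0.8]
    - [0, 0, 0.004, 0, 0, 0, 0.6]
    - [0, 0, 0.004, 0, 0, 0, 0.35]
    - [0, 0, 0.004, 0, 0, 0, 0.35]
    - [0, 0, -0.01, 0, 0, 0, 0.35]
    - [0, 0, -0.05, 0, 0, 0, 0.35]
    - [0, -0.02, -0.075, 0, 0, 0, 0.6]
    - [0, -0.06, -0.075, 0, 0, 0, 1]
    - [0, -0.1, -0.075, 0, 0, 0, 1]
    - [0, -0.12, -0.075, 0, 0, 0, 1]
    - [0, -0.12, -0.075, 0, 0, 0, 1]
    - [0, -0.12, -0.075, 0, 0, 0, 1]

```text
t: 25.15
tool_pos: [0.4626, 0.1742, 0.2508]
orientation: [1.356, 2.831, 0.005]
force: [0.4, 0.2, -0.5]
opening: 0.0167
```

```bash
python3 - <<'E'
from h import *
show()
s=grab("side"); crop(s,230,100,350,200,6,"side14")
plan((S(-72,35,41.5),YD))
E
```

```text
t 25.15 grasp [0.4632 0.1745 0.0838] S [-69.7  35.1  83.8] alpha 38.84 open 16.7 F [ 0.4  0.2 -0.5] q [ 0.26 -0.02  1.94  0.    1.22 -0.42]
now t 25.2 grasp [0.4633 0.1746 0.0838] S [-69.5  35.1  83.8] alpha 38.85 open 13.4 F [-0.2 -0.5  0.1] q [ 0.26 -0.02  1.94  0.    1.22 -0.42]
[-0.0004, -0.0041, 0.0846, 0.0045, 0.0011, -0.0005]
```

View pics/side14.png

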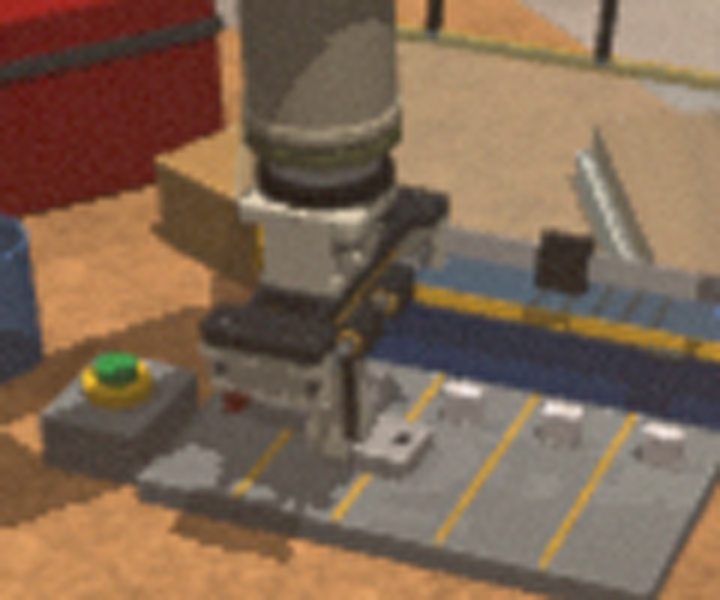

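Emit:
send_rows:
  rows:
    - [0, 0, 0.02, 0, 0, 0, 1]
    - [0, 0, 0.05, 0, 0, 0, 1]
    - [-0.002, 0, 0.075, 0.004, 0, 0, 1]
    - [-0.002, 0, 0.084, 0.004, 0, 0, 1]
    - [-0.002, 0.015, 0.084, 0.004, 0, 0, 1]
    - [-0.002, 0.03, 0.084, 0.004, 0, 0, 1]
    - [-0.002, 0.04, 0.084, 0.004, 0, 0, 1]
    - [-0.002, 0.05, 0.084, 0.004, 0, 0, 1]
    - [-0.002, 0.06, 0.084, 0.004, 0, 0, 1]
    - [-0.002, 0.07, 0.084, 0.004, 0, 0, 1]
    - [-0.002, 0.08, 0.084, 0.004, 0, 0, 1]
    - [-0.002, 0.088, 0.084, 0.004, 0, 0, 1]
    - [-0.002, 0.094, 0.084, 0.004, 0, 0, 1]
    - [-0.002, 0.098, 0.084, 0.004, 0, 0, 1]
    - [-0.002, 0.101, 0.084, 0.004, 0, 0, 1]
    - [-0.002, 0.103, 0.084, 0.004, 0, 0, 1]
    - [-0.002, 0.103, 0.084, 0.004, 0, 0, 1]

```text
t: 26.9
tool_pos: [0.5029, 0.2055, 0.2084]
orientation: [-1.356, -2.833, 0.003]
force: [-3.1, -3.4, 3.6]
opening: 0.0004
```

```bash
python3 - <<'E'
from h import *
show(); st=read_state(); F=st["force"]; print("Fx_st",F[:2]@ex,"Fy_st",F[:2]@ey)
E
```

```text
t 26.9 grasp [0.5027 0.2053 0.0414] S [-19.6  34.3  41.4] alpha 38.86 open 0.4 F [-3.1 -3.4  3.6] q [ 0.29  0.17  1.82 -0.    1.15 -0.38]
Fx_st -4.5679268064884315 Fy_st -0.6810611848724935
```

Emit:
send_rows:
  rows:
    - [0, 0.002, 0, 0, 0, 0, 1]
    - [0, 0.004, 0, 0, 0, 0, 1]
    - [0, 0.006, 0, 0, 0, 0, 1]
    - [0, 0.006, 0, 0, 0, 0, 1]

```text
t: 27.3
tool_pos: [0.5041, 0.2064, 0.2084]
orientation: [-1.355, -2.831, 0.01]
force: [-14.2, -11.4, 17.8]
opening: 0.0005
```

```bash
python3 - <<'E'
from h import *
show(); st=read_state(); F=st["force"]; print("Fx_st",F[:2]@ex,"Fy_st",F[:2]@ey)
E
```

```text
t 27.3 grasp [0.5032 0.2057 0.0414] S [-19.   34.3  41.4] alpha 38.86 open 0.5 F [-14.2 -11.4  17.8] q [ 0.3   0.17  1.82 -0.    1.16 -0.38]
Fx_st -18.181665249449765 Fy_st -0.0016730699297404783
```

On the fence again (18 N). Backing off toward plate C and turning on the way.

Emit:
send_rows:
  rows:
    - [0, -0.01, 0, 0, 0, 0, 1]
    - [0, -0.03, 0, 0, 0, 0, 1]
    - [0, -0.05, -0.03, 0, 0, 0, 0.8]
    - [0, -0.07, -0.08, 0, 0, 0, 0.5]
    - [-0.02, -0.09, -0.14, 0, 0, 0.05, 0.29]
    - [-0.07, -0.11, -0.17, 0, 0, 0.15, 0.29]
    - [-0.14, -0.13, -0.17, 0, 0, 0.27, 0.29]
    - [-0.22, -0.15, -0.17, 0, 0, 0.4, 0.29]
    - [-0.3, -0.17, -0.17, 0, 0, 0.52, 0.29]
    - [-0.37, -0.2, -0.17, 0, 0, 0.65, 0.29]
    - [-0.43, -0.23, -0.17, 0, 0, 0.78, 0.29]
    - [-0.47, -0.25, -0.17, 0, 0, 0.9, 0.29]
    - [-0.47, -0.25, -0.17, 0, 0, 0.95, 0.29]

```text
t: 28.6
tool_pos: [0.5556, -0.0568, 0.2937]
orientation: [2.302, 2.136, -0.001]
force: [-0.0, 0.4, -0.3]
opening: 0.066
```

```bash
python3 - <<'E'
from h import *
c=grab("top","top15"); np.savez("top15.npz",**c)
plates(c,roi=(330,160,420,235)); platebed(c,99); platebed(c,33)
plan(((.575,-.152,.10),-15.4),((.575,-.152,.0225),-15.4))
E
```

```text
plate [ 450.8 -156.2] short,long [40.1 41.1] short axis deg 38.6 px (360.1951599121094, 207.743896484375)
plate near y 99 centre [16.4 96.6] err [-1.6 -2.4] hole gap 33.2 angle -0.092
plate near y 33 centre [17.3 37.3] err [-0.7  4.3] hole gap 33.7 angle 0.007
now t 28.65 grasp [ 0.5555 -0.0557  0.1266] S [-142.3 -202.   126.6] alpha -4.29 open 65.6 F [-0.1 -0.   0.8] q [-0.19  0.1   1.73 -0.    1.31 -0.12]
[-0.1894, 0.0535, 0.0534, 0.0008, 0.001, 0.2468]
[-0.1892, 0.0534, 0.2084, 0.0008, 0.001, 0.2468]
```

View pics/top15.png

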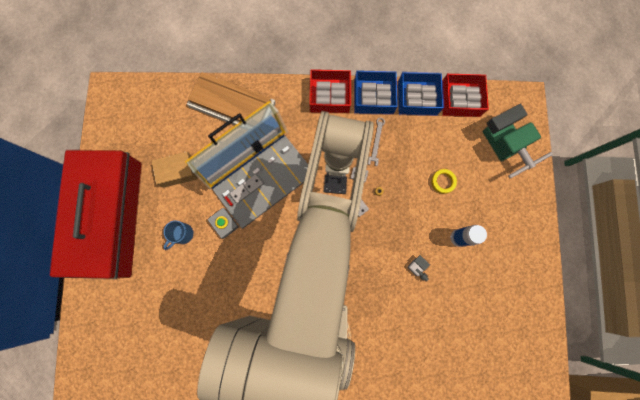

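```bash
python3 - <<'E'
from h import *
c=load("top15.npz"); crop(c,200,140,300,240,7,"top15_st")
s=grab("side"); crop(s,300,190,420,300,6,"side15"); np.savez("side15.npz",**s)
# predicted C corners in side crop
for n,(x,y,a) in (("B",(455.9,-151.2,-52.3)),("C",(574.9,-152.1,-15.4))):
    a=np.deg2rad(a); u=np.array([np.cos(a),np.sin(a)]); v=np.array([-u[1],u[0]])
    P=[np.r_[np.array([x,y])+u*sx*22+v*sy*28,16]/1000 for sx,sy in ((1,1),(1,-1),(-1,-1),(-1,1))]
    print(n,((proj(s,P)-[300,190]+.5)*6).round(0).tolist())
E
```

```text
B [[263.0, 277.0], [228.0, 349.0], [144.0, 326.0], [182.0, 255.0]]
C [[415.0, 182.0], [455.0, 250.0], [376.0, 265.0], [338.0, 196.0]]
```

View pics/top15_st.png

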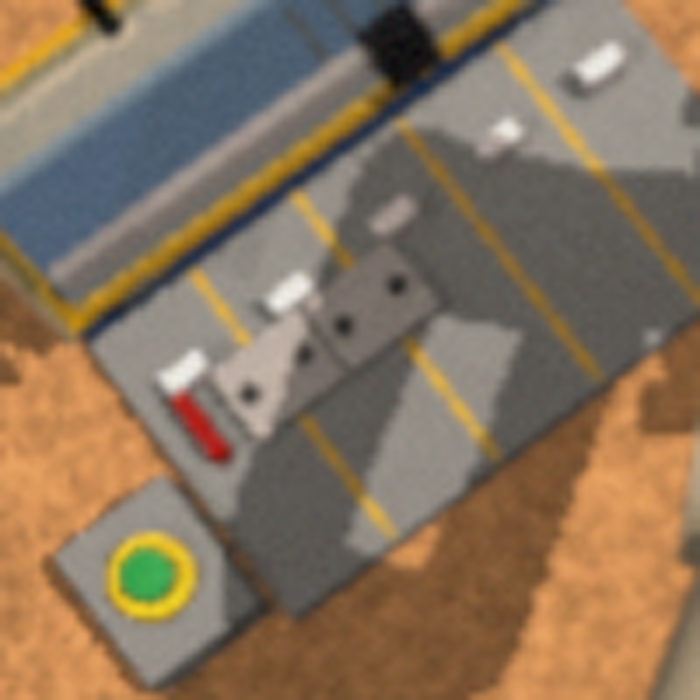

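View pics/side15.png

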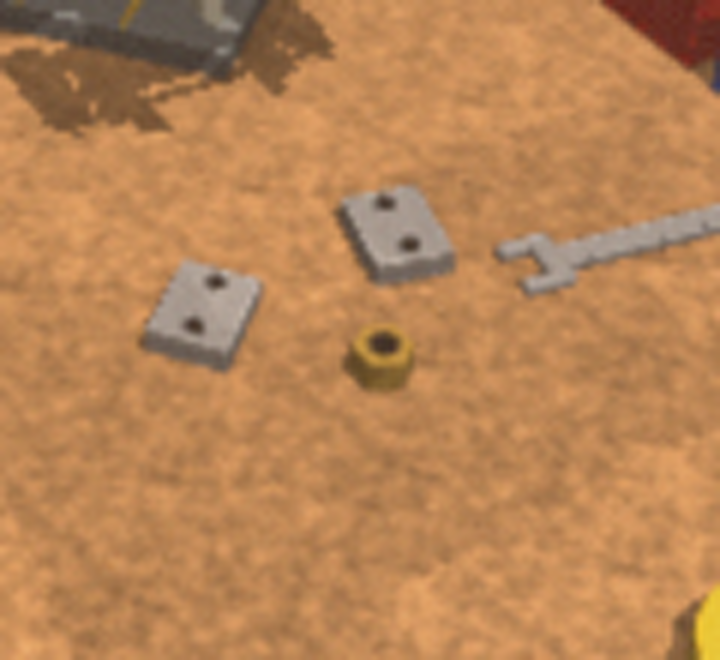

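B and C match their predicted outlines in the side view. Plate A is at y +4.3 mm, inside the 7 mm tolerance. Its grip was offset along the long axis, so I'll correct for that from now on. Going down on C.

Emit:
send_rows:
  rows:
    - [-0.03, 0.01, 0.01, 0, 0, 0.06, 0.29]
    - [-0.08, 0.025, 0.03, 0, 0, 0.14, 0.29]
    - [-0.13, 0.04, 0.04, 0, 0, 0.22, 0.29]
    - [-0.17, 0.05, 0.06, 0, 0, 0.247, 0.29]
    - [-0.189, 0.053, 0.1, 0, 0, 0.247, 0.29]
    - [-0.189, 0.053, 0.14, 0, 0, 0.247, 0.29]
    - [-0.189, 0.053, 0.15, 0, 0, 0.247, 0.29]
    - [-0.189, 0.053, 0.15, 0, 0, 0.247, 0.29]

```text
t: 29.5
tool_pos: [0.5748, -0.1497, 0.2175]
orientation: [-2.491, -1.912, 0.003]
force: [0.4, -0.2, 0.9]
opening: 0.0659
```

```bash
python3 - <<'E'
from h import *
c=grab("top","top16"); np.savez("top16.npz",**c)
platebed(c,99); platebed(c,33)
crop(c,200,140,300,240,7,"top16_st")
for i in range(3): show()
plan(((.575,-.152,.0225),-15.4))
E
```

```text
plate near y 99 centre [17.8 96.2] err [-0.2 -2.8] hole gap 33.6 angle -0.002
plate near y 33 centre [17.5 37.1] err [-0.5  4.1] hole gap 33.7 angle 0.008
 t 29.55 grasp [ 0.5753 -0.1499  0.0518] S [-186.  -287.8   51.8] alpha -14.99 open 65.7 F [-0.8 -0.5 -0.6] q [-0.34  0.28  1.67 -0.    1.19 -0.08]
 t 29.55 grasp [ 0.5753 -0.1499  0.0518] S [-186.  -287.8   51.8] alpha -14.99 open 65.7 F [-0.8 -0.5 -0.6] q [-0.34  0.28  1.67 -0.    1.19 -0.08]
 t 29.55 grasp [ 0.5753 -0.1499  0.0518] S [-186.  -287.8   51.8] alpha -14.99 open 65.7 F [-0.8 -0.5 -0.6] q [-0.34  0.28  1.67 -0.    1.19 -0.08]
now t 29.55 grasp [ 0.5753 -0.1499  0.0518] S [-186.  -287.8   51.8] alpha -14.99 open 65.7 F [-0.8 -0.5 -0.6] q [-0.34  0.28  1.67 -0.    1.19 -0.08]
[-0.0045, 0.0004, 0.0585, -0.0007, 0.001, 0.0092]
```

View pics/top16_st.png

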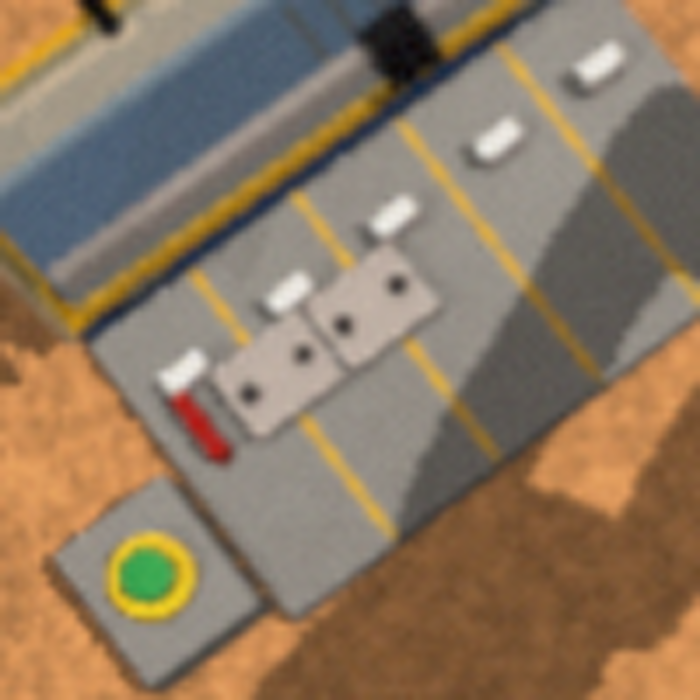

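Both placed plates are flush and within ±4 mm of their lines. Gripping C.

Emit:
send_rows:
  rows:
    - [-0.004, 0, 0.02, 0, 0, 0.009, 0.29]
    - [-0.004, 0, 0.04, 0, 0, 0.009, 0.29]
    - [-0.004, 0, 0.054, 0, 0, 0.009, 0.29]
    - [-0.004, 0, 0.058, 0, 0, 0.009, 0.29]
    - [-0.004, 0, 0.058, 0, 0, 0.009, 0.29]
    - [-0.004, 0, 0.058, 0, 0, 0.009, 0.5]
    - [-0.004, 0, 0.058, 0, 0, 0.009, 0.8]
    - [-0.004, 0, 0.058, 0, 0, 0.009, 0.8]
    - [-0.004, 0, 0.058, 0, 0, 0.009, 0.8]
    - [-0.004, 0, 0.058, 0, 0, 0.009, 0.8]
  grip_force: 40

```text
t: 30.55
tool_pos: [0.5751, -0.152, 0.1902]
orientation: [2.498, 1.903, -0.0]
force: [-0.2, 0.4, 1.1]
opening: 0.0435
```

```bash
python3 - <<'E'
from h import *
p,R,st=cur(); g=p+R@[0,0,.167]
d=np.array([.575,-.152])-g[:2]; print("plate minus grasp in tool x (long axis), mm",d@R[:2,0]*1000, "tool y",d@R[:2,1]*1000)
plan((S(-12,-33,110),YD),(S(-12,-33,44),YD))
E
```

```text
plate minus grasp in tool x (long axis), mm 0.16010245067426637 tool y -0.2554706525183058
now t 30.55 grasp [ 0.5752 -0.1522  0.0232] S [-187.5 -289.6   23.2] alpha -15.42 open 43.5 F [-0.2  0.4  1.1] q [-0.34  0.32  1.68 -0.    1.14 -0.07]
[0.5841, -0.2114, -0.1744, 0.0003, 0.0015, -1.2065]
[0.5842, -0.2115, -0.0424, 0.0003, 0.0015, -1.2065]
```

Emit:
send_rows:
  rows:
    - [0, 0, -0.02, 0, 0, 0, 0.8]
    - [0, 0, -0.06, 0, 0, 0, 0.8]
    - [0, 0, -0.11, 0, 0, 0, 0.8]
    - [0.02, -0.01, -0.15, 0, 0, -0.04, 0.8]
    - [0.06, -0.02, -0.17, 0, 0, -0.1, 0.8]
    - [0.12, -0.04, -0.175, 0, 0, -0.2, 0.8]
    - [0.18, -0.065, -0.175, 0, 0, -0.3, 0.8]
    - [0.24, -0.09, -0.175, 0, 0, -0.4, 0.8]
    - [0.3, -0.11, -0.175, 0, 0, -0.5, 0.8]
    - [0.36, -0.13, -0.175, 0, 0, -0.6, 0.8]
    - [0.42, -0.15, -0.175, 0, 0, -0.7, 0.8]
    - [0.47, -0.17, -0.175, 0, 0, -0.8, 0.8]
    - [0.51, -0.19, -0.175, 0, 0, -0.88, 0.8]
    - [0.54, -0.2, -0.175, 0, 0, -0.94, 0.8]
    - [0.56, -0.21, -0.175, 0, 0, -0.97, 0.8]

```text
t: 32.05
tool_pos: [0.548, 0.147, 0.2773]
orientation: [1.609, 2.698, -0.001]
force: [-0.1, 0.4, -2.7]
opening: 0.0437
```

```bash
python3 - <<'E'
from h import *
plan((S(-12,-33,90),YD),(S(-12,-33,44),YD))
E
```

```text
now t 32.05 grasp [0.548  0.1468 0.1103] S [-21.  -39.7 110.3] alpha 28.37 open 43.7 F [-0.1  0.4 -2.7] q [ 0.17  0.14  1.72 -0.    1.29 -0.32]
[0.0162, 0.0152, 0.0405, -0.0008, 0.0008, -0.2334]
[0.0163, 0.0152, 0.1325, -0.0008, 0.0008, -0.2334]
```

Emit:
send_rows:
  rows:
    - [0.006, 0.005, 0.01, 0, 0, -0.08, 0.8]
    - [0.012, 0.01, 0.02, 0, 0, -0.16, 0.8]
    - [0.016, 0.015, 0.04, -0.001, 0.001, -0.233, 0.8]
    - [0.016, 0.015, 0.07, -0.001, 0.001, -0.233, 0.8]
    - [0.016, 0.015, 0.1, -0.001, 0.001, -0.233, 0.8]
    - [0.016, 0.015, 0.12, -0.001, 0.001, -0.233, 0.8]
    - [0.016, 0.015, 0.13, -0.001, 0.001, -0.233, 0.8]
    - [0.016, 0.015, 0.134, -0.001, 0.001, -0.233, 0.8]
    - [0.016, 0.015, 0.134, -0.001, 0.001, -0.233, 0.8]

```text
t: 32.95
tool_pos: [0.5509, 0.1563, 0.2102]
orientation: [-1.36, -2.831, 0.0]
force: [0.6, 0.1, -3.3]
opening: 0.0442
```

```bash
python3 - <<'E'
from h import *
plan((S(-12,-33,43),YD))
E
```

```text
now t 32.95 grasp [0.5508 0.1563 0.0432] S [-12.9 -34.1  43.2] alpha 38.67 open 44.2 F [ 0.6  0.1 -3.3] q [ 0.19  0.24  1.74  0.    1.16 -0.49]
[0.0023, 0.0016, 0.0003, -0.0005, -0.0004, -0.0046]
```

Emit:
send_rows:
  rows:
    - [0.002, 0, 0.001, 0, 0, 0, 0.8]
    - [0.002, 0, 0.003, 0, 0, -0.004, 0.8]
    - [0.002, 0, 0.003, 0, 0, -0.004, 0.6]
    - [0.002, 0, 0.003, 0, 0, -0.004, 0.35]
    - [0.002, 0, 0.003, 0, 0, -0.004, 0.35]
    - [0.002, 0, -0.01, 0, 0, -0.004, 0.35]
    - [0.002, 0, -0.05, 0, 0, -0.004, 0.35]
    - [0.002, -0.02, -0.075, 0, 0, -0.004, 0.6]
    - [0.002, -0.06, -0.075, 0, 0, -0.004, 1]
    - [0.002, -0.1, -0.075, 0, 0, -0.004, 1]
    - [0.002, -0.12, -0.075, 0, 0, -0.004, 1]
    - [0.002, -0.12, -0.075, 0, 0, -0.004, 1]
    - [0.002, -0.12, -0.075, 0, 0, -0.004, 1]

```text
t: 34.25
tool_pos: [0.5039, 0.1199, 0.2479]
orientation: [1.355, 2.834, 0.002]
force: [0.1, 0.4, 1.1]
opening: 0.0169
```

```bash
python3 - <<'E'
from h import *
s=grab("side"); crop(s,250,100,370,200,6,"side17")
plan((S(-70,-33,41.5),YD),(S(-22,-33,41.5),YD),(S(-18,-33,41.5),YD))
E
```

```text
now t 34.3 grasp [0.5043 0.1201 0.0809] S [-71.8 -33.   80.9] alpha 38.89 open 13.3 F [0.9 0.3 0.3] q [ 0.13  0.05  1.88  0.    1.22 -0.54]
[-0.0, 0.0039, 0.0787, 0.0015, 0.0002, 0.0004]
[-0.0001, 0.0999, 0.0789, 0.0015, 0.0002, 0.0004]
[-0.0001, 0.1079, 0.0789, 0.0015, 0.0002, 0.0004]
```

View pics/side17.png

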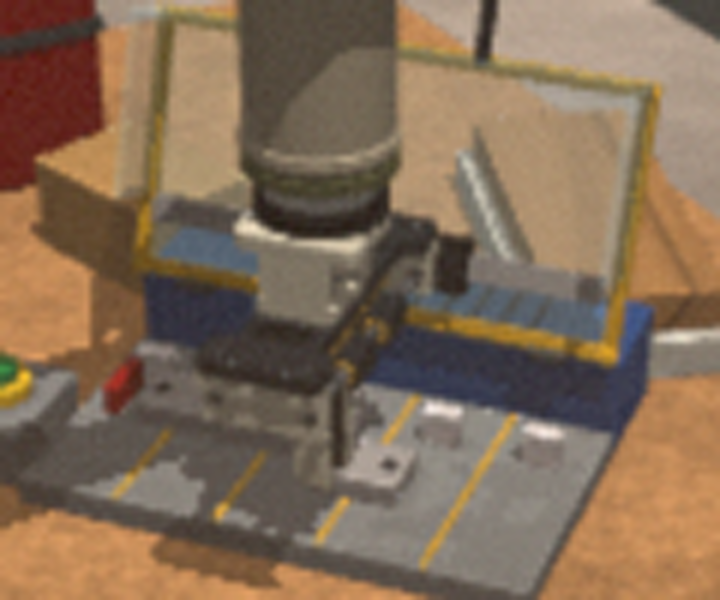

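The plate is on the bed. With the fingers closed, the body end stays about 10 mm or more short of the black head on the raised guard. Pushing slot 3 in steps.

Emit:
send_rows:
  rows:
    - [0, 0, 0.02, 0, 0, 0, 1]
    - [0, 0, 0.05, 0, 0, 0, 1]
    - [0, 0, 0.072, 0.001, 0, 0, 1]
    - [0, 0, 0.079, 0.001, 0, 0, 1]
    - [0, 0.015, 0.079, 0.001, 0, 0, 1]
    - [0, 0.03, 0.079, 0.001, 0, 0, 1]
    - [0, 0.04, 0.079, 0.001, 0, 0, 1]
    - [0, 0.05, 0.079, 0.001, 0, 0, 1]
    - [0, 0.06, 0.079, 0.001, 0, 0, 1]
    - [0, 0.07, 0.079, 0.001, 0, 0, 1]
    - [0, 0.08, 0.079, 0.001, 0, 0, 1]
    - [0, 0.088, 0.079, 0.001, 0, 0, 1]
    - [0, 0.094, 0.079, 0.001, 0, 0, 1]
    - [0, 0.099, 0.079, 0.001, 0, 0, 1]
    - [0, 0.103, 0.079, 0.001, 0, 0, 1]
    - [0, 0.103, 0.079, 0.001, 0, 0, 1]

```text
t: 35.9
tool_pos: [0.5438, 0.1522, 0.2082]
orientation: [-1.355, -2.834, 0.0]
force: [-0.9, 0.6, -0.7]
opening: 0.0007
```

```bash
python3 - <<'E'
from h import *
show(); st=read_state(); F=st["force"]; print("Fx_st",F[:2]@ex,"Fy_st",F[:2]@ey)
E
```

```text
t 35.9 grasp [0.5438 0.1522 0.0412] S [-20.9 -32.8  41.2] alpha 38.9 open 0.7 F [-0.9  0.6 -0.7] q [ 0.18  0.22  1.76 -0.    1.16 -0.5 ]
Fx_st -0.31063771941145574 Fy_st 0.9780114237734576
```

Emit:
send_rows:
  rows:
    - [0, 0.002, 0, 0, 0, 0, 1]
    - [0, 0.004, 0, 0, 0, 0, 1]
    - [0, 0.006, 0, 0, 0, 0, 1]
    - [0, 0.007, 0, 0, 0, 0, 1]
    - [0, 0.007, 0, 0, 0, 0, 1]

```text
t: 36.4
tool_pos: [0.5457, 0.1537, 0.2081]
orientation: [-1.354, -2.833, 0.005]
force: [-8.9, -5.5, 7.9]
opening: 0.0002
```

```bash
python3 - <<'E'
from h import *
show(); st=read_state(); F=st["force"]; print("Fx_st",F[:2]@ex,"Fy_st",F[:2]@ey)
s=grab("side"); crop(s,250,100,370,200,6,"side18")
E
```

```text
t 36.4 grasp [0.5452 0.1533 0.0411] S [-19.1 -32.9  41.1] alpha 38.9 open 0.2 F [-8.9 -5.5  7.9] q [ 0.18  0.23  1.76 -0.    1.16 -0.49]
Fx_st -10.423572751968234 Fy_st 1.291268844466014
```

View pics/side18.png

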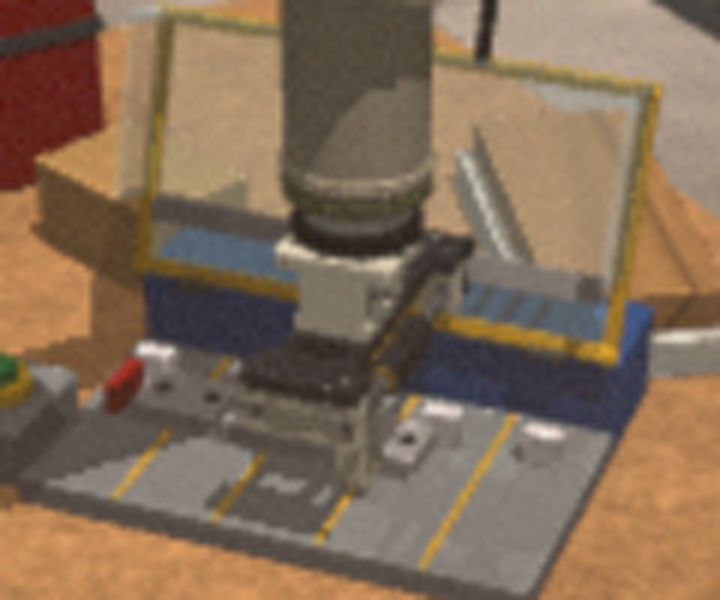

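Emit:
send_rows:
  rows:
    - [0, 0.002, 0, 0, 0, 0, 1]
    - [0, 0.002, 0, 0, 0, 0, 1]
    - [0, -0.01, 0, 0, 0, 0, 1]
    - [0, -0.03, 0, 0, 0, 0, 1]
    - [0, -0.06, -0.03, 0, 0, 0, 0.8]
    - [0, -0.09, -0.08, 0, 0, 0.05, 0.5]
    - [-0.02, -0.13, -0.14, 0, 0, 0.13, 0.29]
    - [-0.06, -0.18, -0.16, 0, 0, 0.25, 0.29]
    - [-0.11, -0.24, -0.16, 0, 0, 0.38, 0.29]
    - [-0.16, -0.3, -0.16, 0, 0, 0.5, 0.29]
    - [-0.21, -0.36, -0.16, 0, 0, 0.62, 0.29]
    - [-0.26, -0.42, -0.16, 0, 0, 0.74, 0.29]
    - [-0.3, -0.47, -0.16, 0, 0, 0.86, 0.29]
    - [-0.32, -0.49, -0.16, 0, 0, 0.97, 0.29]
    - [-0.32, -0.49, -0.16, 0, 0, 0.99, 0.29]

```text
t: 37.95
tool_pos: [0.4556, -0.1258, 0.2883]
orientation: [2.333, 2.103, -0.0]
force: [-0.2, 1.6, -0.2]
opening: 0.0661
```

```bash
python3 - <<'E'
from h import *
c=grab("top","top19"); np.savez("top19.npz",**c)
s=grab("side"); crop(s,300,190,420,300,6,"side19"); np.savez("side19.npz",**s)
platebed(c,99); platebed(c,33); platebed(c,-33)
crop(c,200,120,320,240,6,"top19_st")
plan(((.4557,-.1514,.10),-52.2))
E
```

```text
plate near y 99 centre [17.8 96.3] err [-0.2 -2.7] hole gap 33.6 angle -0.007
plate near y 33 centre [17.4 37.1] err [-0.6  4.1] hole gap 33.6 angle 0.007
plate near y -33 centre [ 17.6 -35.4] err [-0.4 -2.4] hole gap 34.2 angle -0.002
now t 38.05 grasp [ 0.456  -0.124   0.1211] S [-262.6 -192.7  121.1] alpha -5.63 open 66.2 F [-0.2 -0.2 -0.2] q [-0.37 -0.13  1.97  0.    1.31 -0.28]
[-0.0546, 0.0048, 0.0422, -0.0001, -0.0, 1.0349]
```

View pics/side19.png

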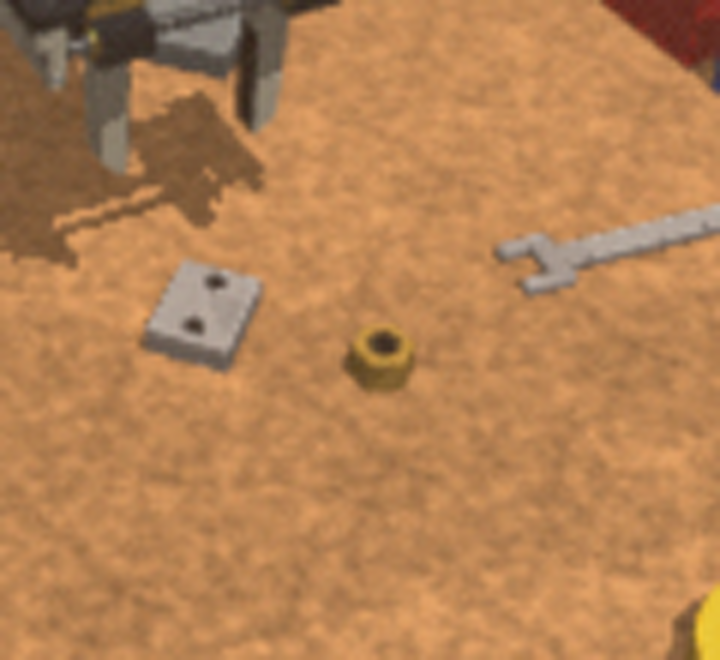

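View pics/top19_st.png

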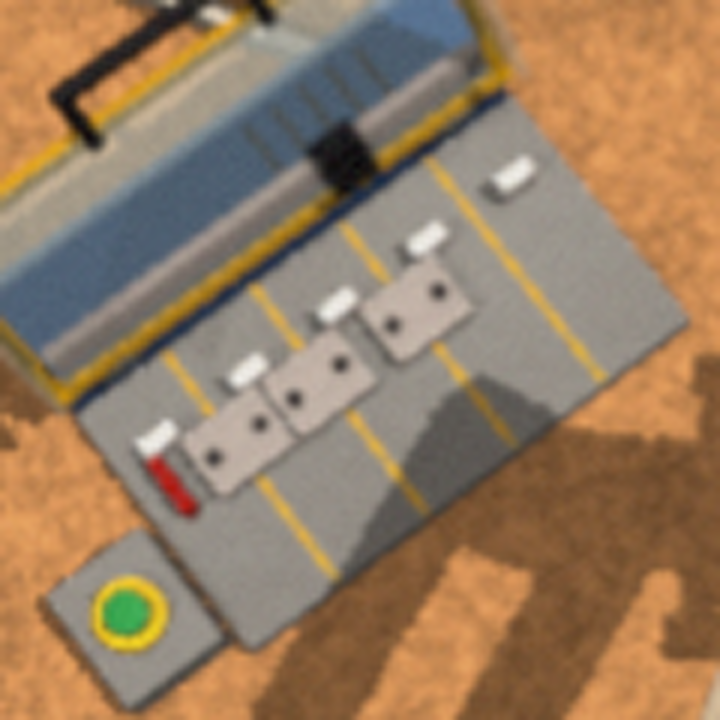

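All three plates are flush, with y errors of −2.7, +4.1 and −2.4 mm (tolerance 7). Plate B hasn't moved. Going to B.

Emit:
send_rows:
  rows:
    - [-0.01, 0, 0, 0, 0, 0.1, 0.29]
    - [-0.03, 0.002, 0, 0, 0, 0.25, 0.29]
    - [-0.05, 0.004, 0, 0, 0, 0.42, 0.29]
    - [-0.054, 0.005, 0.01, 0, 0, 0.6, 0.29]
    - [-0.054, 0.005, 0.03, 0, 0, 0.78, 0.29]
    - [-0.054, 0.005, 0.06, 0, 0, 0.95, 0.29]
    - [-0.054, 0.005, 0.1, 0, 0, 1, 0.29]
    - [-0.054, 0.005, 0.13, 0, 0, 1, 0.29]
    - [-0.054, 0.005, 0.13, 0, 0, 1, 0.29]

```text
t: 38.95
tool_pos: [0.455, -0.1495, 0.2208]
orientation: [-2.953, -1.062, 0.006]
force: [0.6, 0.3, -0.2]
opening: 0.0657
```

```bash
python3 - <<'E'
from h import *
plan(((.4557,-.1514,.0225),-52.2))
E
```

```text
now t 38.95 grasp [ 0.4542 -0.1492  0.0538] S [-279.8 -211.3   53.8] alpha -50.45 open 65.7 F [ 0.6  0.3 -0.2] q [-0.42 -0.02  2.   -0.    1.17  0.46]
[-0.0012, 0.0042, 0.0625, -0.0054, 0.003, 0.0388]
```

Emit:
send_rows:
  rows:
    - [-0.001, 0.004, 0.02, -0.005, 0.003, 0.039, 0.29]
    - [-0.001, 0.004, 0.045, -0.005, 0.003, 0.039, 0.29]
    - [-0.001, 0.004, 0.058, -0.005, 0.003, 0.039, 0.29]
    - [-0.001, 0.004, 0.062, -0.005, 0.003, 0.039, 0.29]
    - [-0.001, 0.004, 0.062, -0.005, 0.003, 0.039, 0.29]
    - [-0.001, 0.004, 0.062, -0.005, 0.003, 0.039, 0.5]
    - [-0.001, 0.004, 0.062, -0.005, 0.003, 0.039, 0.8]
    - [-0.001, 0.004, 0.062, -0.005, 0.003, 0.039, 0.8]
    - [-0.001, 0.004, 0.062, -0.005, 0.003, 0.039, 0.8]
    - [-0.001, 0.004, 0.062, -0.005, 0.003, 0.039, 0.8]
  grip_force: 40

```text
t: 39.95
tool_pos: [0.4568, -0.1528, 0.1924]
orientation: [2.972, 1.012, 0.004]
force: [-2.6, 4.2, 5.3]
opening: 0.0434
```

```bash
python3 - <<'E'
from h import *
p,R,st=cur(); g=p+R@[0,0,.167]
d=np.array([.4557,-.1514])-g[:2]; print("plate minus grasp in tool x (long axis), mm",d@R[:2,0]*1000, "tool y",d@R[:2,1]*1000)
plan((S(-12,-96.5,110),YD))
E
```

```text
plate minus grasp in tool x (long axis), mm -0.30882960114959956 tool y -2.313365329792289
now t 39.95 grasp [ 0.4574 -0.153   0.0254] S [-279.8 -216.2   25.4] alpha -52.4 open 43.4 F [-2.6  4.2  5.3] q [-0.43  0.03  2.01  0.    1.1   0.48]
[0.5311, -0.2498, -0.1689, 0.005, 0.0012, -2.0284]
```

Emit:
send_rows:
  rows:
    - [0, 0, -0.02, 0, 0, 0, 0.8]
    - [0, 0, -0.06, 0, 0, 0, 0.8]
    - [0, 0, -0.11, 0, 0, -0.04, 0.8]
    - [0.01, -0.01, -0.15, 0, 0, -0.1, 0.8]
    - [0.04, -0.02, -0.17, 0, 0, -0.2, 0.8]
    - [0.08, -0.04, -0.17, 0, 0, -0.31, 0.8]
    - [0.13, -0.06, -0.17, 0, 0, -0.42, 0.8]
    - [0.18, -0.085, -0.17, 0, 0, -0.53, 0.8]
    - [0.23, -0.11, -0.17, 0, 0, -0.64, 0.8]
    - [0.27, -0.13, -0.17, 0, 0, -0.75, 0.8]
    - [0.3, -0.145, -0.17, 0, 0, -0.86, 0.8]
    - [0.32, -0.15, -0.17, 0, 0, -0.95, 0.8]
    - [0.32, -0.15, -0.17, 0, 0, -0.99, 0.8]

```text
t: 41.25
tool_pos: [0.538, 0.0052, 0.2774]
orientation: [2.361, 2.066, 0.003]
force: [-0.6, -0.3, -2.6]
opening: 0.0433
```

```bash
python3 - <<'E'
from h import *
plan((S(-12,-96.5,100),YD))
E
```

```text
now t 41.25 grasp [0.5387 0.0049 0.1104] S [-117.3 -144.4  110.4] alpha -7.61 open 43.3 F [-0.6 -0.3 -2.6] q [-0.09  0.06  1.8  -0.    1.28  0.05]
[0.2182, 0.077, 0.0209, 0.0046, 0.0039, -1.0331]
```

Emit:
send_rows:
  rows:
    - [0.02, 0.01, 0, 0, 0, -0.08, 0.8]
    - [0.05, 0.02, 0, 0, 0, -0.18, 0.8]
    - [0.09, 0.03, 0, 0, 0, -0.3, 0.8]
    - [0.13, 0.045, 0, 0, 0, -0.43, 0.8]
    - [0.16, 0.055, 0, 0, 0, -0.56, 0.8]
    - [0.19, 0.067, 0, 0, 0, -0.69, 0.8]
    - [0.21, 0.074, 0.01, 0, 0, -0.82, 0.8]
    - [0.218, 0.077, 0.02, 0, 0, -0.92, 0.8]
    - [0.218, 0.077, 0.02, 0, 0, -1, 0.8]
    - [0.218, 0.077, 0.02, 0, 0, -1, 0.8]

```text
t: 42.25
tool_pos: [0.5905, 0.1069, 0.267]
orientation: [1.395, 2.811, -0.001]
force: [0.7, -0.5, -2.6]
opening: 0.0432
```

```bash
python3 - <<'E'
from h import *
plan((S(-12,-96.5,45.5),YD))
E
```

```text
now t 42.25 grasp [0.591  0.1065 0.1   ] S [-12.8 -98.1 100. ] alpha 37.22 open 43.2 F [ 0.7 -0.5 -2.6] q [ 0.09  0.23  1.63 -0.    1.27 -0.55]
[0.0023, 0.0018, 0.109, 0.0014, 0.0047, -0.0368]
```

Emit:
send_rows:
  rows:
    - [0.002, 0.002, 0.02, 0, 0.003, -0.037, 0.8]
    - [0.002, 0.002, 0.05, 0, 0.005, -0.037, 0.8]
    - [0.002, 0.002, 0.08, 0, 0.005, -0.037, 0.8]
    - [0.002, 0.002, 0.1, 0, 0.005, -0.037, 0.8]
    - [0.002, 0.002, 0.108, 0, 0.005, -0.037, 0.8]
    - [0.002, 0.002, 0.11, 0, 0.005, -0.037, 0.8]
    - [0.002, 0.002, 0.11, 0, 0.005, -0.037, 0.8]

```text
t: 42.95
tool_pos: [0.5904, 0.108, 0.2123]
orientation: [-1.357, -2.832, 0.0]
force: [-6.8, -1.5, 7.8]
opening: 0.0435
```

```bash
python3 - <<'E'
from h import *
plan((S(-12,-96.5,43.5),YD))
E
```

```text
now t 42.95 grasp [0.5902 0.1081 0.0453] S [-12.5 -96.3  45.3] alpha 38.79 open 43.5 F [-6.8 -1.5  7.8] q [ 0.1   0.3   1.66  0.    1.18 -0.58]
[0.0001, 0.0008, 0.0037, -0.0009, -0.0018, -0.0019]
```

Touched the bed (z force +8 N). Releasing and retreating.

Emit:
send_rows:
  rows:
    - [0, 0, -0.001, 0, 0, 0, 0.8]
    - [0, 0, -0.001, 0, 0, 0, 0.6]
    - [0, 0, -0.001, 0, 0, 0, 0.35]
    - [0, 0, -0.001, 0, 0, 0, 0.35]
    - [0, 0, -0.01, 0, 0, 0, 0.35]
    - [0, 0, -0.05, 0, 0, 0, 0.35]
    - [0, -0.02, -0.075, 0, 0, 0, 0.6]
    - [0, -0.06, -0.075, 0, 0, 0, 1]
    - [0, -0.1, -0.075, 0, 0, 0, 1]
    - [0, -0.12, -0.075, 0, 0, 0, 1]
    - [0, -0.12, -0.075, 0, 0, 0, 1]
    - [0, -0.12, -0.075, 0, 0, 0, 1]

```text
t: 44.15
tool_pos: [0.5446, 0.0706, 0.2499]
orientation: [1.357, 2.832, 0.004]
force: [0.3, -0.3, 1.2]
opening: 0.0171
```

```bash
python3 - <<'E'
from h import *
s=grab("side"); crop(s,260,100,380,200,6,"side20")
plan((S(-70,-96.5,41.5),YD),(S(-21,-96.5,41.5),YD))
E
```

```text
now t 44.2 grasp [0.5451 0.071  0.0829] S [-70.9 -96.9  82.9] alpha 38.8 open 13.3 F [-1.   0.2 -0.1] q [ 0.04  0.12  1.79  0.    1.23 -0.64]
[0.0008, 0.0024, 0.0828, 0.0034, 0.0003, -0.0016]
[0.0009, 0.1004, 0.083, 0.0034, 0.0003, -0.0016]
```

View pics/side20.png

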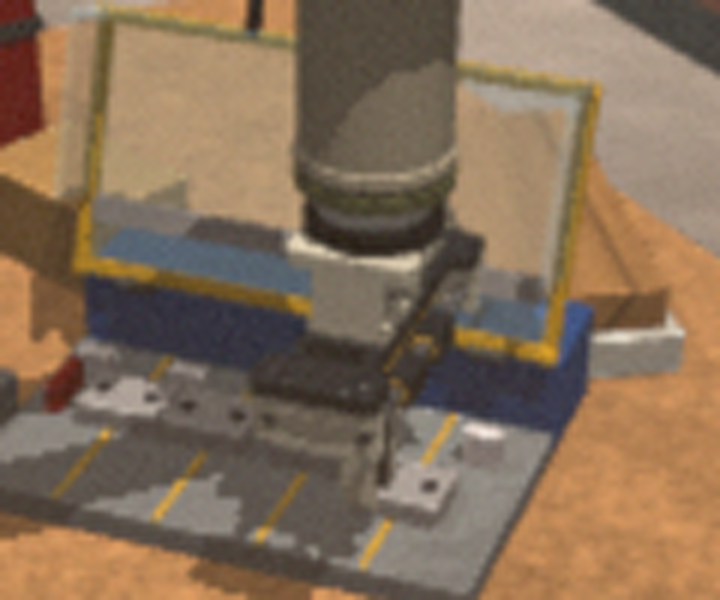

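Emit:
send_rows:
  rows:
    - [0, 0, 0.02, 0, 0, 0, 1]
    - [0, 0, 0.05, 0, 0, 0, 1]
    - [0, 0, 0.075, 0.003, 0, 0, 1]
    - [0, 0, 0.082, 0.003, 0, 0, 1]
    - [0, 0.015, 0.082, 0.003, 0, 0, 1]
    - [0, 0.03, 0.082, 0.003, 0, 0, 1]
    - [0, 0.04, 0.082, 0.003, 0, 0, 1]
    - [0, 0.05, 0.082, 0.003, 0, 0, 1]
    - [0, 0.06, 0.082, 0.003, 0, 0, 1]
    - [0, 0.07, 0.082, 0.003, 0, 0, 1]
    - [0, 0.08, 0.082, 0.003, 0, 0, 1]
    - [0, 0.088, 0.082, 0.003, 0, 0, 1]
    - [0, 0.094, 0.082, 0.003, 0, 0, 1]
    - [0, 0.099, 0.082, 0.003, 0, 0, 1]
    - [0, 0.103, 0.082, 0.003, 0, 0, 1]
    - [0, 0.106, 0.082, 0.003, 0, 0, 1]
    - [0, 0.106, 0.082, 0.003, 0, 0, 1]

```text
t: 45.9
tool_pos: [0.5854, 0.1036, 0.2085]
orientation: [-1.357, -2.833, 0.002]
force: [-1.8, -3.3, -0.6]
opening: 0.0004
```

```bash
python3 - <<'E'
from h import *
show(); st=read_state(); F=st["force"]; print("Fx_st",F[:2]@ex,"Fy_st",F[:2]@ey)
E
```

```text
t 45.9 grasp [0.5852 0.1035 0.0415] S [-19.3 -96.8  41.5] alpha 38.81 open 0.4 F [-1.8 -3.3 -0.6] q [ 0.09  0.29  1.68 -0.    1.17 -0.59]
Fx_st -3.463948565875126 Fy_st -1.4634675005633722
```

Emit:
send_rows:
  rows:
    - [0, 0.002, 0, 0, 0, 0, 1]
    - [0, 0.004, 0, 0, 0, 0, 1]
    - [0, 0.006, 0, 0, 0, 0, 1]
    - [0, 0.006, 0, 0, 0, 0, 1]

```text
t: 46.3
tool_pos: [0.5864, 0.1042, 0.2084]
orientation: [-1.356, -2.829, 0.009]
force: [-14.8, -11.1, 11.3]
opening: 0.0006
```

```bash
python3 - <<'E'
from h import *
show(); st=read_state(); F=st["force"]; print("Fx_st",F[:2]@ex,"Fy_st",F[:2]@ey)
E
```

```text
t 46.3 grasp [0.5854 0.1036 0.0414] S [-19.  -96.8  41.4] alpha 38.8 open 0.6 F [-14.8 -11.1  11.3] q [ 0.09  0.3   1.67 -0.    1.18 -0.59]
Fx_st -18.456753025489785 Fy_st 0.6079858110437559
```

On the fence (18 N). Backing away for a clear look at the whole row.

Emit:
send_rows:
  rows:
    - [0, -0.01, 0, 0, 0, 0, 1]
    - [0, -0.03, 0, 0, 0, 0, 1]
    - [0, -0.06, -0.03, 0, 0, 0, 1]
    - [0, -0.09, -0.09, 0, 0, 0, 1]
    - [-0.03, -0.13, -0.16, 0, 0, 0, 0.9]
    - [-0.08, -0.17, -0.23, 0, 0, 0, 0.72]
    - [-0.15, -0.21, -0.29, 0, 0, 0, 0.72]
    - [-0.22, -0.25, -0.34, 0, 0, 0, 0.72]
    - [-0.29, -0.29, -0.37, 0, 0, 0, 0.72]
    - [-0.34, -0.31, -0.38, 0, 0, 0, 0.72]
    - [-0.34, -0.31, -0.38, 0, 0, 0, 0.72]

```text
t: 47.4
tool_pos: [0.5741, -0.1273, 0.4004]
orientation: [1.361, 2.827, -0.001]
force: [0.4, -0.6, -0.1]
opening: 0.0259
```

```bash
python3 - <<'E'
from h import *
show()
c=grab("top","top21"); np.savez("top21.npz",**c)
s=grab("side","side21"); np.savez("side21.npz",**s)
for y in (99,33,-33,-99): platebed(c,y)
crop(c,200,120,320,240,6,"top21_st"); crop(s,240,100,370,200,6,"side21_st")
E
```

```text
t 47.4 grasp [ 0.5746 -0.1277  0.2334] S [-172.6 -270.1  233.4] alpha 38.6 open 25.9 F [ 0.4 -0.6 -0.1] q [-0.31  0.1   1.53 -0.    1.51 -0.98]
plate near y 99 centre [16.2 96. ] err [-1.8 -3. ] hole gap 34.3 angle -0.09
plate near y 33 centre [17.3 37.1] err [-0.7  4.1] hole gap 33.9 angle 0.007
plate near y -33 centre [ 17.5 -35.5] err [-0.5 -2.5] hole gap 34.3 angle -0.002
plate near y -99 centre [ 17.2 -99.6] err [-0.8 -0.6] hole gap 33.6 angle -0.01
```

View pics/top21_st.png

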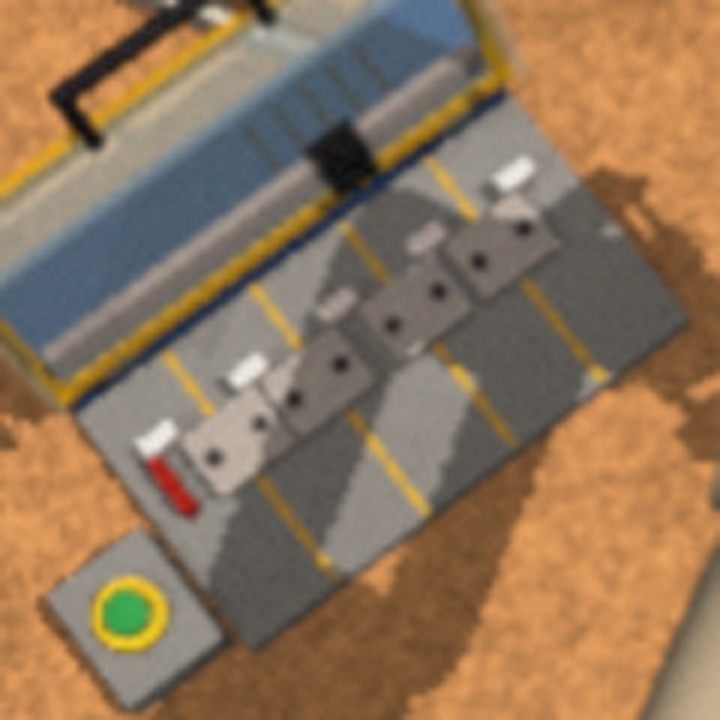

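View pics/side21_st.png

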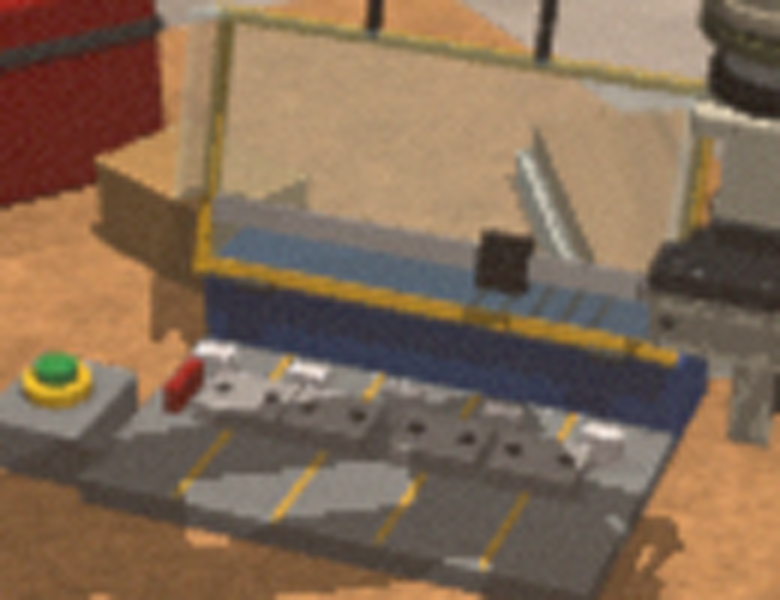

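View pics/top21.png

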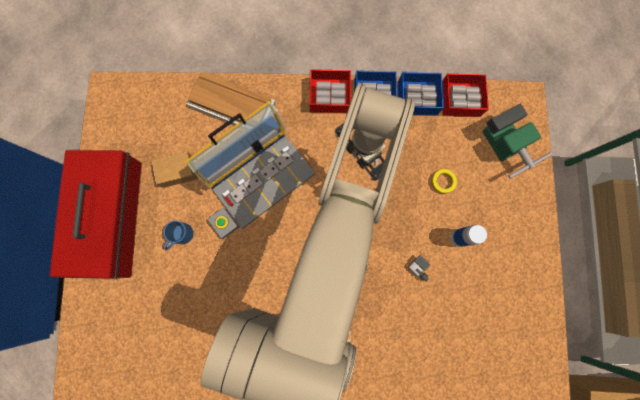

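The row is complete: all four plates are flush (x error −0.2 to −0.8 mm) with y errors of −2.7, +4.1, −2.5 and −0.6 mm. The shadow edge over plate 1 upset only its angle reading. Unshadowed, that was −0.002 to −0.007. Now to the raised handle.

```bash
python3 - <<'E'
from h import *
print("handle at release in new frame",toS(np.array([.6558,.2857,.2791])), "pred 1.9,1.92,1.95",handle(1.9),handle(1.92),handle(1.95))
c=load("top21.npz"); s=load("side21.npz")
crop(c,190,95,290,195,7,"top21_g"); 
crop(s,270,60,370,140,7,"side21_g")
plan((S(149,0,340),YD))
E
```

```text
handle at release in new frame [150.06510352   0.77743604 279.1       ] pred 1.9,1.92,1.95 (np.float64(145.07438729818858), np.float64(278.8485142583669)) (np.float64(149.13927130713714), np.float64(277.6263369327978)) (np.float64(155.18873909643412), np.float64(275.64126789433317))
now t 47.5 grasp [ 0.5735 -0.1243  0.2316] S [-171.3 -266.8  231.6] alpha 38.74 open 26.1 F [-0.4  1.  -0.4] q [-0.3   0.1   1.53  0.    1.51 -0.98]
[0.5352, 0.6394, -0.2165, 0.0002, -0.0002, -0.0031]
```

I've used up the picture views, so from here I'll work from numbers taken from the images. The handle was left at station (150, 1, 279), as predicted for 1.92 rad. Moving above it.

Emit:
send_rows:
  rows:
    - [0, 0, -0.04, 0, 0, 0, 0.7]
    - [0.02, 0.02, -0.11, 0, 0, 0, 0.7]
    - [0.06, 0.07, -0.17, 0, 0, 0, 0.7]
    - [0.12, 0.14, -0.21, 0, 0, 0, 0.7]
    - [0.18, 0.21, -0.216, 0, 0, 0, 0.7]
    - [0.24, 0.28, -0.216, 0, 0, 0, 0.7]
    - [0.3, 0.35, -0.216, 0, 0, 0, 0.7]
    - [0.36, 0.42, -0.216, 0, 0, 0, 0.7]
    - [0.42, 0.49, -0.216, 0, 0, 0, 0.7]
    - [0.47, 0.555, -0.216, 0, 0, 0, 0.7]
    - [0.51, 0.605, -0.216, 0, 0, -0.003, 0.7]
    - [0.53, 0.63, -0.216, 0, 0, -0.003, 0.7]
    - [0.535, 0.64, -0.216, 0, 0, -0.003, 0.7]
    - [0.535, 0.64, -0.216, 0, 0, -0.003, 0.7]

```text
t: 48.9
tool_pos: [0.6549, 0.2864, 0.5057]
orientation: [-1.35, -2.835, 0.002]
force: [-0.6, -0.5, 0.1]
opening: 0.028
```

```bash
python3 - <<'E'
from h import *
plan((S(150,0,279),YD))
c=load("top21.npz"); s=load("side21.npz")
# handle bar in top image: dark pixels near predicted bar; report centroid in S at z=279
for cc,n in ((c,"top"),(s,"side")):
    e=proj(cc,[S(150,50,279),S(150,-50,279)]); print(n,e.round(1).tolist())
    g=cc["img"].max(2)
    acc=[]
    for t in np.linspace(0.15,.85,15):
        p=e[0]*(1-t)+e[1]*t; d=(e[1]-e[0])/np.linalg.norm(e[1]-e[0]); nrm=np.array([-d[1],d[0]])
        o=np.arange(-8,8.01,.25); q=(p+o[:,None]*nrm).astype(np.float32)
        v=cv2.remap(g.astype(np.float32),q[None,:,0],q[None,:,1],cv2.INTER_LINEAR)[0]
        w=np.clip(80-v,0,None)
        if w.sum()>30: acc.append((o*w).sum()/w.sum())
    print(" offset of bar from prediction, px",np.round(acc,1), "normal",nrm.round(2))
E
```

```text
now t 48.9 grasp [0.6546 0.2863 0.3387] S [149.5   2.  338.7] alpha 39.07 open 28.0 F [-0.6 -0.5  0.1] q [ 0.34  0.44  0.93  0.    1.77 -0.34]
[-0.0039, 0.0005, 0.1194, -0.0022, -0.0009, 0.0043]
top [[210.9, 134.6], [237.9, 115.3]]
 offset of bar from prediction, px [ 0.1  0.1  0.1  0.1  0.3  0.2  0.2  0.1 -0.2 -0.1  0.3  0.7  0.1 -0.3
  0.3] normal [0.58 0.81]
side [[304.3, 92.5], [330.3, 96.5]]
 offset of bar from prediction, px [0.8 0.8 0.8 0.9 0.8 0.8 0.9 0.8 0.8 0.8 0.9 0.9 0.9 0.8 0.9] normal [-0.15  0.99]
```

The bar is where I predicted in both views, within about 2 mm. Descending and gripping it.

Emit:
send_rows:
  rows:
    - [-0.002, 0, 0.03, 0, 0, 0.004, 0.7]
    - [-0.004, 0, 0.06, 0, 0, 0.004, 0.7]
    - [-0.004, 0, 0.09, 0, 0, 0.004, 0.7]
    - [-0.004, 0, 0.112, 0, 0, 0.004, 0.7]
    - [-0.004, 0, 0.121, 0, 0, 0.004, 0.7]
    - [-0.004, 0, 0.121, 0, 0, 0.004, 0.7]
    - [-0.004, 0, 0.121, 0, 0, 0.004, 0.85]
    - [-0.004, 0, 0.121, 0, 0, 0.004, 1]
    - [-0.004, 0, 0.121, 0, 0, 0.004, 1]
    - [-0.004, 0, 0.121, 0, 0, 0.004, 1]
    - [-0.004, 0, 0.121, 0, 0, 0.004, 1]
  grip_force: 25

```text
t: 50.0
tool_pos: [0.6569, 0.2836, 0.4472]
orientation: [1.358, 2.832, 0.002]
force: [1.0, 1.8, 4.7]
opening: 0.0111
```

```bash
python3 - <<'E'
from h import *
show()
x0,z0=handle(1.92); print(x0,z0)
for th in list(np.arange(1.9,-0.01,-0.05)):
    x,z=handle(th); print(round(th,2), "dy",round((x-x0)/500,3),"dz",round(-(z-z0)/500,3))
E
```

```text
t 50.0 grasp [0.6571 0.2837 0.2802] S [149.8  -1.6 280.2] alpha 38.77 open 11.1 F [1.  1.8 4.7] q [ 0.34  0.44  1.05  0.    1.66 -0.34]
149.13927130713714 277.6263369327978
1.9 dy -0.008 dz -0.002
1.85 dy -0.029 dz -0.008
1.8 dy -0.049 dz -0.012
1.75 dy -0.07 dz -0.016
1.7 dy -0.091 dz -0.018
1.65 dy -0.113 dz -0.019
1.6 dy -0.134 dz -0.019
1.55 dy -0.155 dz -0.018
1.5 dy -0.176 dz -0.016
1.45 dy -0.197 dz -0.013
1.4 dy -0.218 dz -0.009
1.35 dy -0.239 dz -0.004
1.3 dy -0.259 dz 0.002
1.25 dy -0.279 dz 0.009
1.2 dy -0.299 dz 0.017
1.15 dy -0.318 dz 0.026
1.1 dy -0.336 dz 0.036
1.05 dy -0.355 dz 0.047
1.0 dy -0.372 dz 0.059
0.95 dy -0.389 dz 0.072
0.9 dy -0.406 dz 0.086
0.85 dy -0.421 dz 0.1
0.8 dy -0.436 dz 0.115
0.75 dy -0.45 dz 0.131
0.7 dy -0.463 dz 0.147
0.65 dy -0.476 dz 0.165
0.6 dy -0.488 dz 0.182
0.55 dy -0.498 dz 0.201
0.5 dy -0.508 dz 0.22
0.45 dy -0.517 dz 0.239
0.4 dy -0.525 dz 0.259
0.35 dy -0.531 dz 0.279
0.3 dy -0.537 dz 0.299
0.25 dy -0.542 dz 0.32
0.2 dy -0.546 dz 0.341
0.15 dy -0.549 dz 0.362
0.1 dy -0.55 dz 0.383
0.05 dy -0.551 dz 0.404
-0.0 dy -0.55 dz 0.425
```

Emit:
send_rows:
  rows:
    - [0, -0.008, -0.002, 0, 0, 0, 1]
    - [0, -0.029, -0.008, 0, 0, 0, 1]
    - [0, -0.049, -0.012, 0, 0, 0, 1]
    - [0, -0.07, -0.016, 0, 0, 0, 1]
    - [0, -0.091, -0.018, 0, 0, 0, 1]
    - [0, -0.113, -0.019, 0, 0, 0, 1]
    - [0, -0.134, -0.019, 0, 0, 0, 1]
    - [0, -0.155, -0.018, 0, 0, 0, 1]
    - [0, -0.176, -0.016, 0, 0, 0, 1]
    - [0, -0.197, -0.013, 0, 0, 0, 1]
    - [0, -0.218, -0.009, 0, 0, 0, 1]
    - [0, -0.239, -0.004, 0, 0, 0, 1]
    - [0, -0.259, 0.002, 0, 0, 0, 1]
    - [0, -0.279, 0.009, 0, 0, 0, 1]
    - [0, -0.299, 0.017, 0, 0, 0, 1]
    - [0, -0.318, 0.026, 0, 0, 0, 1]

```text
t: 51.6
tool_pos: [0.5324, 0.1841, 0.4337]
orientation: [1.358, 2.833, 0.002]
force: [-0.5, 3.2, 3.2]
opening: 0.0115
```

```bash
python3 - <<'E'
from h import *
show(); F=read_state()["force"]; print("Fx",F[:2]@ex,"Fy",F[:2]@ey,"handle pred",handle(1.15))
x0,z0=handle(1.15)
for th in list(np.arange(1.1,-0.06,-0.05)):
    x,z=handle(th); print(round(th,2), "dy",round((x-x0)/500,3),"dz",round(-(z-z0)/500,3))
E
```

```text
t 51.6 grasp [0.5326 0.1843 0.2667] S [ -9.5  -0.8 266.7] alpha 38.79 open 11.5 F [-0.5  3.2  3.2] q [ 0.24  0.02  1.55  0.    1.57 -0.44]
Fx 1.60125368899696 Fy 2.819182126109998 handle pred (np.float64(-9.726976870046583), np.float64(264.42108092638887))
1.1 dy -0.019 dz 0.01
1.05 dy -0.037 dz 0.021
1.0 dy -0.054 dz 0.033
0.95 dy -0.071 dz 0.046
0.9 dy -0.088 dz 0.059
0.85 dy -0.103 dz 0.073
0.8 dy -0.118 dz 0.089
0.75 dy -0.132 dz 0.104
0.7 dy -0.146 dz 0.121
0.65 dy -0.158 dz 0.138
0.6 dy -0.17 dz 0.156
0.55 dy -0.18 dz 0.174
0.5 dy -0.19 dz 0.193
0.45 dy -0.199 dz 0.212
0.4 dy -0.207 dz 0.232
0.35 dy -0.214 dz 0.252
0.3 dy -0.22 dz 0.273
0.25 dy -0.224 dz 0.293
0.2 dy -0.228 dz 0.314
0.15 dy -0.231 dz 0.335
0.1 dy -0.232 dz 0.356
0.05 dy -0.233 dz 0.378
-0.0 dy -0.233 dz 0.399
-0.05 dy -0.231 dz 0.42
```

Emit:
send_rows:
  rows:
    - [0, -0.019, 0.01, 0, 0, 0, 1]
    - [0, -0.037, 0.021, 0, 0, 0, 1]
    - [0, -0.054, 0.033, 0, 0, 0, 1]
    - [0, -0.071, 0.046, 0, 0, 0, 1]
    - [0, -0.088, 0.059, 0, 0, 0, 1]
    - [0, -0.103, 0.073, 0, 0, 0, 1]
    - [0, -0.118, 0.089, 0, 0, 0, 1]
    - [0, -0.132, 0.104, 0, 0, 0, 1]
    - [0, -0.146, 0.121, 0, 0, 0, 1]
    - [0, -0.158, 0.138, 0, 0, 0, 1]
    - [0, -0.17, 0.156, 0, 0, 0, 1]
    - [0, -0.18, 0.174, 0, 0, 0, 1]
    - [0, -0.19, 0.193, 0, 0, 0, 1]
    - [0, -0.199, 0.212, 0, 0, 0, 1]
    - [0, -0.207, 0.232, 0, 0, 0, 1]
    - [0, -0.214, 0.252, 0, 0, 0, 1]

```text
t: 53.2
tool_pos: [0.4491, 0.1167, 0.3064]
orientation: [-1.358, -2.833, 0.0]
force: [0.8, 5.2, 0.9]
opening: 0.0111
```

```bash
python3 - <<'E'
from h import *
show(); F=read_state()["force"]; print("Fx",F[:2]@ex,"Fy",F[:2]@ey,"handle pred",handle(.35))
x0,z0=handle(.35)
for th in (.3,.25,.2,.15,.1,.05,.02,0,-.02):
    x,z=handle(th); print(round(th,2), "dy",round((x-x0)/500,3),"dz",round(-(z-z0)/500,3))
E
```

```text
t 53.2 grasp [0.449  0.1167 0.1394] S [-117.    -1.   139.4] alpha 38.76 open 11.1 F [0.8 5.2 0.9] q [ 0.14 -0.18  1.97 -0.    1.35 -0.53]
Fx 3.898808603517659 Fy 3.582501430783938 handle pred (np.float64(-116.57599319819884), np.float64(138.3006080520819))
0.3 dy -0.006 dz 0.02
0.25 dy -0.011 dz 0.041
0.2 dy -0.014 dz 0.062
0.15 dy -0.017 dz 0.083
0.1 dy -0.019 dz 0.104
0.05 dy -0.019 dz 0.125
0.02 dy -0.019 dz 0.138
0 dy -0.019 dz 0.147
-0.02 dy -0.018 dz 0.155
```

Emit:
send_rows:
  rows:
    - [0, -0.006, 0.02, 0, 0, 0, 1]
    - [0, -0.011, 0.041, 0, 0, 0, 1]
    - [0, -0.014, 0.062, 0, 0, 0, 1]
    - [0, -0.017, 0.083, 0, 0, 0, 1]
    - [0, -0.019, 0.104, 0, 0, 0, 1]
    - [0, -0.019, 0.118, 0, 0, 0, 1]
    - [0, -0.019, 0.13, 0, 0, 0, 1]
    - [0, -0.019, 0.138, 0, 0, 0, 1]
    - [0, -0.019, 0.144, 0, 0, 0, 1]
    - [0, -0.019, 0.147, 0, 0, 0, 1]
    - [0, -0.019, 0.147, 0, 0, 0, 1]

```text
t: 54.3
tool_pos: [0.4418, 0.1109, 0.2335]
orientation: [-1.358, -2.832, 0.001]
force: [2.0, 2.3, -2.8]
opening: 0.0112
```

```bash
python3 - <<'E'
from h import *
show(); F=read_state()["force"]; print("Fx",F[:2]@ex,"Fy",F[:2]@ey,"handle pred",handle(0))
E
```

```text
t 54.3 grasp [0.4417 0.1109 0.0665] S [-126.3   -1.    66.5] alpha 38.77 open 11.2 F [ 2.   2.3 -2.8] q [ 0.13 -0.11  2.05 -0.    1.2  -0.54]
Fx 2.976610132130764 Fy 0.528973338545887 handle pred (np.float64(-126.0), np.float64(65.0))
```

Nearly closed. Pressing down a little further until the stop shows in the force.

Emit:
send_rows:
  rows:
    - [0, 0, 0.002, 0, 0, 0, 1]
    - [0, 0, 0.004, 0, 0, 0, 1]
    - [0, 0, 0.006, 0, 0, 0, 1]
    - [0, 0, 0.006, 0, 0, 0, 1]

```text
t: 54.7
tool_pos: [0.442, 0.111, 0.2328]
orientation: [-1.358, -2.833, 0.002]
force: [-11.8, 0.6, 23.3]
opening: 0.0117
```

```bash
python3 - <<'E'
from h import *
show(); F=read_state()["force"]; print("Fx",F[:2]@ex,"Fy",F[:2]@ey,"handle pred",handle(0))
s=grab("side"); np.savez("side22.npz",**s)
# guard front top corner: compare yellow frame front edge in side view with closed prediction
im=s["img"].astype(np.float32); yl=np.clip(np.minimum(im[...,0],im[...,1])-im[...,2]-60,0,None)*(im[...,0]>im[...,1]*1.1)
for y in (-150,-130,-110,-90):
    # sample vertically along the front edge at (x=-85,y,z)
    zs=np.arange(60,130,.5); q=proj(s,[S(-83,y,z) for z in zs]).astype(np.float32)
    v=cv2.remap(yl,q[None,:,0],q[None,:,1],cv2.INTER_LINEAR)[0]
    print(y,"yellow edge z",round(float((v*zs).sum()/max(v.sum(),1e-6)),1),"peak",zs[v.argmax()])
E
```

```text
t 54.7 grasp [0.4419 0.1108 0.0658] S [-126.2   -1.1   65.8] alpha 38.78 open 11.7 F [-11.8   0.6  23.3] q [ 0.13 -0.11  2.05 -0.    1.19 -0.54]
Fx -8.86108697346913 Fy 7.873186294833456 handle pred (np.float64(-126.0), np.float64(65.0))
-150 yellow edge z 80.7 peak 80.0
-130 yellow edge z 80.7 peak 83.0
-110 yellow edge z 80.6 peak 82.0
-90 yellow edge z 81.1 peak 81.5
```

The guard is on its closed stop: 23 N vertical at the stop, with the frame's front edge at 80.7 mm against 80 expected. Easing off, releasing, then to the button.

Emit:
send_rows:
  rows:
    - [0, 0, -0.005, 0, 0, 0, 1]
    - [0, 0, -0.005, 0, 0, 0, 0.9]
    - [0, 0, -0.005, 0, 0, 0, 0.72]
    - [0, 0, -0.005, 0, 0, 0, 0.72]
    - [0, 0, -0.005, 0, 0, 0, 0.72]
    - [0, 0, -0.02, 0, 0, 0, 0.72]
    - [0, 0, -0.06, 0, 0, 0, 0.72]
    - [0, 0, -0.11, 0, 0, 0, 0.72]
    - [0, 0, -0.16, 0, 0, 0, 0.72]
    - [0, 0, -0.18, 0, 0, 0, 0.72]
    - [0, 0, -0.18, 0, 0, 0, 0.72]

```text
t: 55.85
tool_pos: [0.4426, 0.111, 0.3226]
orientation: [1.357, 2.83, 0.002]
force: [1.1, 0.1, 0.8]
opening: 0.026
```

```bash
python3 - <<'E'
from h import *
show()
c=grab("top"); s=grab("side"); np.savez("top23.npz",**c); np.savez("side23.npz",**s)
im=s["img"].astype(np.float32); yl=np.clip(np.minimum(im[...,0],im[...,1])-im[...,2]-60,0,None)*(im[...,0]>im[...,1]*1.1)
for y in (-150,-130,-110,-90):
    zs=np.arange(60,130,.5); q=proj(s,[S(-83,y,z) for z in zs]).astype(np.float32)
    v=cv2.remap(yl,q[None,:,0],q[None,:,1],cv2.INTER_LINEAR)[0]
    print(y,"yellow edge z",round(float((v*zs).sum()/max(v.sum(),1e-6)),1))
def green(cc,box):
    h=cv2.cvtColor(cc["img"],cv2.COLOR_RGB2HSV); m=((h[...,0]>45)&(h[...,0]<85)&(h[...,1]>100)).astype(np.uint8)
    r=np.zeros_like(m); u0,v0,u1,v1=box; r[v0:v1,u0:u1]=1; ys,xs=np.nonzero(m*r); return xs,ys
xs,ys=green(c,(205,205,240,240)); x2,y2=green(s,(235,145,265,180))
print("green top",len(xs),xs.mean() if len(xs) else 0,ys.mean() if len(ys) else 0,"side",len(x2),x2.mean(),y2.mean(),y2.min(),y2.max())
c0=load("top3.npz"); xs,ys=green(c0,(205,205,240,240)); s0=load("side3.npz"); x2,y2=green(s0,(235,145,265,180))
print(xs.mean(),ys.mean(),x2.mean(),y2.mean()); P,e=tri(c0,s0,(xs.mean(),ys.mean()),(x2.mean(),y2.mean())); print(P,e,toS(P))
for z in (.05,.055,.06): print(z,toS(onplane(c0,[[xs.mean(),ys.mean()]],z)))
# mug
hsv=cv2.cvtColor(c0["img"],cv2.COLOR_RGB2HSV)
print("mug approx",onplane(c0,[[176,233]],.09))
for y in (99,33,-33,-99): platebed(c,y)
E
```

```text
t 55.85 grasp [0.4431 0.1111 0.1556] S [-125.1   -1.7  155.6] alpha 38.76 open 26.0 F [1.1 0.1 0.8] q [ 0.13 -0.22  1.98 -0.    1.38 -0.54]
-150 yellow edge z 80.9
-130 yellow edge z 81.0
-110 yellow edge z 81.5
-90 yellow edge z 81.1
green top 40 220.5 221.8 side 26 248.8846153846154 160.76923076923077 159 163
220.5897435897436 221.82051282051282 248.8846153846154 160.76923076923077
[0.38697029 0.33131063 0.05788619] 0.000689925935875585 [-30.59644629 205.01050284  57.88618979]
0.05 [[-28.94082892 206.21555362  50.        ]]
0.055 [[-30.11112383 205.63411124  55.        ]]
0.06 [[-31.28141874 205.05266885  60.        ]]
mug approx [[0.34263617 0.47185996 0.09      ]]
holes? [[ 18.16454081 113.01878178]]
holes? [[16.08115429 46.42958695]]
holes? []
holes? [[   8.6235459  -117.49879562]]
```

The guard stays closed after release (edge at 81 mm). The button triangulates to station (-30.6, 205, 58), against nominal (-30, 205). Moving above it with closed fingers.

```bash
python3 - <<'E'
from h import *
plan((S(-30,206,150),YD),(S(-30,206,95),YD))
E
```

```text
now t 55.95 grasp [0.4415 0.1109 0.153 ] S [-126.5   -0.8  153. ] alpha 38.76 open 26.0 F [0.  0.7 0.5] q [ 0.13 -0.21  1.98 -0.    1.38 -0.54]
[0.4141, 0.1919, 0.0059, -0.0015, -0.0005, -0.0025]
[0.4141, 0.192, 0.1159, -0.0015, -0.0005, -0.0025]
```

Emit:
send_rows:
  rows:
    - [0.03, 0.015, 0, 0, 0, 0, 0.9]
    - [0.08, 0.04, 0, 0, 0, 0, 1]
    - [0.14, 0.065, 0, 0, 0, 0, 1]
    - [0.2, 0.09, 0, 0, 0, 0, 1]
    - [0.26, 0.12, 0, 0, 0, 0, 1]
    - [0.32, 0.15, 0, 0, 0, 0, 1]
    - [0.37, 0.17, 0, 0, 0, 0, 1]
    - [0.4, 0.185, 0, 0, 0, -0.002, 1]
    - [0.414, 0.192, 0.01, -0.001, 0, -0.002, 1]
    - [0.414, 0.192, 0.04, -0.001, 0, -0.002, 1]
    - [0.414, 0.192, 0.08, -0.001, 0, -0.002, 1]
    - [0.414, 0.192, 0.1, -0.001, 0, -0.002, 1]
    - [0.414, 0.192, 0.1, -0.001, 0, -0.002, 1]

```text
t: 57.25
tool_pos: [0.3863, 0.331, 0.2676]
orientation: [-1.356, -2.831, 0.007]
force: [0.4, 0.4, 0.4]
opening: 0.0004
```

```bash
python3 - <<'E'
from h import *
show()
c=grab("top"); s=grab("side"); np.savez("top24.npz",**c); np.savez("side24.npz",**s)
for y in (99,33,-33,-99): platebed(c,y)
# fingertip in side view vs button
p,R,st=cur(); print("tips side px",proj(s,[p+R@[0,0,.1861]]).round(1),"button side px (248.9,160.8)")
for z in (52,56,60): print(z,proj(s,[S(-30,205,z)]).round(1))
E
```

```text
t 57.25 grasp [0.3856 0.3305 0.1006] S [-32.2 205.2 100.6] alpha 38.8 open 0.4 F [0.4 0.4 0.4] q [ 0.61 -0.    1.88 -0.    1.26 -0.07]
holes? []
holes? []
holes? [[ 31.40642493 -48.01414309]]
holes? []
tips side px [[248.1 154.7]] button side px (248.9,160.8)
52 [[249. 162.]]
56 [[248.9 161.1]]
60 [[248.8 160.2]]
```

```bash
python3 - <<'E'
from h import *
for f in ("top24.npz","top23.npz"):
    c=load(f); im=c["img"].mean(2).astype(np.float32)
    ys=np.arange(-140,141,7); print(f)
    for x in (-40,-15,10,18,26):
        q=proj(c,[S(x,y,36) for y in ys]).astype(np.float32)
        v=cv2.remap(im,q[None,:,0],q[None,:,1],cv2.INTER_LINEAR)[0]
        print(x," ".join(f"{int(a):3d}" for a in v))
c=load("side24.npz"); im=c["img"].mean(2).astype(np.float32); ys=np.arange(-140,141,7); print("side")
for x in (-40,-15,5,18,30):
    q=proj(c,[S(x,y,36) for y in ys]).astype(np.float32)
    v=cv2.remap(im,q[None,:,0],q[None,:,1],cv2.INTER_LINEAR)[0]
    print(x," ".join(f"{int(a):3d}" for a in v))
E
```

```text
top24.npz
-40 139 140 141 142 141 141 144 142 142 140 142 142 141 142 140 143 141 143 140 140 142 142 142 139 142 145 139 140 141 138 141 140 140 140 142 141 141 142 141 142 140
-15 141 143 142 143 141 142 144 142 142 142 142 142 143 142 141 143 145 142 141 142 142 142 141 141 143 144 141 141 139 140 141 141 141 141 144 140 142 140 141 142 141
10 142 142 148 146 148 153 152 153 146 150 143 145 146 147 153 153 153 146 149 142 139 143 149 149 152 154 154 153 147 150 150 149 151 153 154 153 146 150 142 140 122
18 142 144 149 123 133 154 154 150 122 139 142 146 128 130 151 154 154 128 135 145 142 144 140 118 148 154 155 138 120 147 150 126 135 152 154 149 120 138 145 138 119
26 143 142 149 148 152 154 154 154 151 154 141 141 140 142 147 151 155 150 152 147 140 144 153 149 155 155 153 154 150 152 151 153 152 153 153 154 146 152 143 138 122
top23.npz
-40 140 128 141 171 157 137 171 142 155 177 173 170 166 165 160 157 153 150 145 140 137 132 127 119 111 100  88  82 104 109  91  88 104 158 173 135 169 162 141 142 141
-15 135 163 139 138 166 134 156 176 179 180 180 181 181 180 180 178 173 171
[... 734 characters left out ...]
  97  91  95  94  94  95  92  94
-15 152 150 139 140 140 140 142 139 141 141 135 139 138 138 143 143 147 145 142 141 137 137 137 133 135 137 135 137 136 137 135 141 147 143 145 148 145 144 137 128 137
5 150 135 138 140 141 140 141 139 140 140 133 136 140 140 141 142 142 139 140 137 131 133 140 140 143 141 141 140 139 137 138 138 142 141 140 139 138 139 123 109 113
18 150 137 138 121 126 142 142 140 118 127 133 139 120 125 141 143 141 115 125 141 137 133 134 114 134 142 141 131 117 135 137 117 126 139 143 136 112 131 133 109 111
30 150 145 141 141 141 141 143 140 141 139 143 139 141 138 140 138 141 140 141 144 143 137 140 141 141 140 142 142 142 139 139 140 138 141 139 142 141 140 144 124 111
```

Through the clear guard, hole dips are visible for all four plates. I'll quantify them with a lower threshold.

```bash
cat >> h.py <<'E'
def platebed2(c,yc,x=18,th=12,zt=36):
    r=30; xs,ys,g=holes(c,x,yc,r,zt); med=np.median(g)
    res=[]
    core=(np.abs(xs-x)[:,None]<12)
    for yy in (yc-17,yc+17):
        w=np.clip(med-th-g,0,None)*core*(np.abs(ys-yy)<10)[None]
        if w.sum()>20: res.append([(w.sum(1)*xs).sum()/w.sum(),(w.sum(0)*ys).sum()/w.sum()])
    res=np.array(res)
    if len(res)==2:
        m=res.mean(0); d=res[1]-res[0]; print("slot y",yc,"centre",m.round(1),"gap",np.hypot(*d).round(1),"angle",round(float(np.arctan2(-d[0],d[1])),3))
    else: print("slot y",yc,res)
E
python3 - <<'E'
from h import *
c=load("top24.npz")
for y in (97,37,-35,-99): platebed2(c,y)
plan((S(-30,206,79),YD),(S(-30,206,72),YD))
E
```

```text
slot y 97 centre [17.9 96.1] gap 33.8 angle -0.004
slot y 37 centre [17.5 37.3] gap 34.2 angle 0.018
slot y -35 centre [ 18.9 -35.4] gap 34.4 angle 0.074
slot y -99 centre [ 17.4 -99.7] gap 34.2 angle -0.01
now t 57.35 grasp [0.3871 0.3318 0.1033] S [-30.2 205.3 103.3] alpha 38.8 open 0.7 F [-0.1  0.  -0.3] q [ 0.61 -0.    1.88  0.    1.27 -0.07]
[0.0014, 0.0001, 0.0486, -0.001, -0.0002, -0.0016]
[0.0014, 0.0002, 0.0626, -0.001, -0.0002, -0.0016]
```

```bash
python3 - <<'E'
from h import *
for f in ("top24.npz","side24.npz","top21.npz","side21.npz"):
    c=load(f); print(f)
    for yc in (96.3,37.2,-35.4,-99.6):
        out=[]
        for yy in (yc-17,yc+17):
            xs,ys,g=holes(c,17.6,yy,9)
            b=np.median(np.r_[g[0],g[-1],g[:,0],g[:,-1]]); w=np.clip(b-12-g,0,None)
            out.append(((w.sum(1)*xs).sum()/max(w.sum(),1e-6),(w.sum(0)*ys).sum()/max(w.sum(),1e-6),w.sum()))
        o=np.array(out); d=o[1]-o[0]; print(yc,o[:,:2].round(1).tolist(),"ctr",o[:,:2].mean(0).round(1),"ang",round(float(np.arctan2(-d[0],d[1])),3))
E
```

```text
top24.npz
96.3 [[17.8, 79.2], [18.0, 113.0]] ctr [17.9 96.1] ang -0.005
37.2 [[17.8, 20.2], [17.3, 54.4]] ctr [17.5 37.3] ang 0.016
-35.4 [[17.6, -52.7], [17.7, -18.4]] ctr [ 17.6 -35.5] ang -0.003
-99.6 [[17.2, -116.8], [17.5, -82.6]] ctr [ 17.4 -99.7] ang -0.008
side24.npz
96.3 [[16.8, 79.2], [16.7, 113.1]] ctr [16.8 96.1] ang 0.002
37.2 [[16.8, 20.5], [16.4, 55.0]] ctr [16.6 37.8] ang 0.012
-35.4 [[16.7, -53.2], [17.3, -18.9]] ctr [ 17.  -36.1] ang -0.017
-99.6 [[16.7, -116.5], [16.7, -82.7]] ctr [ 16.7 -99.6] ang 0.001
top21.npz
96.3 [[15.4, 77.8], [17.8, 113.1]] ctr [16.6 95.5] ang -0.068
37.2 [[17.5, 20.2], [16.7, 54.5]] ctr [17.1 37.3] ang 0.022
-35.4 [[17.4, -52.5], [17.5, -18.3]] ctr [ 17.5 -35.4] ang -0.002
-99.6 [[16.9, -116.2], [17.3, -82.8]] ctr [ 17.1 -99.5] ang -0.012
side21.npz
96.3 [[15.3, 78.0], [16.7, 112.7]] ctr [16.  95.4] ang -0.04
37.2 [[16.9, 20.3], [14.3, 52.7]] ctr [15.6 36.5] ang 0.08
-35.4 [[17.0, -52.6], [17.1, -18.7]] ctr [ 17.  -35.7] ang -0.003
-99.6 [[16.0, -116.4], [16.1, -83.1]] ctr [ 16.  -99.7] ang -0.003
```

Both views agree that all plates are in place (x ≈17.5, angles ≤0.02) and the guard is closed. Pressing the button now, first to just above it.

Emit:
send_rows:
  rows:
    - [0, 0, 0.015, 0, 0, 0, 1]
    - [0.001, 0, 0.03, 0, 0, 0, 1]
    - [0.001, 0, 0.04, 0, 0, 0, 1]
    - [0.001, 0, 0.046, 0, 0, 0, 1]
    - [0.001, 0, 0.05, 0, 0, 0, 1]
    - [0.001, 0, 0.054, 0, 0, 0, 1]
    - [0.001, 0, 0.058, 0, 0, 0, 1]
    - [0.001, 0, 0.058, 0, 0, 0, 1]

```text
t: 58.15
tool_pos: [0.3867, 0.3329, 0.2423]
orientation: [-1.356, -2.834, 0.001]
force: [-5.6, -4.8, 8.7]
opening: 0.0008
```

```bash
python3 - <<'E'
from h import *
show()
E
```

```text
t 58.15 grasp [0.3866 0.3328 0.0753] S [-29.9 206.4  75.3] alpha 38.86 open 0.8 F [-5.6 -4.8  8.7] q [ 0.61  0.03  1.9   0.    1.21 -0.07]
```

Emit:
send_rows:
  rows:
    - [0, 0, 0.002, 0, 0, 0, 1]
    - [0, 0, 0.004, 0, 0, 0, 1]
    - [0, 0, 0.004, 0, 0, 0, 1]

```text
t: 58.45
tool_pos: [0.3868, 0.3329, 0.242]
orientation: [-1.356, -2.834, 0.001]
force: [-12.2, -9.1, 26.0]
opening: 0.0002
```

```bash
python3 - <<'E'
from h import *
show()
E
```

```text
t 58.45 grasp [0.3867 0.3329 0.075 ] S [-29.8 206.4  75. ] alpha 38.87 open 0.2 F [-12.2  -9.1  26. ] q [ 0.61  0.03  1.9  -0.    1.21 -0.07]
```

Force went from 9 to 26 N over 0.3 mm, so something has bottomed out. To be sure it was the full button stroke, I'll raise in small steps and watch for the spring force.

Emit:
send_rows:
  rows:
    - [0, 0, -0.006, 0, 0, 0, 1]
    - [0, 0, -0.006, 0, 0, 0, 1]

```text
t: 58.65
tool_pos: [0.387, 0.3331, 0.2436]
orientation: [1.356, 2.833, 0.002]
force: [-2.6, -2.6, 4.2]
opening: -0.0
```

Emit:
send_rows:
  rows:
    - [0, 0, -0.003, 0, 0, 0, 1]
    - [0, 0, -0.003, 0, 0, 0, 1]

```text
t: 58.85
tool_pos: [0.387, 0.3331, 0.2446]
orientation: [1.356, 2.834, 0.002]
force: [-0.0, -0.5, 3.2]
opening: 0.0003
```

Emit:
send_rows:
  rows:
    - [0, 0, -0.003, 0, 0, 0, 1]
    - [0, 0, -0.003, 0, 0, 0, 1]

```text
t: 59.05
tool_pos: [0.387, 0.3331, 0.246]
orientation: [1.356, 2.834, 0.002]
force: [0.6, 0.9, 2.3]
opening: 0.0003
```

Emit:
send_rows:
  rows:
    - [0, 0, -0.003, 0, 0, 0, 1]
    - [0, 0, -0.003, 0, 0, 0, 1]

```text
t: 59.25
tool_pos: [0.3869, 0.333, 0.2474]
orientation: [1.356, 2.834, 0.001]
force: [1.1, 0.4, 2.7]
opening: 0.0004
```

Emit:
send_rows:
  rows:
    - [0, 0, -0.004, 0, 0, 0, 1]
    - [0, 0, -0.004, 0, 0, 0, 1]

```text
t: 59.45
tool_pos: [0.3866, 0.3327, 0.249]
orientation: [-1.356, -2.834, 0.001]
force: [0.2, -0.1, 0.8]
opening: 0.0009
```

Emit:
send_rows:
  rows:
    - [0, 0, -0.006, 0, 0, 0, 1]
    - [0, 0, -0.006, 0, 0, 0, 1]

```text
t: 59.65
tool_pos: [0.3867, 0.3328, 0.2523]
orientation: [-1.356, -2.834, -0.0]
force: [0.3, 0.0, 0.3]
opening: 0.0006
```

The spring force fades smoothly over about 6–7 mm of lift, so the button went through its full stroke and is now released. Retreating clear.

Emit:
send_rows:
  rows:
    - [0, 0, -0.03, 0, 0, 0, 1]
    - [0, 0, -0.08, 0, 0, 0, 1]
    - [0, 0, -0.14, 0, 0, 0, 1]
    - [0, 0, -0.2, 0, 0, 0, 1]
    - [0, -0.03, -0.25, 0, 0, 0, 1]
    - [0.02, -0.08, -0.28, 0, 0, 0, 1]
    - [0.06, -0.13, -0.3, 0, 0, 0, 1]
    - [0.1, -0.17, -0.3, 0, 0, 0, 1]
    - [0.12, -0.19, -0.3, 0, 0, 0, 1]
    - [0.12, -0.19, -0.3, 0, 0, 0, 1]

```text
t: 60.65
tool_pos: [0.274, 0.3202, 0.403]
orientation: [1.353, 2.835, 0.002]
force: [1.4, 0.1, 0.2]
opening: 0.0004
```

```bash
python3 - <<'E'
from h import *
show()
c=grab("top"); s=grab("side"); np.savez("top25.npz",**c); np.savez("side25.npz",**s)
for n,cc in (("top",c),("side",s)):
    print(n)
    for yc in (96.3,37.2,-35.4,-99.6):
        out=[]
        for yy in (yc-17,yc+17):
            xs,ys,g=holes(cc,17.6,yy,9)
            b=np.median(np.r_[g[0],g[-1],g[:,0],g[:,-1]]); w=np.clip(b-12-g,0,None)
            out.append(((w.sum(1)*xs).sum()/max(w.sum(),1e-6),(w.sum(0)*ys).sum()/max(w.sum(),1e-6),w.sum()))
        o=np.array(out); d=o[1]-o[0]; print(yc,"ctr",o[:,:2].mean(0).round(1),"ang",round(float(np.arctan2(-d[0],d[1])),3),"wt",o[:,2].round(0))
im=s["img"].astype(np.float32); yl=np.clip(np.minimum(im[...,0],im[...,1])-im[...,2]-60,0,None)*(im[...,0]>im[...,1]*1.1)
for y in (-150,-110,-70,0,70):
    zs=np.arange(60,130,.5); q=proj(s,[S(-83,y,z) for z in zs]).astype(np.float32)
    v=cv2.remap(yl,q[None,:,0],q[None,:,1],cv2.INTER_LINEAR)[0]
    print(y,"guard edge z",round(float((v*zs).sum()/max(v.sum(),1e-6)),1))
h=cv2.cvtColor(s["img"],cv2.COLOR_RGB2HSV); m=((h[...,0]>45)&(h[...,0]<85)&(h[...,1]>100)); m[:,:235]=0; m[:,265:]=0; m[:145]=0; m[180:]=0
ys,xs=np.nonzero(m); print("green side",len(xs),xs.mean(),ys.mean(),ys.min(),ys.max())
# bystanders: difference with first pictures
c0=load("top0.npz")
d=np.abs(c["img"].astype(int)-c0["img"]).max(2)
for n,(u,v,r) in dict(nut=(379,191,5),tape=(445,181,13),spray=(470,236,14),wrench=(376,142,20),coupler=(419,268,10),mug=(177,233,14),carton=(173,168,16)).items():
    print(n,"mean diff",d[v-r:v+r+1,u-r:u+r+1].mean().round(1))
# platebed-like bench leftovers
plates(c,roi=(342,160,420,235))
E
```

```text
t 60.65 grasp [0.2741 0.3204 0.236 ] S [-125.3  267.3  236. ] alpha 38.97 open 0.4 F [1.4 0.1 0.2] q [ 0.74 -0.37  1.95  0.    1.56  0.06]
top
96.3 ctr [17.9 96.3] ang -0.001 wt [4182. 4964.]
37.2 ctr [17.4 37.4] ang 0.007 wt [5151. 5557.]
-35.4 ctr [ 17.5 -35.5] ang -0.001 wt [4103. 4584.]
-99.6 ctr [ 17.4 -99.6] ang 0.002 wt [4822. 4947.]
side
96.3 ctr [16.7 96.3] ang -0.01 wt [4042. 3386.]
37.2 ctr [16.7 37.1] ang 0.024 wt [3834. 3174.]
-35.4 ctr [ 16.6 -35.7] ang -0.014 wt [4088. 4747.]
-99.6 ctr [ 16.8 -99.6] ang 0.018 wt [4116. 5776.]
-150 guard edge z 81.0
-110 guard edge z 81.7
-70 guard edge z 81.3
0 guard edge z 81.5
70 guard edge z 81.6
green side 26 248.8846153846154 160.76923076923077 159 163
nut mean diff 2.8
tape mean diff 3.2
spray mean diff 2.8
wrench mean diff 2.6
coupler mean diff 9.1
mug mean diff 104.4
carton mean diff 2.8
```

Plates, guard and button all read well. The mug region differs in the top view, so I'll check whether the arm is simply in front of it.

```bash
python3 - <<'E'
from h import *
c=load("top25.npz"); s=load("side25.npz"); s0=load("side0.npz"); c0=load("top0.npz"); c24=load("top24.npz"); s24=load("side24.npz"); c3=load("top3.npz")
print("arm over mug? proj TCP/above:",proj(c,[[.274,.32,.40],[.274,.32,.55],[.20,.25,.6]]).round(0).tolist())
def bluemug(cc,box):
    h=cv2.cvtColor(cc["img"],cv2.COLOR_RGB2HSV); m=((h[...,0]>98)&(h[...,0]<125)&(h[...,1]>80)); r=np.zeros_like(m); u0,v0,u1,v1=box; r[v0:v1,u0:u1]=1; ys,xs=np.nonzero(m&r); return len(xs),xs.mean().round(2) if len(xs) else None,ys.mean().round(2) if len(xs) else None
for n,cc in (("top0",c0),("top3",c3),("top24",c24),("top25",c)): print(n,bluemug(cc,(160,218,196,250)))
for n,cc in (("side0",s0),("side24",s24),("side25",s)): print(n,bluemug(cc,(205,130,240,166)))
d=np.abs(c["img"].astype(int)-c3["img"]).max(2); print("coupler vs top3",d[258:279,409:430].mean())
# coupler dark shape centroid
for n,cc in (("top0",c0),("top25",c)):
    g=cc["img"][255:285,405:435].astype(int); sat=g.max(2)-g.min(2); ys,xs=np.nonzero(sat<40); print(n,len(xs),xs.mean()+405,ys.mean()+255)
E
```

```text
arm over mug? proj TCP/above: [[192.0, 251.0], [171.0, 248.0], [194.0, 284.0]]
top0 (512, np.float64(176.95), np.float64(232.96))
top3 (512, np.float64(176.99), np.float64(232.94))
top24 (110, np.float64(185.81), np.float64(232.67))
top25 (0, None, None)
side0 (11, np.float64(216.91), np.float64(145.64))
side24 (9, np.float64(216.56), np.float64(147.67))
side25 (4, np.float64(229.75), np.float64(142.0))
coupler vs top3 11.757369614512472
top0 306 418.7483660130719 267.25816993464053
top25 313 418.7252396166134 267.2907348242812
```

Emit:
send_rows:
  rows:
    - [-0.04, 0, -0.02, 0, 0, 0, 1]
    - [-0.12, 0, -0.05, 0, 0, 0, 1]
    - [-0.2, 0, -0.08, 0, 0, 0, 1]
    - [-0.28, 0, -0.1, 0, 0, 0, 1]
    - [-0.36, 0, -0.1, 0, 0, 0, 1]
    - [-0.44, 0, -0.1, 0, 0, 0, 1]
    - [-0.52, 0, -0.1, 0, 0, 0, 1]
    - [-0.56, 0, -0.1, 0, 0, 0, 1]
    - [-0.56, 0, -0.1, 0, 0, 0, 1]

```text
t: 61.65
tool_pos: [0.4527, 0.0992, 0.4514]
orientation: [-1.362, -2.83, 0.002]
force: [-0.5, -0.1, -0.4]
opening: 0.0004
```

```bash
python3 - <<'E'
from h import *
show()
c=grab("top"); s=grab("side"); np.savez("top26.npz",**c); np.savez("side26.npz",**s); c0=load("top0.npz"); s0=load("side0.npz")
def bluemug(cc,box):
    h=cv2.cvtColor(cc["img"],cv2.COLOR_RGB2HSV); m=((h[...,0]>98)&(h[...,0]<125)&(h[...,1]>80)); r=np.zeros_like(m); u0,v0,u1,v1=box; r[v0:v1,u0:u1]=1; ys,xs=np.nonzero(m&r); return len(xs),xs.mean().round(2) if len(xs) else None,ys.mean().round(2) if len(xs) else None
for n,cc in (("top0",c0),("top26",c)): print(n,bluemug(cc,(160,218,196,250)))
for yc in (96.3,37.2,-35.4,-99.6):
    out=[]
    for yy in (yc-17,yc+17):
        xs,ys,g=holes(s,17.6,yy,9)
        b=np.median(np.r_[g[0],g[-1],g[:,0],g[:,-1]]); w=np.clip(b-12-g,0,None)
        out.append(((w.sum(1)*xs).sum()/max(w.sum(),1e-6),(w.sum(0)*ys).sum()/max(w.sum(),1e-6),w.sum()))
    o=np.array(out); print("side",yc,"ctr",o[:,:2].mean(0).round(1),o[:,2].round(0))
E
```

```text
t 61.65 grasp [0.4525 0.0991 0.2844] S [-125.3  -16.9  284.4] alpha 38.6 open 0.4 F [-0.5 -0.1 -0.4] q [ 0.11 -0.26  1.78 -0.    1.63 -0.57]
top0 (512, np.float64(176.95), np.float64(232.96))
top26 (513, np.float64(177.01), np.float64(232.93))
side 96.3 ctr [16.8 96.3] [3698. 3747.]
side 37.2 ctr [16.5 37.4] [4326. 3898.]
side -35.4 ctr [ 16.7 -35.8] [4215. 5091.]
side -99.6 ctr [ 16.5 -99.7] [3864. 5567.]
```

The mug hasn't moved, the plates are still in their row and the arm is clear. Handing in.

```bash
python3 - <<'E'
from plant import ticket
print(ticket.close_job())
E
```

```text
the job is handed in; nothing more can be done
None
```

I handed the job in at about 62 s of robot time. All four plates are in the row, the guard is closed, and the start button was pressed only after it closed. No verdict was reported.

**What I did:** I swung the guard up to about 1.92 rad and carried the four plates from the bench to places 1–4. I set each one down about 30 mm in front of the fence and pushed it flush with closed fingers, stopping at 10–18 N of contact force. Then I lowered the guard onto its stop (23 N at the handle) and pressed the button through its full stroke. The spring force faded over about 6–7 mm as I lifted off.

**Last checks:**

| Place | Off its line along the fence | Angle (top view) |
|---|---|---|
| 1 | −2.7 mm | −0.001 rad |
| 2 | +4.4 mm | 0.007 rad |
| 3 | −2.5 mm | −0.001 rad |
| 4 | −0.6 mm | 0.002 rad |

- **Flush with the fence:** the top view puts the plates 0.1–0.6 mm in front of flush.
- **Guard and button:** the guard edge reads about 81 mm (80 is closed). The button is back up and nothing touches the robot.
- **Bystanders:** none moved. The arm hid the mug at first, but a clear look afterwards showed it unchanged.

**Readings that disagreed:**
- **Side view:** it puts the plates 1.2–1.5 mm from flush, about 1 mm more than the top view. I put that down to camera calibration.
- **Shadows:** a shadow edge gave false angles of up to 0.09 rad for plate 1 while the guard was open, and one reading of 0.07 rad for plate 3 through the closed guard was also wrong. Clearer readings of both were near zero.
- **Spacing:** place 2 is in tolerance (7 mm) but off-centre towards place 1, leaving a gap of only about 3 mm between those two plates instead of 10 mm.

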